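Check and sort keyed drive wheels on a spring gauge

TASK

Check and sort the keyed toothed wheels for the lab's rotary mixers: one at a time, set each wheel fully home on the keyed gauge shaft, let go of it so that it sits there by itself for a moment, then put it upright into the grey tray before testing the next. First do the wheels whose keyway is in line with their white arrow, which go into the white-floored row, then those whose keyway is a quarter turn from the arrow, which go into the black-floored row; within each kind take red, then yellow, then blue, and fill the row from its one-dot pocket on without leaving a gap (a wheel may be missing). Be gentle: the gauge shaft is sprung and must never be pressed down more than 8 mm; leave the counter, the dish and the marker where they are.

Things in the scene. Friction and masses are not known exactly. Their poses are not given: they have to be found in the camera images.
- inline_red: red toothed wheel, 0.1 kg, 50 mm high: toothed rim 70 mm across, 14 mm thick; above it a 40 x 40 mm square hub, sides square to x and y. Through bore 20 mm across, one keyway 9 mm wide reaching 15.5 mm from the axis. White arrow on the rim points to +x; keyway on +x, in line with it. Origin: bore axis at the underside, z up. May be absent.
- inline_yellow: yellow toothed wheel, 0.1 kg, 50 mm high: toothed rim 70 mm across, 14 mm thick; above it a 40 x 40 mm square hub, sides square to x and y. Through bore 20 mm across, one keyway 9 mm wide reaching 15.5 mm from the axis. White arrow on the rim points to +x; keyway on +x, in line with it. Origin: bore axis at the underside, z up. May be absent.
- inline_blue: blue toothed wheel, 0.1 kg, 50 mm high: toothed rim 70 mm across, 14 mm thick; above it a 40 x 40 mm square hub, sides square to x and y. Through bore 20 mm across, one keyway 9 mm wide reaching 15.5 mm from the axis. White arrow on the rim points to +x; keyway on +x, in line with it. Origin: bore axis at the underside, z up. May be absent.
- quarter_red: red toothed wheel, 0.1 kg, 50 mm high: toothed rim 70 mm across, 14 mm thick; above it a 40 x 40 mm square hub, sides square to x and y. Through bore 20 mm across, one keyway 9 mm wide reaching 15.5 mm from the axis. White arrow on the rim points to +x; keyway on +y, a quarter turn counter-clockwise seen from above. Origin: bore axis at the underside, z up. May be absent.
- quarter_blue: blue toothed wheel, 0.1 kg, 50 mm high: toothed rim 70 mm across, 14 mm thick; above it a 40 x 40 mm square hub, sides square to x and y. Through bore 20 mm across, one keyway 9 mm wide reaching 15.5 mm from the axis. White arrow on the rim points to +x; keyway on +y, a quarter turn counter-clockwise seen from above. Origin: bore axis at the underside, z up. May be absent.
- seat (a point): centre of the top of the gauge shaft's shoulder (44 mm across), on which a fully home wheel's underside lies; unpressed 34 mm above the worktop, moves with the shaft. z up, x towards the brass key. Shaft 17 mm across, rises 32 mm above the shoulder, top 4 mm tapered; key 6 mm wide, reaches 14 mm from the axis, rises 22 mm above the shoulder, so a wrongly turned wheel stops there.
- gauge: fixed round aluminium foot of the gauge, 96 mm across, 16 mm high, with a brass line on the key's side; origin at the centre of its underside, x towards the key
- gauge_shaft (a joint): how far the sprung gauge shaft is pressed down, m: 0 free, stop at 0.014; the spring takes 2.5 N per mm, so 8 mm is 20 N
- tray: grey tray fixed to the worktop, 2 rows of 3 pockets, 80 x 80 mm inside, 84 mm apart; floors 4 mm, walls 20 mm above the worktop. Origin under the middle of the pockets; x from the black-floored to the white-floored row, y along the rows. Outside 256 mm along y, x from -103 to +86 mm; the wide edge beside the black row has 1, 2, 3 white dots at pockets 1, 2, 3 (1 at the +y end).
- inline_pocket_1 (a point): middle of the floor of pocket 1 of the white-floored row, for in-line wheels; axes as the tray
- inline_pocket_2 (a point): middle of the floor of pocket 2 of the white-floored row, for in-line wheels; axes as the tray
- inline_pocket_3 (a point): middle of the floor of pocket 3 of the white-floored row, for in-line wheels; axes as the tray
- quarter_pocket_1 (a point): middle of the floor of pocket 1 of the black-floored row, for quarter-turn wheels; axes as the tray
- quarter_pocket_2 (a point): middle of the floor of pocket 2 of the black-floored row, for quarter-turn wheels; axes as the tray
- quarter_pocket_3 (a point): middle of the floor of pocket 3 of the black-floored row, for quarter-turn wheels; axes as the tray
- counter: grey hand tally counter, 53 x 59 x 27 mm, a bystander; origin at the centre of its underside
- dish: petri dish 90 mm across, 15 mm high, a bystander; origin at the centre of its underside
- marker: red and white marker pen lying down, 135 mm along its y, 16 mm thick, a bystander; origin at the centre of its underside
Things that resemble listed ones, but are neither listed nor needed, are in the scene too. Leave any orange look-alike of the quarter_blue alone.

How it is judged:
On the way, in this order (a step that is already met when the one before it is completed fails the run):
1. the red in-line wheel sits fully home on the gauge shaft, let go (horizontal distance between inline_red and seat below 0.004 m and z of inline_red in the frame of seat below 0.003 m and angle between inline_red's own z axis and vertical below 0.08 rad and contact force between the fingers and inline_red below 0.1 N), for 0.3 s.
2. the red in-line wheel stands in its row of the tray ((horizontal distance between inline_red and inline_pocket_1 below 0.014 m and z of inline_red in the frame of inline_pocket_1 below 0.008 m and angle between inline_red's own z axis and vertical below 0.12 rad)), for 0.2 s.
3. the yellow in-line wheel sits fully home on the gauge shaft, let go (horizontal distance between inline_yellow and seat below 0.004 m and z of inline_yellow in the frame of seat below 0.003 m and angle between inline_yellow's own z axis and vertical below 0.08 rad and contact force between the fingers and inline_yellow below 0.1 N), for 0.3 s.
4. the yellow in-line wheel stands in its row of the tray (((horizontal distance between inline_yellow and inline_pocket_1 below 0.014 m and z of inline_yellow in the frame of inline_pocket_1 below 0.008 m and angle between inline_yellow's own z axis and vertical below 0.12 rad) or (horizontal distance between inline_yellow and inline_pocket_2 below 0.014 m and z of inline_yellow in the frame of inline_pocket_2 below 0.008 m and angle between inline_yellow's own z axis and vertical below 0.12 rad))), for 0.2 s.
5. the blue in-line wheel sits fully home on the gauge shaft, let go (horizontal distance between inline_blue and seat below 0.004 m and z of inline_blue in the frame of seat below 0.003 m and angle between inline_blue's own z axis and vertical below 0.08 rad and contact force between the fingers and inline_blue below 0.1 N), for 0.3 s.
6. the blue in-line wheel stands in its row of the tray (((horizontal distance between inline_blue and inline_pocket_1 below 0.014 m and z of inline_blue in the frame of inline_pocket_1 below 0.008 m and angle between inline_blue's own z axis and vertical below 0.12 rad) or (horizontal distance between inline_blue and inline_pocket_2 below 0.014 m and z of inline_blue in the frame of inline_pocket_2 below 0.008 m and angle between inline_blue's own z axis and vertical below 0.12 rad) or (horizontal distance between inline_blue and inline_pocket_3 below 0.014 m and z of inline_blue in the frame of inline_pocket_3 below 0.008 m and angle between inline_blue's own z axis and vertical below 0.12 rad))), for 0.2 s.
7. the red quarter-turn wheel sits fully home on the gauge shaft, let go (horizontal distance between quarter_red and seat below 0.004 m and z of quarter_red in the frame of seat below 0.003 m and angle between quarter_red's own z axis and vertical below 0.08 rad and contact force between the fingers and quarter_red below 0.1 N), for 0.3 s.
8. the red quarter-turn wheel stands in its row of the tray ((horizontal distance between quarter_red and quarter_pocket_1 below 0.014 m and z of quarter_red in the frame of quarter_pocket_1 below 0.008 m and angle between quarter_red's own z axis and vertical below 0.12 rad)), for 0.2 s.
9. the blue quarter-turn wheel sits fully home on the gauge shaft, let go (horizontal distance between quarter_blue and seat below 0.004 m and z of quarter_blue in the frame of seat below 0.003 m and angle between quarter_blue's own z axis and vertical below 0.08 rad and contact force between the fingers and quarter_blue below 0.1 N), for 0.3 s.
10. the blue quarter-turn wheel stands in its row of the tray (((horizontal distance between quarter_blue and quarter_pocket_1 below 0.014 m and z of quarter_blue in the frame of quarter_pocket_1 below 0.008 m and angle between quarter_blue's own z axis and vertical below 0.12 rad) or (horizontal distance between quarter_blue and quarter_pocket_2 below 0.014 m and z of quarter_blue in the frame of quarter_pocket_2 below 0.008 m and angle between quarter_blue's own z axis and vertical below 0.12 rad))), for 0.2 s.
At the end, for the whole second after the job is handed in: Every wheel was let go fully home (3 mm) on the gauge in the set order and now stands upright, let go and at rest in a pocket of its own row (14 mm of its middle, 8 mm of its floor), red, yellow, blue from pocket 1 on without gaps ((horizontal distance between inline_red and inline_pocket_1 below 0.014 m and z of inline_red in the frame of inline_pocket_1 below 0.008 m and angle between inline_red's own z axis and vertical below 0.12 rad) and ((horizontal distance between inline_yellow and inline_pocket_1 below 0.014 m and z of inline_yellow in the frame of inline_pocket_1 below 0.008 m and angle between inline_yellow's own z axis and vertical below 0.12 rad) or (horizontal distance between inline_yellow and inline_pocket_2 below 0.014 m and z of inline_yellow in the frame of inline_pocket_2 below 0.008 m and angle between inline_yellow's own z axis and vertical below 0.12 rad)) and ((horizontal distance between inline_blue and inline_pocket_1 below 0.014 m and z of inline_blue in the frame of inline_pocket_1 below 0.008 m and angle between inline_blue's own z axis and vertical below 0.12 rad) or (horizontal distance between inline_blue and inline_pocket_2 below 0.014 m and z of inline_blue in the frame of inline_pocket_2 below 0.008 m and angle between inline_blue's own z axis and vertical below 0.12 rad) or (horizontal distance between inline_blue and inline_pocket_3 below 0.014 m and z of inline_blue in the frame of inline_pocket_3 below 0.008 m and angle between inline_blue's own z axis and vertical below 0.12 rad)) and ((horizontal distance between inline_red and inline_pocket_1 below 0.014 m and z of inline_red in the frame of inline_pocket_1 below 0.008 m and angle between inline_red's own z axis and vertical below 0.12 rad) or (horizontal distance between inline_yellow and inline_pocket_1 below 0.014 m and z of inline_yellow in the frame of inline_pocket_1 below 0.008 m and angle between inline_yellow's own z axis and vertical below 0.12 rad) or (horizontal distance between inline_blue and inline_pocket_1 below 0.014 m and z of inline_blue in the frame of inline_pocket_1 below 0.008 m and angle between inline_blue's own z axis and vertical below 0.12 rad)) and (horizontal distance between quarter_red and quarter_pocket_1 below 0.014 m and z of quarter_red in the frame of quarter_pocket_1 below 0.008 m and angle between quarter_red's own z axis and vertical below 0.12 rad) and ((horizontal distance between quarter_blue and quarter_pocket_1 below 0.014 m and z of quarter_blue in the frame of quarter_pocket_1 below 0.008 m and angle between quarter_blue's own z axis and vertical below 0.12 rad) or (horizontal distance between quarter_blue and quarter_pocket_2 below 0.014 m and z of quarter_blue in the frame of quarter_pocket_2 below 0.008 m and angle between quarter_blue's own z axis and vertical below 0.12 rad)) and ((horizontal distance between quarter_red and quarter_pocket_1 below 0.014 m and z of quarter_red in the frame of quarter_pocket_1 below 0.008 m and angle between quarter_red's own z axis and vertical below 0.12 rad) or (horizontal distance between quarter_blue and quarter_pocket_1 below 0.014 m and z of quarter_blue in the frame of quarter_pocket_1 below 0.008 m and angle between quarter_blue's own z axis and vertical below 0.12 rad)) and (not (horizontal distance between inline_blue and inline_pocket_3 below 0.014 m and z of inline_blue in the frame of inline_pocket_3 below 0.008 m and angle between inline_blue's own z axis and vertical below 0.12 rad) or (horizontal distance between inline_yellow and inline_pocket_2 below 0.014 m and z of inline_yellow in the frame of inline_pocket_2 below 0.008 m and angle between inline_yellow's own z axis and vertical below 0.12 rad)) and linear speed of each of inline_red, inline_yellow, inline_blue, quarter_red, quarter_blue below 0.02 m/s and contact force between the fingers and inline_red below 0.1 N and contact force between the fingers and inline_yellow below 0.1 N and contact force between the fingers and inline_blue below 0.1 N and contact force between the fingers and quarter_red below 0.1 N and contact force between the fingers and quarter_blue below 0.1 N); the robot touches nothing.
It fails at once if the gauge shaft is pressed down more than 8 mm (value of joint gauge_shaft above 0.008 m).
It fails at once if the counter, dish or marker is moved more than 30 mm (distance of any of counter, dish, marker from where it was at the start of the episode above 0.03 m).
Of inline_red, inline_yellow, inline_blue, quarter_red, quarter_blue only 4 to 5 are there at a start; the rules pass over those that are not, and their reading is None.
At some moment in a run one of inline_red, inline_yellow, inline_blue, quarter_red, quarter_blue may be knocked a few centimetres aside while the robot is not near it.
Once in a run the grip may slacken for a moment while it holds something.
It also fails if it takes over 210 s, if anything falls off the work surface, if the arm or the gripper's body presses on something with over 40 N, if the wrist force passes 120 N, or if a joint passes its speed limit or range.

ROBOT

A 6-joint arm with a two-finger parallel gripper is mounted at the origin on a cart in front of the work surface, level with it; the furniture and walls round the work are solid. World frame = base frame: x ahead of the robot, y to its left, z up, the work surface at z = 0. Lengths are in m, angles in rad, forces in N, time in s.
With the tool pointing down it reaches from about 0.35 to 0.875 m from the base axis. Payload 4.2 kg.
Tool frame: the origin (TCP) lies at the very end of the fingers, on their centre line; the grasp point (between the pads) lies 19 mm behind it; z points along the fingers, y is the direction in which the jaws open and shut (so a half turn about z gives the same grasp; the last joint's range is limited). The gripper opens to 85 mm and grips with 20 to 120 N. Pads are 22 mm wide; open, the fingers measure 114 mm over their backs; the gripper's body (76 mm by 85 mm) begins 54 mm behind the grasp point. The pads swing forward as they close: fully open they stand 13 mm farther back than shut.
Start: joints at [1.536, 0.385, 0.008, 0, -1.194, -0.259], TCP at [0.181, 0.598, 0.192] pointing down, gripper open.
Joint ranges: [-3.14, 3.14], [-1.21, 2.06], [-1.07, 1.41], [-3.16, 2.05], [-2.99, -0.16], [-3.1, 3.1]. Speed limits (rad/s): [2.79, 2.79, 3.14, 3.14, 3.14, 3.14].

INTERFACE

Orientations are given as a unit quaternion [x, y, z, w].
In Python, from station import get_state, get_image, job_done gives the robot as it stands. The module is installed in compiled form; this text tells all that it offers.
- The arm moves only by the tool servo_tool, never from a script. Its argument "motion" is a list of rows, each an object with "fingers": the opening in per cent of the stroke, from 0 (shut) to 100 (fully open); "xyz": the shift along the tool's x, y, z in cm, a list of three; "angular": the turn, a rotation vector about the tool's x, y, z in rad, a list of three. In form: [{"fingers": fingers, "xyz": [x, y, z], "angular": [wx, wy, wz]}, ...]. A call has 1 to 12 rows; each row shifts and turns the commanded pose from where the row before left it, along the tool's axes as they then stand; what a row does not reach is not made up. A row lasts 1/10 s, in which the tool goes at most 50 mm and 8.59 degrees, less where a joint would pass 70% of its speed; a pose out of reach is approached as far as the arm can. A call with a gripper value outside its range is refused whole. The fingers move at their own pace and stop on an object; "force" is the grip in N (left out, the last holds). Time passes only in rows, so rows that do not move let the fingers close. It gives the time, the measured TCP pose, the force and the opening at its end, in the units of the state.
- get_state(): the state, without advancing time (a new reading comes with each control period).
- get_image(name): name is "side" or "top" or "wrist"; returns a dict with "img" (384x512x3 uint8, red, green, blue), "fx", "fy", "cx", "cy" (pixels), "k1" (the pictures are not rectified: a ray, as slopes to the right and down, at radius r is drawn at 1 + k1 r^2 times it, then the intrinsics apply), "rvec" (rotation vector, rad) and "tvec" (3), from world to camera coordinates, as OpenCV has them; the wrist camera has in their place "tool_from_camera" (4x4, takes a point from camera to tool coordinates, whose origin is the TCP and whose axes are the flange's). Camera axes: x right, y down, z forward; pixel columns grow to the right and rows downward; lengths in m; the calibration is good to about 2 mm. A picture is of the moment at which its call begins: read the wrist's pose just before it. There is no depth.
- job_done(): hands the job in, once; it reports no verdict.
The state is a dict: "time": time; "q": joint angles; "joint_vel": joint speeds; "effort": joint torques, N m; "ee_pos": TCP position; "tool_rot": TCP orientation; "wrist_force": force on the tool from outside, world axes, zero at the start; "wrist_torque": the same for the moment, N m; "grip_width": finger opening in m.
Only numpy, scipy, OpenCV 4.12 (cv2) and the standard library are available. Lean on these libraries where they do the work, as an engineer would, in place of code of your own. Each camera call takes 0.05 s, during which the arm holds its last target.

## Working session

There is one attempt and no reset: what is moved stays moved. The work goes in short steps, Python scripts to look and compute and a tool call to move; the robot and the scene stay as the last step left them, time stands still between calls to the robot, and variables do not carry over. Pictures are saved under pics/ and viewed, and the job is handed in when it is done.

Besides the shell and the picture viewer there is one more tool, called as name(argument=value, ...), one argument or row to a line, values as JSON. servo_tool: Moves the arm, as the interface text tells. Its arguments: {"type":"object","properties":{"motion":{"type":"array","items":{"type":"object","properties":{"fingers":{"type":"number"},"xyz":{"type":"array","items":{"type":"number"}},"angular":{"type":"array","items":{"type":"number"}}}}},"force":{"type":"number"}},"required":["motion"]}

```bash
mkdir -p pics; cat > h.py <<'E'
import numpy as np, cv2
from scipy.spatial.transform import Rotation as R
from station import get_state, get_image
def snap(name, fn=None):
    s=get_state(); d=get_image(name)
    d['s']=s
    if fn: cv2.imwrite('pics/'+fn, d['img'][:,:,::-1])
    np.save('last_%s.npy'%name, d, allow_pickle=True)
    return d
def load(name): return np.load('last_%s.npy'%name,allow_pickle=True).item()
def cam(d):
    """returns Rwc (cam->world), origin"""
    if 'rvec' in d:
        Rm=R.from_rotvec(np.ravel(d['rvec'])).as_matrix(); t=np.ravel(d['tvec'])
        return Rm.T, -Rm.T@t
    s=d['s']; T=np.array(d['tool_from_camera']); Rt=R.from_quat(s['tool_rot']).as_matrix()
    return Rt@T[:3,:3], Rt@T[:3,3]+np.array(s['ee_pos'])
def rays(d,px):
    px=np.atleast_2d(px).astype(float)
    p=np.c_[(px[:,0]-d['cx'])/d['fx'],(px[:,1]-d['cy'])/d['fy']]
    u=p.copy()
    for _ in range(30): u=p/(1+d['k1']*(u**2).sum(1,keepdims=True))
    A,o=cam(d)
    return np.c_[u,np.ones(len(u))]@A.T, o
def onplane(d,px,z):
    v,o=rays(d,px); return o+v*((z-o[2])/v[:,2])[:,None]
def proj(d,P):
    A,o=cam(d); c=(np.atleast_2d(P)-o)@A
    u=c[:,:2]/c[:,2:]; u=u*(1+d['k1']*(u**2).sum(1,keepdims=True))
    return u*[d['fx'],d['fy']]+[d['cx'],d['cy']]
def tri(d1,p1,d2,p2):
    v1,o1=rays(d1,p1); v2,o2=rays(d2,p2); v1=v1[0]/np.linalg.norm(v1[0]); v2=v2[0]/np.linalg.norm(v2[0])
    A=np.c_[v1,-v2]; k=np.linalg.lstsq(A,o2-o1,rcond=None)[0]
    a=o1+k[0]*v1;b=o2+k[1]*v2
    return (a+b)/2, np.linalg.norm(a-b)
E
python3 - <<'E'
from h import *
for n in ['side','top','wrist']:
    d=snap(n,n+'0.png'); A,o=cam(d); print(n,d['fx'],d['k1'],o.round(3),A[:,2].round(2))
    if n=='wrist': print(np.array(d['tool_from_camera']).round(3))
print(d['s'])
E
```

```text
side 387.47985878365904 0.01364676326781608 [ 0.837 -0.623  0.79 ] [-0.27  0.64 -0.72]
top 445.23804755483104 -0.13841886225132768 [0.455 0.029 1.225] [ 0.07 -0.01 -1.  ]
wrist 271.0204738445074 -0.03869811776041094 [0.254 0.576 0.373] [-0.28  0.09 -0.95]
[[-0.    -0.955 -0.297  0.077]
 [ 1.     0.    -0.002 -0.   ]
 [ 0.002 -0.297  0.955 -0.182]
 [ 0.     0.     0.     1.   ]]
{'time': 0.1, 'q': array([ 1.53561229e+00,  3.85466800e-01,  6.77588459e-03, -4.37541964e-04,
       -1.19398363e+00, -2.58598941e-01]), 'joint_vel': array([ 4.02212662e-04, -2.23266181e-03,  4.07565716e-03,  2.12070102e-03,
        1.53969602e-03,  2.74599638e-05]), 'effort': array([ 5.71692590e-05, -3.93321240e+01,  1.88926703e+01,  4.19787213e+00,
       -2.63615526e-03,  2.71865858e-06]), 'ee_pos': array([0.18079863, 0.59766394, 0.19094366]), 'tool_rot': array([ 9.89218560e-01, -1.46443564e-01, -9.73920137e-05,  9.55923246e-04]), 'wrist_force': array([-0.72138535, -0.65293195,  0.07917103]), 'wrist_torque': array([-0.0157856 ,  0.00761947, -0.01560143]), 'grip_width': 0.08552586824232576}
```

View pics/top0.png

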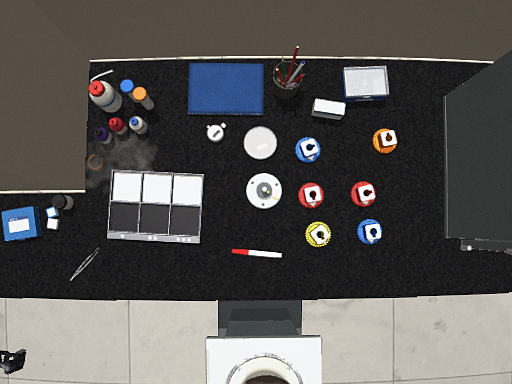

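View pics/side0.png

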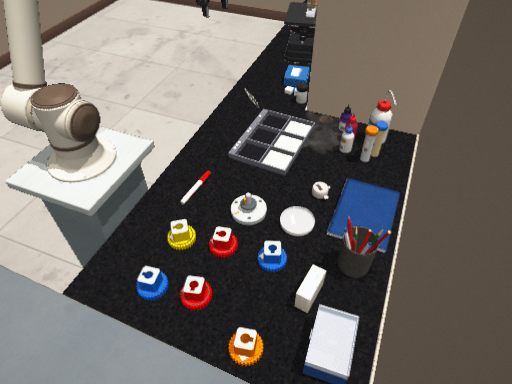

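View pics/wrist0.png

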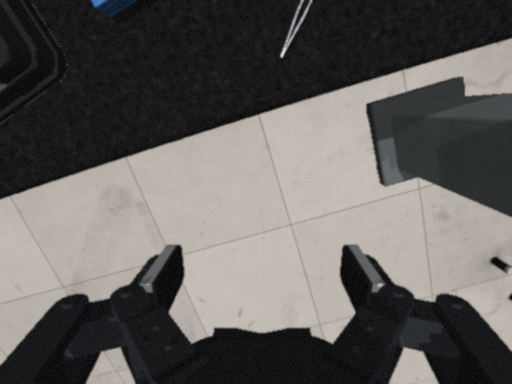

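```bash
python3 - <<'E'
from h import *
d=load('top')
names={'blue_a':(308,147),'red_a':(311,193),'red_b':(364,192),'yel':(319,234),'blue_b':(370,230),'orange':(385,138)}
for k,p in names.items(): print(k,onplane(d,p,0.05)[0].round(3))
for k,p in {'gauge':(264,191),'trayTL':(113,171),'trayTR':(203,174),'trayBL':(108,241),'trayBR':(202,242),'counter':(329,108),'dish':(261,142),'mark1':(233,251),'mark2':(281,255)}.items(): print(k,onplane(d,p,0.02)[0].round(3))
im=d['img'][:,:,::-1]
cv2.imwrite('pics/t1.png',cv2.resize(im[110:270,230:410],None,fx=4.4,fy=3.7,interpolation=cv2.INTER_CUBIC)[:600,:800])
d=load('side');im=d['img'][:,:,::-1]
cv2.imwrite('pics/s1.png',cv2.resize(im[180:380,120:310],None,fx=3,fy=3,interpolation=cv2.INTER_CUBIC))
E
```

```text
blue_a [ 0.667 -0.124  0.05 ]
red_a [ 0.544 -0.13   0.05 ]
red_b [ 0.545 -0.273  0.05 ]
yel [ 0.435 -0.149  0.05 ]
blue_b [ 0.443 -0.286  0.05 ]
orange [ 0.692 -0.335  0.05 ]
gauge [ 0.552 -0.006  0.02 ]
trayTL [0.611 0.41  0.02 ]
trayTR [0.6  0.16 0.02]
trayBL [0.419 0.422 0.02 ]
trayBR [0.416 0.163 0.02 ]
counter [ 0.782 -0.189  0.02 ]
dish [0.687 0.001 0.02 ]
mark1 [0.391 0.079 0.02 ]
mark2 [ 0.379 -0.05   0.02 ]
```

View pics/t1.png

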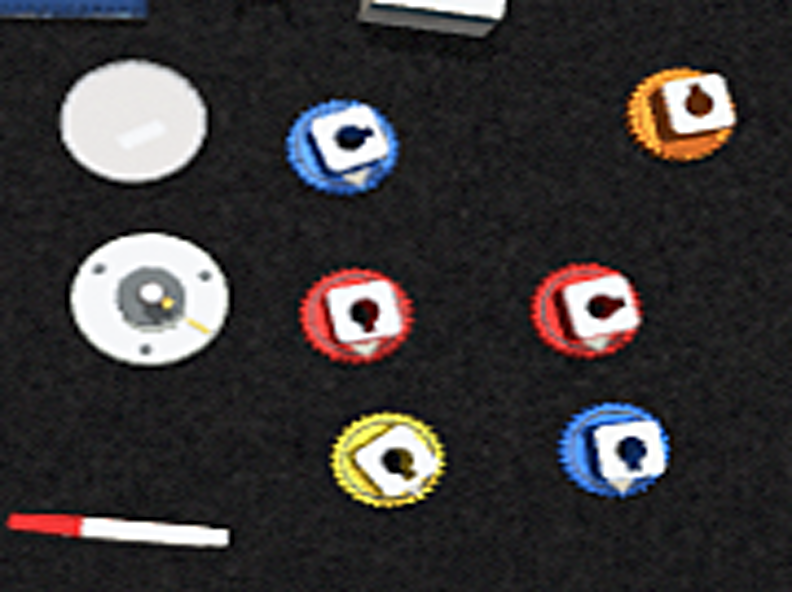

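View pics/s1.png

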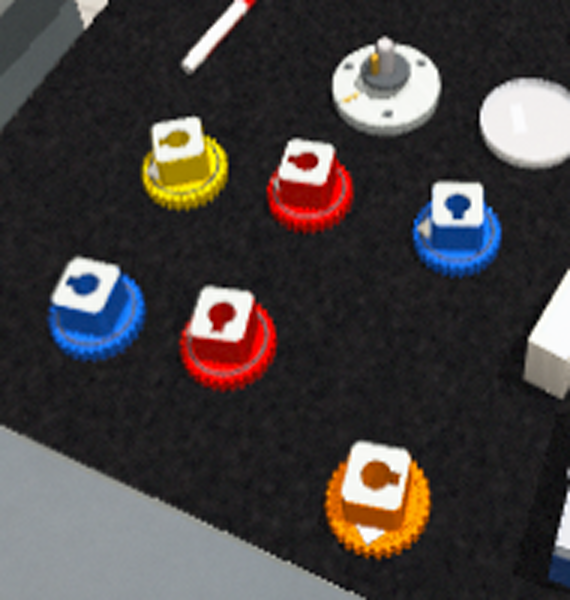

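servo_tool(
  motion=[
    {"fingers":100,"xyz":[0,0,-1],"angular":[0,0,-0.147]},
    {"fingers":100,"xyz":[0,0,-1],"angular":[0,0,-0.147]},
    {"fingers":100,"xyz":[1.75,4.6,-0.3],"angular":[0,0,0]},
    {"fingers":100,"xyz":[1.75,4.6,-0.3],"angular":[0,0,0]},
    {"fingers":100,"xyz":[1.75,4.6,-0.3],"angular":[0,0,0]},
    {"fingers":100,"xyz":[1.75,4.6,-0.3],"angular":[0,0,0]},
    {"fingers":100,"xyz":[1.75,4.6,-0.3],"angular":[0,0,0]},
    {"fingers":100,"xyz":[1.75,4.6,-0.3],"angular":[0,0,0]},
    {"fingers":100,"xyz":[1.75,4.6,-0.3],"angular":[0,0,0]},
    {"fingers":100,"xyz":[1.75,4.6,-0.3],"angular":[0,0,0]},
  ],
)

```text
time: 1.15
ee_pos: [0.321, 0.2282, 0.2361]
tool_rot: [1.0, 0.001, 0.0, -0.0]
wrist_force: [1.7, 0.2, 0.1]
grip_width: 0.0854
```

servo_tool(
  motion=[
    {"fingers":100,"xyz":[1.75,4.6,-0.3],"angular":[0,0,0]},
    {"fingers":100,"xyz":[1.75,4.6,-0.3],"angular":[0,0,0]},
    {"fingers":100,"xyz":[1.75,4.6,-0.3],"angular":[0,0,0]},
    {"fingers":100,"xyz":[1.75,4.6,-0.3],"angular":[0,0,0]},
    {"fingers":100,"xyz":[1.75,4.6,-0.3],"angular":[0,0,0]},
    {"fingers":100,"xyz":[1.75,4.6,-0.3],"angular":[0,0,0]},
    {"fingers":100,"xyz":[1.75,4.6,-0.3],"angular":[0,0,0]},
    {"fingers":100,"xyz":[1.75,4.6,-0.3],"angular":[0,0,0]},
    {"fingers":100,"xyz":[0,0,0],"angular":[0,0,0]},
    {"fingers":100,"xyz":[0,0,0],"angular":[0,0,0]},
    {"fingers":100,"xyz":[0,0,0],"angular":[0,0,0]},
  ],
)

```text
time: 2.25
ee_pos: [0.4606, -0.1371, 0.2596]
tool_rot: [1.0, 0.0, -0.0, -0.0]
wrist_force: [0.6, 0.0, 0.4]
grip_width: 0.0853
```

```bash
python3 - <<'E'
from h import *
d=snap('wrist','w1.png'); s=d['s']; print(s['time'],s['ee_pos'],s['tool_rot'],s['q'])
E
```

```text
2.25 [ 0.46060919 -0.13713417  0.25964481] [ 9.99999853e-01  3.90283650e-04 -3.32396254e-04 -1.74447138e-04] [ 4.93113988e-02  9.05903040e-02 -2.13699875e-01 -3.99250576e-04
 -1.26715311e+00  1.52238499e+00]
```

View pics/w1.png

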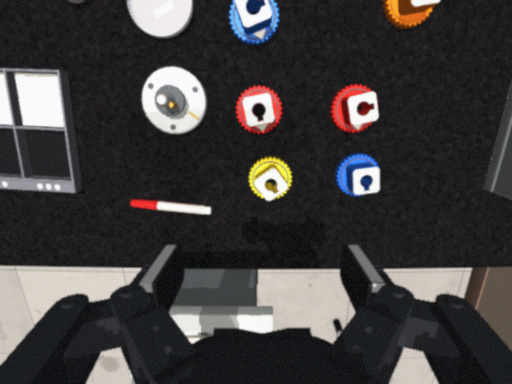

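```bash
cat >> h.py <<'E'
HUES={'red':[(0,8),(172,180)],'yellow':[(22,34)],'blue':[(100,120)],'orange':[(9,20)]}
def cmask(d,col):
    hsv=cv2.cvtColor(d['img'],cv2.COLOR_RGB2HSV); m=np.zeros(hsv.shape[:2],np.uint8)
    for a,b in HUES[col]: m|=cv2.inRange(hsv,(a,110,50),(b,255,255))
    return m
def wheel(d,near,ztop=0.05,win=0.045):
    """near: approx world xy of hub top centre. returns hub centre, size, hub angle(mod 90), hole centroid, keyway angle"""
    c=proj(d,[near[0],near[1],ztop])[0]
    yy,xx=np.mgrid[:384,:512]; px=np.c_[xx.ravel(),yy.ravel()]
    v=onplane(d,px,ztop); dist=np.hypot(v[:,0]-near[0],v[:,1]-near[1]).reshape(384,512)
    hsv=cv2.cvtColor(d['img'],cv2.COLOR_RGB2HSV)
    W=((hsv[:,:,1]<70)&(hsv[:,:,2]>140)&(dist<win)).astype(np.uint8)
    n,l,st,ce=cv2.connectedComponentsWithStats(W,connectivity=4)
    i=1+np.argmax(st[1:,4]); M=(l==i).astype(np.uint8)
    cs,hi=cv2.findContours(M,cv2.RETR_CCOMP,cv2.CHAIN_APPROX_NONE)
    out=max([c for c,h in zip(cs,hi[0]) if h[3]<0],key=cv2.contourArea)
    holes=[c for c,h in zip(cs,hi[0]) if h[3]>=0]
    P=onplane(d,out[:,0,:],ztop)[:,:2]
    r=cv2.minAreaRect((P*1000).astype(np.float32))
    res=dict(center=np.array(r[0])/1000,size=np.round(r[1],1),ang=r[2]%90)
    if holes:
        h=max(holes,key=cv2.contourArea); F=np.zeros_like(M); cv2.drawContours(F,[h],-1,1,-1); F&=(1-M)
        q=np.argwhere(F)[:,::-1]; H=onplane(d,q,ztop)[:,:2]
        res['hole']=H.mean(0); rr=H-res['center']
        # keyway: mean dir of far points
        far=rr[np.hypot(*rr.T)>0.0115]
        m=far.mean(0) if len(far) else (0,0); res['kw']=np.degrees(np.arctan2(m[1],m[0])); res['nfar']=len(far); res['rmax']=np.hypot(*rr.T).max()
    return res
E
python3 - <<'E'
from h import *
d=load('wrist')
near={'red_a':(0.544,-.130),'yel':(.435,-.149),'blue_b':(.443,-.286),'red_b':(.545,-.273)}
for k,n in near.items():
    r=wheel(d,n); print(k,{a:np.round(b,4) for a,b in r.items()})
hsv=cv2.cvtColor(d['img'],cv2.COLOR_RGB2HSV)
im=d['img'][:,:,::-1]
cv2.imwrite('pics/w1c.png',cv2.resize(im[50:230,120:400],None,fx=2.8,fy=2.8,interpolation=cv2.INTER_CUBIC))
E
```

```text
red_a {'center': array([ 0.5375, -0.1322]), 'size': array([47.1, 39.5]), 'ang': np.float64(11.6083), 'hole': array([ 0.5395, -0.1318]), 'kw': np.float64(1.3155), 'nfar': np.int64(6), 'rmax': np.float64(0.0123)}
yel {'center': array([ 0.4336, -0.1497]), 'size': array([40.4, 40.1]), 'ang': np.float64(36.2171), 'hole': array([ 0.4328, -0.1505]), 'kw': np.float64(-141.9674), 'nfar': np.int64(8), 'rmax': np.float64(0.0141)}
blue_b {'center': array([ 0.4396, -0.2918]), 'size': array([40.3, 40.3]), 'ang': np.float64(7.4778), 'hole': array([ 0.4388, -0.2926]), 'kw': np.float64(-165.5305), 'nfar': np.int64(5), 'rmax': np.float64(0.0134)}
red_b {'center': array([ 0.5411, -0.2774]), 'size': array([44.8, 41.1]), 'ang': np.float64(14.733), 'hole': array([ 0.544 , -0.2783]), 'kw': np.float64(-63.1039), 'nfar': np.int64(14), 'rmax': np.float64(0.0151)}
```

View pics/w1c.png

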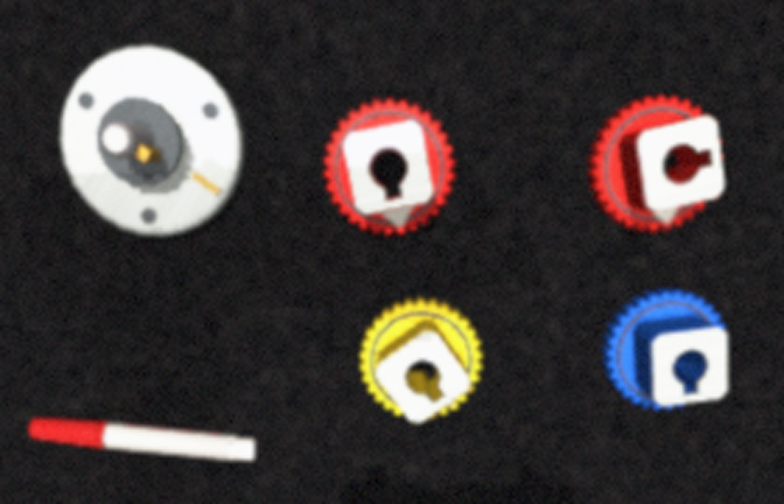

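servo_tool(
  motion=[
    {"fingers":100,"xyz":[2.25,-3.3,1.2],"angular":[0,0,0]},
    {"fingers":100,"xyz":[2.25,-3.3,1.2],"angular":[0,0,0]},
    {"fingers":100,"xyz":[2.25,-3.3,1.2],"angular":[0,0,0]},
    {"fingers":100,"xyz":[2.25,-3.3,1.2],"angular":[0,0,0]},
    {"fingers":100,"xyz":[0,0,0],"angular":[0,0,0]},
    {"fingers":100,"xyz":[0,0,0],"angular":[0,0,0]},
    {"fingers":100,"xyz":[0,0,0],"angular":[0,0,0]},
  ],
)

```text
time: 3.0
ee_pos: [0.5506, -0.0051, 0.2126]
tool_rot: [1.0, 0.001, 0.0, -0.0]
wrist_force: [-0.1, 0.1, -0.4]
grip_width: 0.0856
```

```bash
python3 - <<'E'
from h import *
d=snap('wrist','w2.png'); np.save('g1.npy',d,allow_pickle=True); s=d['s']; print(s['time'],s['ee_pos'],s['tool_rot'],s['wrist_force'])
im=d['img'][:,:,::-1]
cv2.imwrite('pics/w2c.png',cv2.resize(im[100:300,150:400],None,fx=3,fy=3,interpolation=cv2.INTER_CUBIC))
E
```

```text
3.0 [ 0.55061659 -0.00512365  0.21255978] [ 9.99999549e-01  8.70844434e-04  3.77287405e-04 -4.51851225e-05] [-0.07728992  0.06900188 -0.41132997]
```

View pics/w2.png

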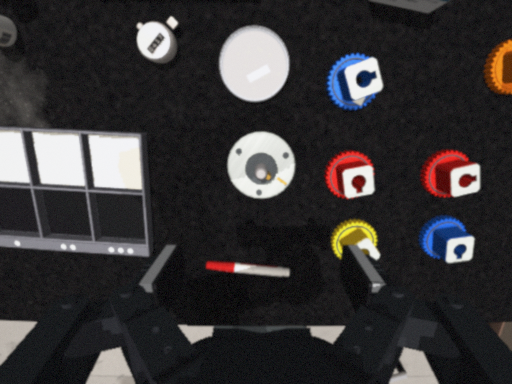

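View pics/w2c.png

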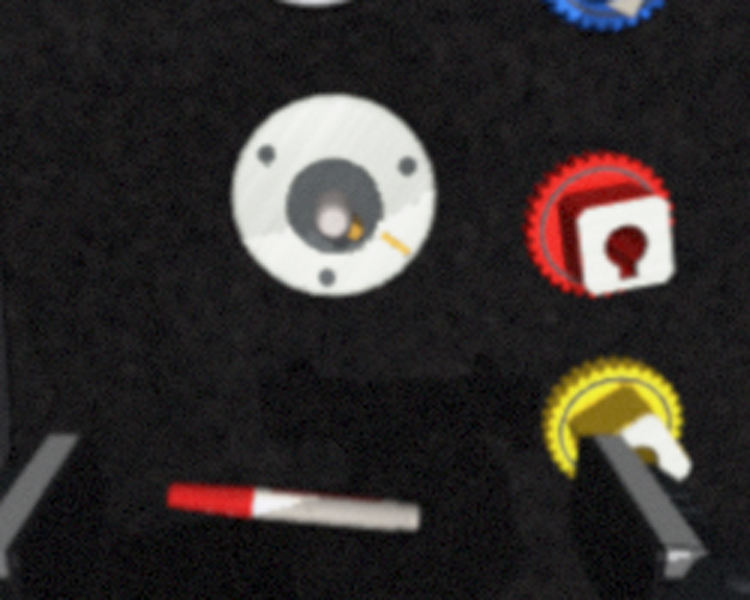

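```bash
cat >> h.py <<'E'
def gauge(d,near=(0.55,-0.005)):
    yy,xx=np.mgrid[:384,:512]; px=np.c_[xx.ravel(),yy.ravel()]
    def dist(z):
        v=onplane(d,px,z); return np.hypot(v[:,0]-near[0],v[:,1]-near[1]).reshape(384,512)
    hsv=cv2.cvtColor(d['img'],cv2.COLOR_RGB2HSV)
    W=((hsv[:,:,2]>110)&(dist(.016)<.06)).astype(np.uint8)
    cs,_=cv2.findContours(W,cv2.RETR_EXTERNAL,cv2.CHAIN_APPROX_NONE); c=max(cs,key=cv2.contourArea)
    P=onplane(d,c[:,0,:],.016)[:,:2]
    (ex,ey),(a,b),t=cv2.fitEllipse((P*1000).astype(np.float32))
    res=dict(foot=np.array([ex,ey])/1000,diam=(a,b))
    f=res['foot']
    B=((hsv[:,:,0]>10)&(hsv[:,:,0]<32)&(hsv[:,:,1]>110)&(hsv[:,:,2]>80)&(dist(.016)<.05)).astype(np.uint8)
    n,l,st,ce=cv2.connectedComponentsWithStats(B)
    for i in range(1,n):
        if st[i,4]>3:
            p=onplane(d,ce[i],.016)[0,:2]-f
            res['brass%d'%i]=(st[i,4],ce[i],np.hypot(*p),np.degrees(np.arctan2(p[1],p[0])))
    return res
E
python3 - <<'E'
from h import *
d=load('wrist')
for k,v in gauge(d).items(): print(k,v)
a=np.load('g1.npy',allow_pickle=True).item()
for px in [(261,173.3)]: print(onplane(a,px,.066),onplane(a,px,.034))
E
```

```text
foot [ 0.5550658  -0.00301828]
diam (94.84805297851562, 95.12743377685547)
brass1 (np.int32(24), array([268.16666667, 176.33333333]), np.float64(0.018667243266058765), np.float64(-145.20849646390062))
brass2 (np.int32(13), array([281.38461538, 180.61538462]), np.float64(0.03672868799860811), np.float64(-126.01467433566577))
[[ 0.55509526 -0.00358897  0.066     ]] [[ 0.54808843 -0.00347627  0.034     ]]
```

servo_tool(
  motion=[
    {"fingers":100,"xyz":[0,0,3],"angular":[0,0,0]},
    {"fingers":100,"xyz":[0,0,3],"angular":[0,0,0]},
    {"fingers":100,"xyz":[0.5,-0.2,2.9],"angular":[0,0,0]},
    {"fingers":100,"xyz":[0,0,0],"angular":[0,0,0]},
    {"fingers":100,"xyz":[0,0,0],"angular":[0,0,0]},
    {"fingers":100,"xyz":[0,0,0],"angular":[0,0,0]},
  ],
)

```text
time: 3.65
ee_pos: [0.5573, -0.0039, 0.1252]
tool_rot: [1.0, 0.0, 0.002, -0.0]
wrist_force: [-0.2, 0.8, -0.4]
grip_width: 0.0854
```

```bash
python3 - <<'E'
from h import *
d=snap('wrist','w3.png'); np.save('g2.npy',d,allow_pickle=True); s=d['s']; print(s['time'],s['ee_pos'])
for k,v in gauge(d,(.555,-.003)).items(): print(k,v)
im=d['img'][:,:,::-1]
cv2.imwrite('pics/w3c.png',cv2.resize(im[140:290,180:340],None,fx=4,fy=4,interpolation=cv2.INTER_CUBIC))
E
```

```text
3.65 [ 0.55729992 -0.00387767  0.12518235]
foot [ 0.55524255 -0.00310586]
diam (94.56248474121094, 95.07778930664062)
brass1 (np.int32(41), array([271.75609756, 202.34146341]), np.float64(0.02177173713270742), np.float64(-148.11947396869778))
brass2 (np.int32(30), array([287.83333333, 205.23333333]), np.float64(0.03702710450724797), np.float64(-126.35097881008257))
```

View pics/w3c.png

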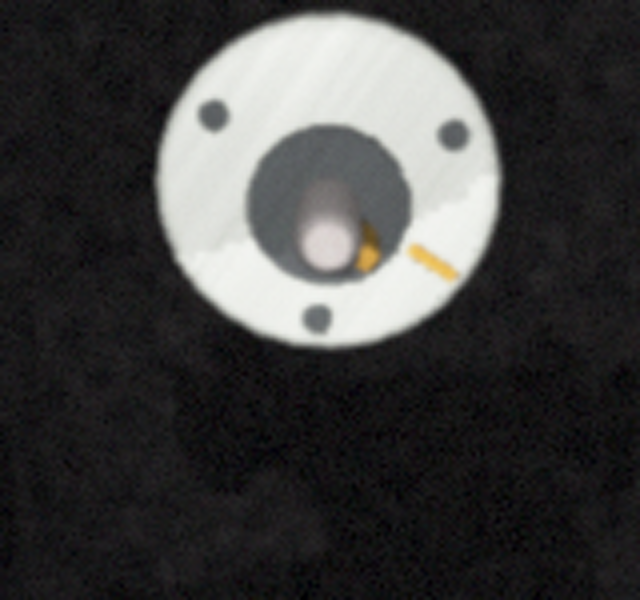

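```bash
python3 - <<'E'
from h import *
a=np.load('g1.npy',allow_pickle=True).item();b=np.load('g2.npy',allow_pickle=True).item()
print('shaft top tri',tri(a,(260.7,173),b,(261.4,200.6)))
print(onplane(a,(260.7,173),.066),onplane(b,(261.4,200.6),.066))
print('shoulder',onplane(b,(262.1,190.6),.034), onplane(a,(150+334.5/3-.5,100+206/3-.5),.034))
k=onplane(b,((368.5)/4-.5+180,257.5/4-.5+140),.056)[0]; print('key top',k, np.degrees(np.arctan2(k[1]+.0033,k[0]-.5551)),np.hypot(k[1]+.0033,k[0]-.5551))
# brass line ends
p=onplane(b,np.array([(411,246),(457,276)])/4-.375+[180,140],.016); v=p[1]-p[0]; print(np.degrees(np.arctan2(v[1],v[0])),p)
p=[onplane(b,np.array([(x,y)])/4-.375+[180,140],.034)[0] for x,y in [(247,204),(411,204),(330,124),(330,284)]];print(p)
E
```

```text
shaft top tri (array([ 0.55643255, -0.00313143,  0.07041224]), np.float64(0.0002132219649704882))
[[ 0.55547352 -0.0032175   0.066     ]] [[ 0.5550029  -0.00301227  0.066     ]]
shoulder [[ 0.55567667 -0.00366166  0.034     ]] [[ 0.55516537 -0.00347165  0.034     ]]
key top [ 0.5483989  -0.01299771  0.056     ] -124.64442376809194 0.011787721289499608
-124.01999238878096 [[ 0.53820737 -0.02660841  0.016     ]
 [ 0.52920391 -0.03994655  0.016     ]]
[array([0.55564569, 0.01809274, 0.034     ]), array([ 0.5556558 , -0.02493838,  0.034     ]), array([ 0.57698662, -0.00368297,  0.034     ]), array([ 0.53333938, -0.00369327,  0.034     ])]
```

servo_tool(
  motion=[
    {"fingers":100,"xyz":[-0.5,3.2,0],"angular":[0,0,-0.05]},
    {"fingers":100,"xyz":[-0.5,3.2,0],"angular":[0,0,-0.05]},
    {"fingers":100,"xyz":[-0.5,3.2,0],"angular":[0,0,-0.05]},
    {"fingers":100,"xyz":[-0.5,3.2,0],"angular":[0,0,-0.05]},
    {"fingers":100,"xyz":[0,0,0],"angular":[0,0,0]},
    {"fingers":100,"xyz":[0,0,0],"angular":[0,0,0]},
    {"fingers":100,"xyz":[0,0,0],"angular":[0,0,0]},
  ],
)

```text
time: 4.4
ee_pos: [0.5462, -0.1322, 0.1238]
tool_rot: [0.995, 0.1, 0.001, 0.0]
wrist_force: [0.4, 0.1, -0.4]
grip_width: 0.0855
```

```bash
sed -i "s/(hsv\[:,:,1\]<70)&(hsv\[:,:,2\]>140)/(hsv[:,:,1]<60)\&(hsv[:,:,2]>wv)/; s/win=0.045/win=0.04,wv=190/" h.py; cat >> h.py <<'E'
def yawof(s):
    m=R.from_quat(s['tool_rot']).as_matrix(); return np.degrees(np.arctan2(m[1,0],m[0,0]))
def go(s,x,y,z,yaw):
    """turn (rad about tool z) first, then shift cm in turned tool axes"""
    w=-np.radians((yaw-yawof(s)+180)%360-180); a=np.radians(yaw)
    d=np.array([x,y,z])-s['ee_pos']; c,sn=np.cos(a),np.sin(a)
    sh=np.array([c*d[0]+sn*d[1], sn*d[0]-c*d[1], -d[2]])*100
    print('turn %.3f then shift'%w, sh.round(2),'| now',np.round(s['ee_pos'],4),'yaw %.2f'%yawof(s))
def crop(d,fn,P,h=70,f=4):
    c=proj(d,P)[0].astype(int); x0=max(c[0]-h,0);y0=max(c[1]-h,0)
    cv2.imwrite('pics/'+fn,cv2.resize(d['img'][y0:y0+2*h,x0:x0+2*h,::-1],None,fx=f,fy=f,interpolation=cv2.INTER_CUBIC)); return x0,y0
E
python3 - <<'E'
from h import *
d=snap('wrist'); s=d['s']; print(s['time'],s['ee_pos'],yawof(s))
for wv in (170,190,210): print({a:np.round(b,4) for a,b in wheel(d,(.538,-.132),wv=wv).items()})
print(crop(d,'w4.png',(.538,-.132,.05)))
E
```

```text
4.4 [ 0.54616439 -0.13217444  0.12376   ] 11.482542161061675
{'center': array([ 0.5406, -0.1317]), 'size': array([38.5, 39.3]), 'ang': np.float64(11.4695), 'hole': array([ 0.5395, -0.1319]), 'kw': np.float64(-168.5091), 'nfar': np.int64(24), 'rmax': np.float64(0.0143)}
{'center': array([ 0.5406, -0.1316]), 'size': array([38.5, 39.1]), 'ang': np.float64(11.4695), 'hole': array([ 0.5396, -0.1319]), 'kw': np.float64(-168.944), 'nfar': np.int64(26), 'rmax': np.float64(0.0149)}
{'center': array([ 0.5408, -0.1315]), 'size': array([38.7, 38.3]), 'ang': np.float64(10.1701), 'hole': array([ 0.5392, -0.1319]), 'kw': np.float64(-167.8787), 'nfar': np.int64(38), 'rmax': np.float64(0.0156)}
(np.int64(190), np.int64(131))
```

View pics/w4.png

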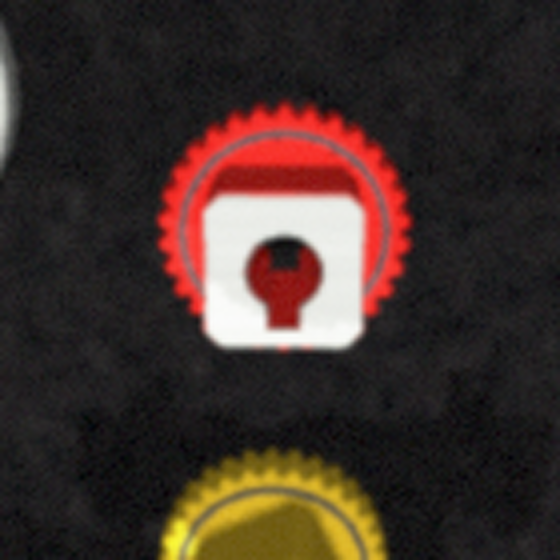

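```bash
python3 - <<'E'
from h import *
go(get_state(),.5406,-.1317,.019,11.5)
t,s=load('top'),load('side')
for n,pt,ps in [('red_a',(311,193),None)]:
    for d,near in((t,(.544,-.13)),(s,(.54,-.131))):
        r=wheel(d,near,win=.05,wv=170); print(r['center'],r['size'])
ct=proj(t,[*wheel(t,(.544,-.13),wv=170)['center'],.05])[0]; cs=proj(s,[*wheel(s,(.54,-.131),wv=170)['center'],.05])[0]
print('tri red_a',tri(t,ct,s,cs))
E
```

```text
turn 0.000 then shift [-0.54 -0.13 10.46] | now [ 0.5461 -0.1319  0.1236] yaw 11.51
[ 0.54128613 -0.13377516] [39.2 40. ]
[ 0.54127399 -0.13385767] [38.2 39.3]
tri red_a (array([ 0.5412687 , -0.13379824,  0.04992999]), np.float64(5.24480297157186e-05))
```

servo_tool(
  motion=[
    {"fingers":100,"xyz":[-0.54,-0.1,2.5],"angular":[0,0,0]},
    {"fingers":100,"xyz":[0,0,3],"angular":[0,0,0]},
    {"fingers":100,"xyz":[0,0,3],"angular":[0,0,0]},
    {"fingers":100,"xyz":[0,0,1.9],"angular":[0,0,0]},
    {"fingers":100,"xyz":[0,0,0],"angular":[0,0,0]},
    {"fingers":100,"xyz":[0,0,0],"angular":[0,0,0]},
  ],
)

```text
time: 5.05
ee_pos: [0.541, -0.1321, 0.0194]
tool_rot: [0.995, 0.101, 0.0, 0.0]
wrist_force: [0.5, -0.2, 0.2]
grip_width: 0.0856
```

```bash
python3 - <<'E'
from h import *
d=snap('wrist','w5.png'); s=d['s']; print(s['time'],s['ee_pos'],yawof(s))
for wv in (150,190): print({a:np.round(b,4) for a,b in wheel(d,(.5406,-.132),wv=wv).items()})
E
```

```text
5.05 [ 0.54095485 -0.13213907  0.01943764] 11.56279397336085
{'center': array([ 0.5419, -0.1315]), 'size': array([36.1, 38.8]), 'ang': np.float64(11.5945)}
{'center': array([ 0.5423, -0.1314]), 'size': array([35.4, 38.7]), 'ang': np.float64(11.5475)}
```

View pics/w5.png

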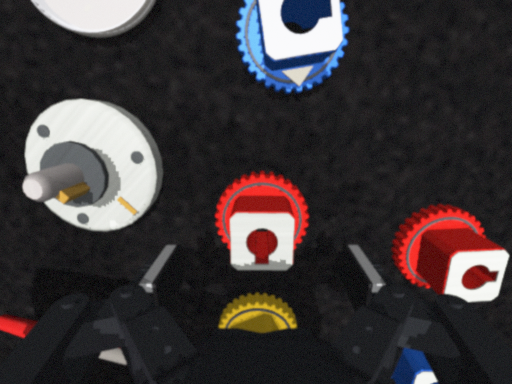

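servo_tool(
  motion=[
    {"fingers":35,"xyz":[0,0,0]},
    {"fingers":35,"xyz":[0,0,0]},
    {"fingers":35,"xyz":[0,0,0]},
    {"fingers":35,"xyz":[0,0,0]},
    {"fingers":35,"xyz":[0,0,0]},
    {"fingers":35,"xyz":[0,0,0]},
  ],
  force=60,
)

```text
invalid input
```

servo_tool(
  motion=[
    {"fingers":30,"xyz":[0,0,0],"angular":[0,0,0]},
    {"fingers":30,"xyz":[0,0,0],"angular":[0,0,0]},
    {"fingers":30,"xyz":[0,0,0],"angular":[0,0,0]},
    {"fingers":30,"xyz":[0,0,0],"angular":[0,0,0]},
    {"fingers":30,"xyz":[0,0,0],"angular":[0,0,0]},
    {"fingers":30,"xyz":[0,0,0],"angular":[0,0,0]},
  ],
  force=60,
)

```text
time: 5.7
ee_pos: [0.5403, -0.1328, 0.019]
tool_rot: [0.995, 0.1, 0.0, -0.0]
wrist_force: [-0.0, 0.1, -0.6]
grip_width: 0.0255
```

```bash
python3 - <<'E'
from h import *
d=snap('wrist','w6.png'); s=d['s']; print(s['time'],s['ee_pos'],yawof(s),s['grip_width'],s['wrist_force'])
for wv in (150,190): print({a:np.round(b,4) for a,b in wheel(d,(.5406,-.132),wv=wv).items()})
go(s,*s['ee_pos'],54.4)
E
```

```text
5.7 [ 0.54028262 -0.13280325  0.0189658 ] 11.463280300517054 0.025509200878052914 [-0.00460103  0.08871274 -0.55277817]
{'center': array([ 0.5429, -0.1311]), 'size': array([33.7, 38.4]), 'ang': np.float64(9.9281)}
{'center': array([ 0.5435, -0.131 ]), 'size': array([32.5, 38.4]), 'ang': np.float64(9.9281)}
turn -0.749 then shift [ 0.  0. -0.] | now [ 0.5403 -0.1328  0.019 ] yaw 11.46
```

View pics/w6.png

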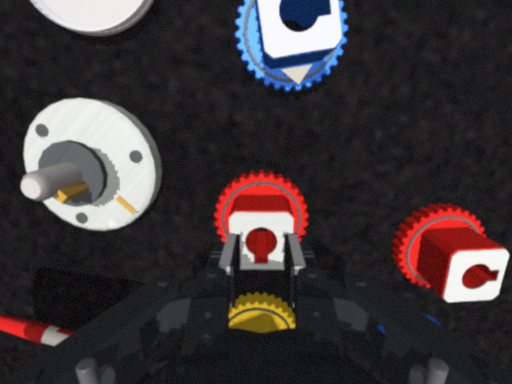

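```bash
python3 - <<'E'
from h import *
d=load('wrist')
cv2.imwrite('pics/w6c.png',cv2.resize(d['img'][160:300,190:330,::-1],None,fx=4.2,fy=4.2,interpolation=cv2.INTER_CUBIC))
d=snap('side','s6.png')
print(proj(d,[.54,-.132,.03]))
cv2.imwrite('pics/s6c.png',cv2.resize(d['img'][150:300,150:300,::-1],None,fx=4,fy=4,interpolation=cv2.INTER_CUBIC))
E
```

```text
[[222.08525629 237.79065483]]
```

View pics/w6c.png

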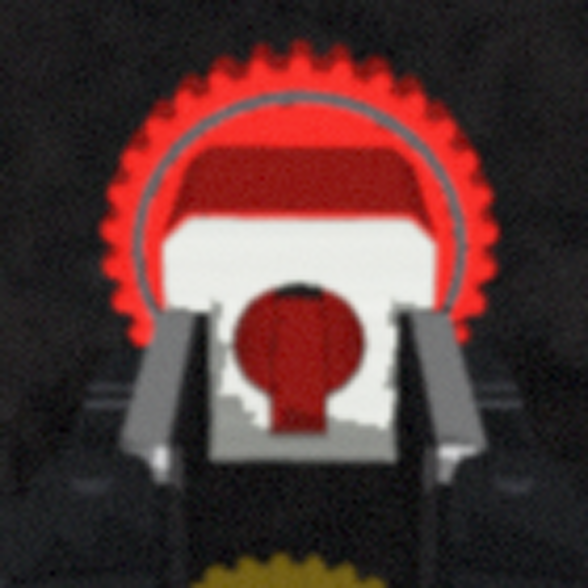

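View pics/s6c.png

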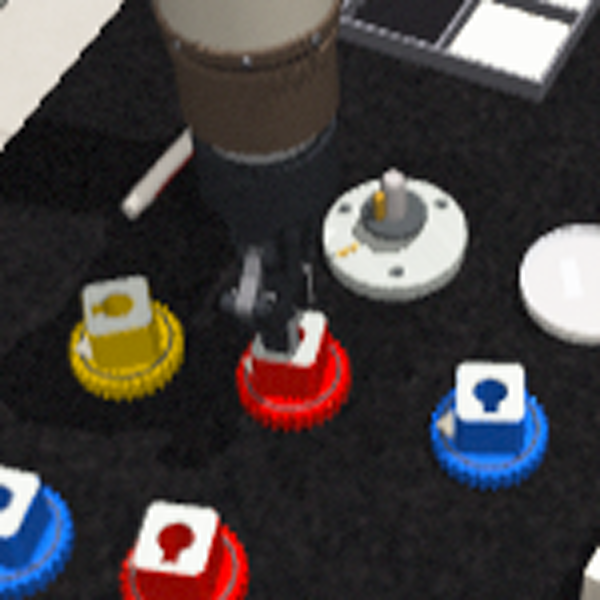

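```bash
python3 - <<'E'
from h import *
d=load('side'); s=d['s']; t=s['ee_pos']; a=np.radians(yawof(s)); ty=np.array([np.sin(a),-np.cos(a),0]); tx=np.array([np.cos(a),np.sin(a),0])
print(s['grip_width'])
for z in (0,.019,.031,.05,.07,.09):
    P=[t+[0,0,z-t[2]]+ty*k for k in (-.02,0,.02)]
    print(z,((proj(d,P)-150)*4+1.5).round(0).tolist())
w=load('wrist')
for z in (.019,.03,.05,.07,.09,.11):
    P=[t+[0,0,z-t[2]]+ty*k+tx*m for k in (-.0128,.0128) for m in (-.011,.011)]
    print('w',z,((proj(w,P)-[190,160])*4.2+1.5).round(0).tolist())
top=snap('top','t6.png')
cv2.imwrite('pics/t6c.png',cv2.resize(top['img'][150:250,260:360,::-1],None,fx=6,fy=6,interpolation=cv2.INTER_CUBIC))
E
```

```text
0.025610169277029634
0 [[301.0, 357.0], [293.0, 383.0], [285.0, 409.0]]
0.019 [[299.0, 339.0], [291.0, 365.0], [283.0, 391.0]]
0.031 [[298.0, 327.0], [290.0, 353.0], [281.0, 379.0]]
0.05 [[295.0, 308.0], [287.0, 334.0], [279.0, 360.0]]
0.07 [[293.0, 287.0], [285.0, 313.0], [276.0, 340.0]]
0.09 [[291.0, 265.0], [282.0, 291.0], [273.0, 318.0]]
w 0.019 [[232.0, 323.0], [229.0, 206.0], [377.0, 323.0], [380.0, 206.0]]
w 0.03 [[228.0, 352.0], [225.0, 229.0], [381.0, 352.0], [384.0, 229.0]]
w 0.05 [[219.0, 414.0], [216.0, 279.0], [390.0, 414.0], [394.0, 279.0]]
w 0.07 [[209.0, 490.0], [204.0, 341.0], [401.0, 490.0], [405.0, 341.0]]
w 0.09 [[195.0, 589.0], [189.0, 423.0], [415.0, 589.0], [421.0, 423.0]]
w 0.11 [[178.0, 719.0], [169.0, 534.0], [433.0, 719.0], [441.0, 534.0]]
```

View pics/t6c.png

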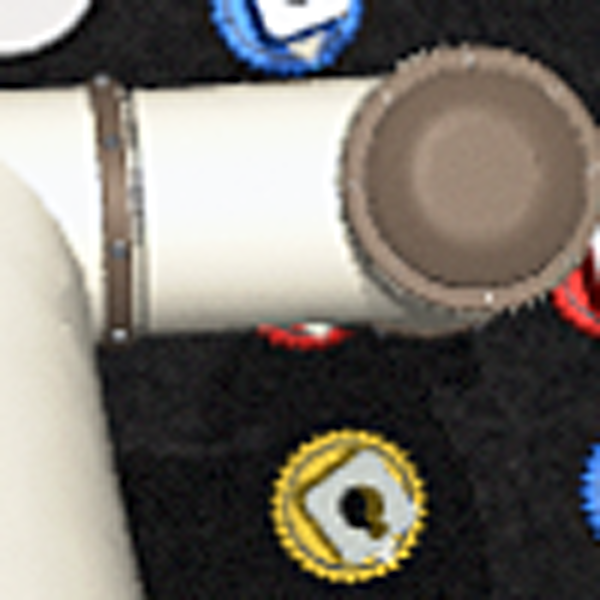

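servo_tool(
  motion=[
    {"fingers":65,"xyz":[0,0,0],"angular":[0,0,0]},
    {"fingers":65,"xyz":[0,0,0],"angular":[0,0,0]},
    {"fingers":65,"xyz":[0,0,0],"angular":[0,0,0]},
    {"fingers":65,"xyz":[0,0,0.5],"angular":[0,0,0]},
    {"fingers":65,"xyz":[0,0,0.5],"angular":[0,0,0]},
    {"fingers":65,"xyz":[0,0,0.5],"angular":[0,0,0]},
    {"fingers":65,"xyz":[0,0,0],"angular":[0,0,0]},
    {"fingers":65,"xyz":[0,0,0],"angular":[0,0,0]},
  ],
)

```text
time: 6.65
ee_pos: [0.5401, -0.1328, 0.0036]
tool_rot: [0.995, 0.1, -0.0, 0.0]
wrist_force: [0.5, -0.5, -0.3]
grip_width: 0.0554
```

```bash
python3 - <<'E'
from h import *
d=snap('wrist'); s=d['s']; print(s['time'],s['ee_pos'],yawof(s),s['grip_width'],s['wrist_force'],s['q'])
cv2.imwrite('pics/w7c.png',cv2.resize(d['img'][140:320,150:370,::-1],None,fx=3,fy=3,interpolation=cv2.INTER_CUBIC))
d=snap('side')
cv2.imwrite('pics/s7c.png',cv2.resize(d['img'][150:290,150:290,::-1],None,fx=4,fy=4,interpolation=cv2.INTER_CUBIC))
E
```

```text
6.65 [ 0.54014499 -0.13279051  0.00358384] 11.474944186864064 0.05540942973272569 [ 0.52143363 -0.54069397 -0.29854804] [ 5.03867127e-02  4.78120665e-01 -3.88531702e-01  1.21756297e-04
 -7.04814098e-01  1.72059239e+00]
```

View pics/w7c.png

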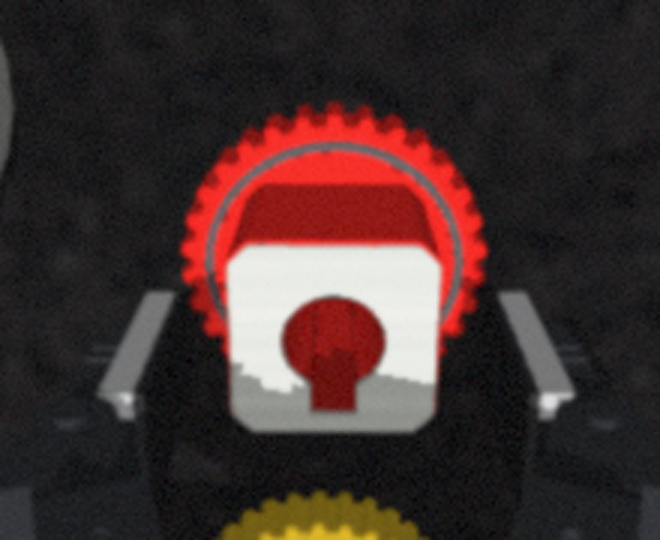

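View pics/s7c.png

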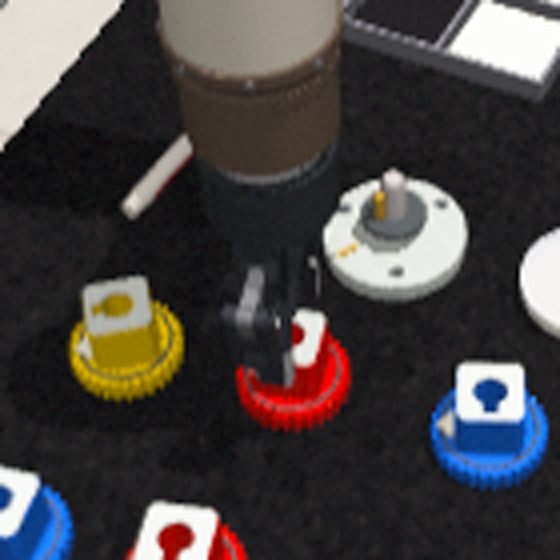

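servo_tool(
  motion=[
    {"fingers":35,"xyz":[0,0,0],"angular":[0,0,0]},
    {"fingers":35,"xyz":[0,0,0],"angular":[0,0,0]},
    {"fingers":35,"xyz":[0,0,0],"angular":[0,0,0]},
    {"fingers":35,"xyz":[0,0,0],"angular":[0,0,0]},
    {"fingers":35,"xyz":[0,0,0],"angular":[0,0,0]},
  ],
  force=30,
)

```text
time: 7.25
ee_pos: [0.5406, -0.1327, 0.0043]
tool_rot: [0.995, 0.1, 0.0, 0.0]
wrist_force: [-0.5, 0.8, 2.9]
grip_width: 0.0389
```

```bash
python3 - <<'E'
from h import *
d=snap('wrist'); s=d['s']; print(s['time'],s['ee_pos'],yawof(s),s['grip_width'],s['wrist_force'])
cv2.imwrite('pics/w8c.png',cv2.resize(d['img'][140:320,150:370,::-1],None,fx=3,fy=3,interpolation=cv2.INTER_CUBIC))
d=snap('side')
cv2.imwrite('pics/s8c.png',cv2.resize(d['img'][200:270,180:260,::-1],None,fx=8,fy=8,interpolation=cv2.INTER_CUBIC))
E
```

```text
7.25 [ 0.54055227 -0.13274795  0.00427796] 11.48060014576233 0.03889046365972192 [-0.54095237  0.77284641  2.91552962]
```

View pics/w8c.png

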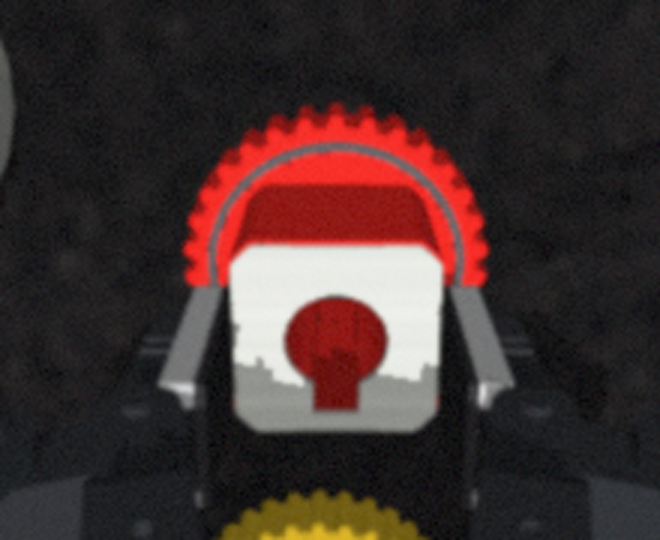

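View pics/s8c.png

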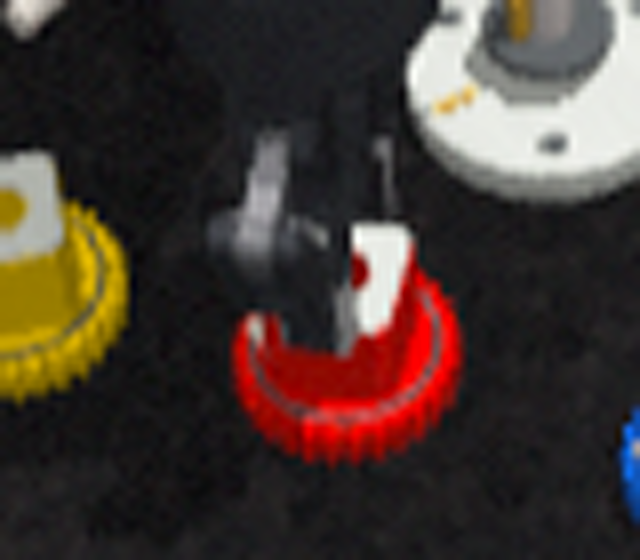

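servo_tool(
  motion=[
    {"fingers":65,"xyz":[0,0,0],"angular":[0,0,0]},
    {"fingers":65,"xyz":[0,0,0],"angular":[0,0,0]},
    {"fingers":65,"xyz":[0,0,0.4],"angular":[0,0,0]},
    {"fingers":65,"xyz":[0,0,0.4],"angular":[0,0,0]},
    {"fingers":65,"xyz":[0,0,0],"angular":[0,0,0]},
    {"fingers":65,"xyz":[0,0,0],"angular":[0,0,0]},
  ],
)

```text
time: 7.95
ee_pos: [0.54, -0.1328, -0.0045]
tool_rot: [0.995, 0.1, -0.0, -0.0]
wrist_force: [0.6, -0.6, -0.2]
grip_width: 0.0554
```

servo_tool(
  motion=[
    {"fingers":35,"xyz":[0,0,0],"angular":[0,0,0]},
    {"fingers":35,"xyz":[0,0,0],"angular":[0,0,0]},
    {"fingers":35,"xyz":[0,0,0],"angular":[0,0,0]},
    {"fingers":35,"xyz":[0,0,0],"angular":[0,0,0]},
    {"fingers":35,"xyz":[0,0,0],"angular":[0,0,0]},
  ],
  force=60,
)

```text
time: 8.45
ee_pos: [0.5407, -0.1327, -0.0038]
tool_rot: [0.995, 0.1, 0.0, 0.0]
wrist_force: [-0.1, 1.1, 3.4]
grip_width: 0.0383
```

```bash
python3 - <<'E'
from h import *
d=snap('wrist'); s=d['s']; print(s['time'],s['ee_pos'],yawof(s),s['grip_width'],s['wrist_force'])
for wv in (130,190): print({a:np.round(b,4) for a,b in wheel(d,(.5406,-.132),wv=wv).items()})
cv2.imwrite('pics/w9c.png',cv2.resize(d['img'][140:320,150:370,::-1],None,fx=3,fy=3,interpolation=cv2.INTER_CUBIC))
d=snap('side')
cv2.imwrite('pics/s9c.png',cv2.resize(d['img'][200:270,180:260,::-1],None,fx=8,fy=8,interpolation=cv2.INTER_CUBIC))
E
```

```text
8.45 [ 0.5406556  -0.13269874 -0.00376262] 11.47866193785857 0.038284693776519066 [-0.08103061  1.05755093  3.36967959]
{'center': array([ 0.5413, -0.1319]), 'size': array([37.7, 39.7]), 'ang': np.float64(11.4885), 'hole': array([ 0.5391, -0.1326]), 'kw': np.float64(-167.7561), 'nfar': np.int64(130), 'rmax': np.float64(0.0166)}
{'center': array([ 0.5471, -0.131 ]), 'size': array([26.1, 38.3]), 'ang': np.float64(11.5193)}
```

View pics/w9c.png

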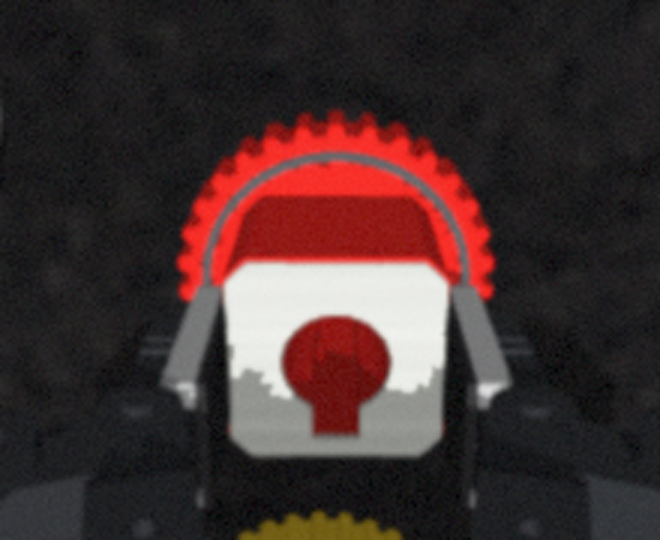

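View pics/s9c.png

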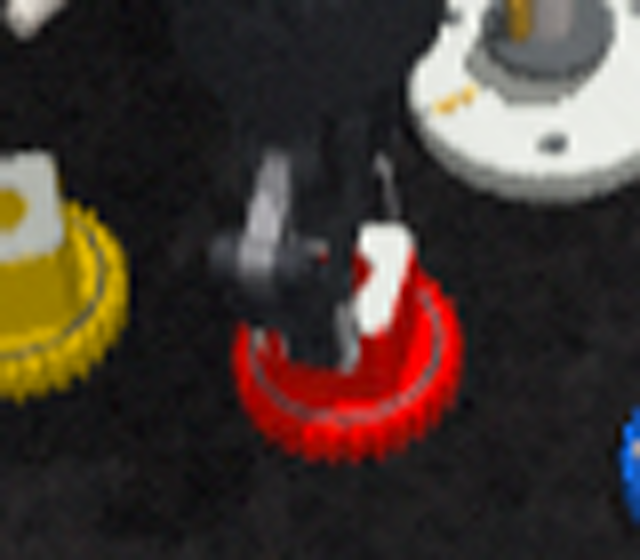

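```bash
cp pics/../last_top.npy top6.npy; python3 - <<'E'
from h import *
for n in('top','side'):
    d=snap(n); g=gauge(d,(.555,-.004)); print(n,g['foot'],g['diam'],[ (k,np.round(v[2:],4)) for k,v in g.items() if 'brass' in k])
for n,f in(('g1','g1.npy'),('g2','g2.npy')):
    d=np.load(f,allow_pickle=True).item(); g=gauge(d,(.555,-.003)); print(n,g['foot'])
E
```

```text
top [ 0.55576599 -0.00135229] (111.55081939697266, 118.66426086425781) []
side [ 0.55866901 -0.00946616] (90.11329650878906, 104.2183609008789) [('brass1', array([2.960000e-02, 1.381795e+02]))]
g1 [ 0.5550658  -0.00301828]
g2 [ 0.55524255 -0.00310586]
```

servo_tool(
  motion=[
    {"fingers":35,"xyz":[0,0,-3],"angular":[0,0,0]},
    {"fingers":35,"xyz":[0,0,-3.6],"angular":[0,0,0]},
    {"fingers":35,"xyz":[0,0,-3.8],"angular":[0,0,0]},
    {"fingers":35,"xyz":[-2,-2.4,0],"angular":[0,0,0]},
    {"fingers":35,"xyz":[-2.1,-2.5,0],"angular":[0,0,-0.125]},
    {"fingers":35,"xyz":[0,0,0],"angular":[0,0,-0.125]},
    {"fingers":35,"xyz":[0,0,0],"angular":[0,0,-0.125]},
    {"fingers":35,"xyz":[0,0,0],"angular":[0,0,-0.125]},
    {"fingers":35,"xyz":[0,0,0],"angular":[0,0,-0.125]},
    {"fingers":35,"xyz":[0,0,0],"angular":[0,0,-0.124]},
    {"fingers":35,"xyz":[0,0,0],"angular":[0,0,0]},
    {"fingers":35,"xyz":[0,0,0],"angular":[0,0,0]},
  ],
)

```text
time: 9.85
ee_pos: [0.4898, -0.0929, 0.0993]
tool_rot: [0.89, 0.456, -0.001, -0.0]
wrist_force: [0.2, -0.6, -0.6]
grip_width: 0.0384
```

```bash
python3 - <<'E'
from h import *
d=snap('wrist','w10.png'); s=d['s']; print(s['time'],s['ee_pos'],yawof(s),s['grip_width'],s['wrist_force'])
for k,v in gauge(d,(.555,-.003)).items(): print(k,v)
E
```

```text
9.85 [ 0.48975999 -0.09293224  0.09933916] 54.22301620632549 0.038392203211568214 [ 0.19260942 -0.58319117 -0.56957518]
foot [ 0.55424689 -0.00340351]
diam (94.71092224121094, 94.9721450805664)
brass1 (np.int32(71), array([261.4084507 ,  82.63380282]), np.float64(0.007410295445485974), np.float64(-125.57117454967499))
brass2 (np.int32(50), array([261.98, 115.16]), np.float64(0.036095194579918936), np.float64(-124.90953742715456))
```

View pics/w10.png

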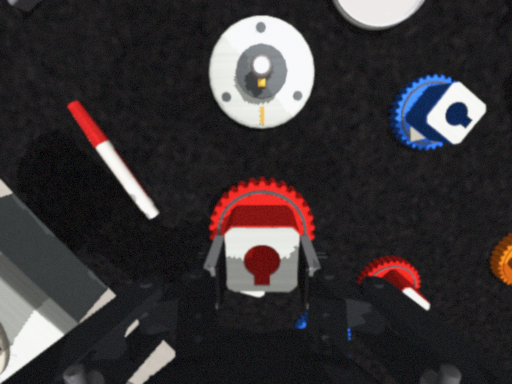

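```bash
python3 - <<'E'
from h import *
go(get_state(),.5546,-.0040,.068,54.7)
E
```

```text
turn -0.008 then shift [10.99  0.14  3.15] | now [ 0.4899 -0.0929  0.0995] yaw 54.25
```

servo_tool(
  motion=[
    {"fingers":35,"xyz":[3.6,0.05,0],"angular":[0,0,-0.008]},
    {"fingers":35,"xyz":[3.7,0.05,0],"angular":[0,0,0]},
    {"fingers":35,"xyz":[3.7,0.04,0],"angular":[0,0,0]},
    {"fingers":35,"xyz":[0,0,0],"angular":[0,0,0]},
    {"fingers":35,"xyz":[0,0,1.5],"angular":[0,0,0]},
    {"fingers":35,"xyz":[0,0,1.5],"angular":[0,0,0]},
    {"fingers":35,"xyz":[0,0,0],"angular":[0,0,0]},
    {"fingers":35,"xyz":[0,0,0],"angular":[0,0,0]},
  ],
)

```text
time: 10.7
ee_pos: [0.5548, -0.0044, 0.0699]
tool_rot: [0.888, 0.46, -0.0, 0.0]
wrist_force: [-0.1, -0.1, -0.4]
grip_width: 0.0383
```

```bash
python3 - <<'E'
from h import *
s=get_state(); go(s,.5546,-.0040,.06,54.7)
E
```

```text
turn 0.002 then shift [ 0.02 -0.04  0.99] | now [ 0.5548 -0.0044  0.0699] yaw 54.79
```

Good alignment; step down watching the force.

servo_tool(
  motion=[
    {"fingers":35,"xyz":[0.02,-0.03,0.5],"angular":[0,0,0]},
    {"fingers":35,"xyz":[0,0,0.3],"angular":[0,0,0]},
    {"fingers":35,"xyz":[0,0,0.2],"angular":[0,0,0]},
    {"fingers":35,"xyz":[0,0,0],"angular":[0,0,0]},
    {"fingers":35,"xyz":[0,0,0],"angular":[0,0,0]},
  ],
)

```text
time: 11.2
ee_pos: [0.555, -0.0036, 0.06]
tool_rot: [0.888, 0.461, 0.0, 0.0]
wrist_force: [-0.5, -0.0, -1.9]
grip_width: 0.0382
```

servo_tool(
  motion=[
    {"fingers":35,"xyz":[0,0,0.2],"angular":[0,0,0]},
    {"fingers":35,"xyz":[0,0,0.2],"angular":[0,0,0]},
    {"fingers":35,"xyz":[0,0,0],"angular":[0,0,0]},
  ],
)

```text
time: 11.5
ee_pos: [0.5547, -0.0036, 0.0556]
tool_rot: [0.888, 0.461, -0.0, -0.0]
wrist_force: [0.6, -0.1, -2.2]
grip_width: 0.0384
```

servo_tool(
  motion=[
    {"fingers":35,"xyz":[0,0,0.2],"angular":[0,0,0]},
    {"fingers":35,"xyz":[0,0,0.2],"angular":[0,0,0]},
    {"fingers":35,"xyz":[0,0,0.2],"angular":[0,0,0]},
    {"fingers":35,"xyz":[0,0,0],"angular":[0,0,0]},
  ],
)

```text
time: 11.9
ee_pos: [0.5546, -0.0036, 0.0495]
tool_rot: [0.888, 0.461, -0.0, -0.0]
wrist_force: [0.2, -0.2, -1.3]
grip_width: 0.0382
```

servo_tool(
  motion=[
    {"fingers":35,"xyz":[0,0,0.2],"angular":[0,0,0]},
    {"fingers":35,"xyz":[0,0,0.2],"angular":[0,0,0]},
    {"fingers":35,"xyz":[0,0,0.2],"angular":[0,0,0]},
    {"fingers":35,"xyz":[0,0,0],"angular":[0,0,0]},
  ],
)

```text
time: 12.3
ee_pos: [0.5546, -0.0037, 0.0435]
tool_rot: [0.888, 0.461, -0.0, -0.0]
wrist_force: [0.3, -0.6, -1.1]
grip_width: 0.0385
```

servo_tool(
  motion=[
    {"fingers":35,"xyz":[0,0,0.4],"angular":[0,0,0]},
    {"fingers":35,"xyz":[0,0,0.4],"angular":[0,0,0]},
    {"fingers":35,"xyz":[0,0,0.3],"angular":[0,0,0]},
    {"fingers":35,"xyz":[0,0,0],"angular":[0,0,0]},
    {"fingers":35,"xyz":[0,0,0],"angular":[0,0,0]},
  ],
)

```text
time: 12.8
ee_pos: [0.5549, -0.0036, 0.0328]
tool_rot: [0.888, 0.461, -0.0, 0.0]
wrist_force: [0.3, -0.2, -1.8]
grip_width: 0.0381
```

servo_tool(
  motion=[
    {"fingers":65,"xyz":[0,0,0],"angular":[0,0,0]},
    {"fingers":65,"xyz":[0,0,0],"angular":[0,0,0]},
    {"fingers":65,"xyz":[0,0,0],"angular":[0,0,0]},
    {"fingers":65,"xyz":[0,0,0],"angular":[0,0,0]},
    {"fingers":65,"xyz":[0,0,0],"angular":[0,0,0]},
    {"fingers":65,"xyz":[0,0,0],"angular":[0,0,0]},
    {"fingers":65,"xyz":[0,0,0],"angular":[0,0,0]},
  ],
)

```text
time: 13.5
ee_pos: [0.555, -0.0036, 0.033]
tool_rot: [0.888, 0.461, 0.0, 0.0]
wrist_force: [-0.4, -0.3, -0.1]
grip_width: 0.0552
```

```bash
python3 - <<'E'
from h import *
d=snap('wrist','w11.png'); s=d['s']; print(s['time'],s['ee_pos'],yawof(s),s['grip_width'],s['wrist_force'])
d=snap('side')
cv2.imwrite('pics/s11c.png',cv2.resize(d['img'][150:250,200:310,::-1],None,fx=6,fy=6,interpolation=cv2.INTER_CUBIC))
E
```

```text
13.5 [ 0.55496712 -0.00358782  0.03295386] 54.843507985440965 0.05517736768745604 [-0.3684027  -0.32117686 -0.06022787]
```

View pics/w11.png

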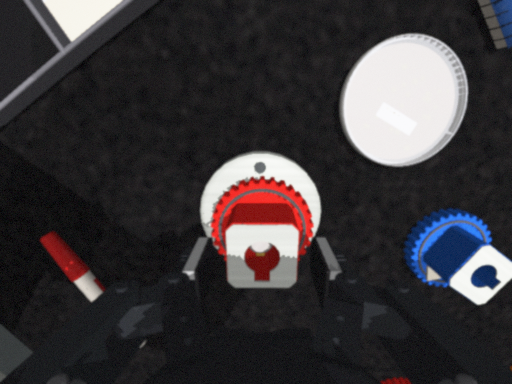

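View pics/s11c.png

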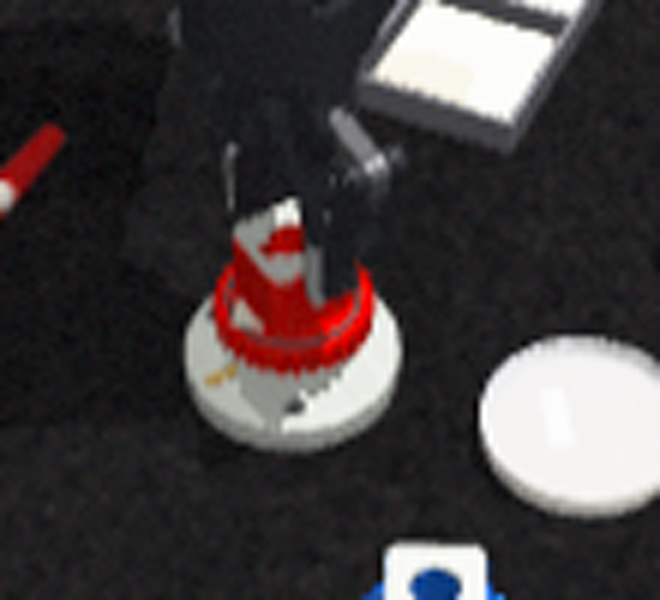

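```bash
python3 - <<'E'
from h import *
d=load('wrist')
for f in ('w10.png','w11.png'):
    im=cv2.imread('pics/'+f)[:,:,::-1]; dd=dict(d); dd['img']=np.ascontiguousarray(im); m=cmask(dd,'red')
    row=[(r,np.flatnonzero(m[r,190:335])[[0,-1]]+190) for r in range(190,240,4) if m[r,190:335].any()]
    print(f,[(r,list(x),x[1]-x[0]) for r,x in row], 'top',np.flatnonzero(m[:,262])[0])
print({a:np.round(b,4) for a,b in wheel(d,(.555,-.0036),ztop=.084,wv=120).items()})
E
```

```text
w10.png [(190, [np.int64(228), np.int64(295)], np.int64(67)), (194, [np.int64(222), np.int64(301)], np.int64(79)), (198, [np.int64(220), np.int64(304)], np.int64(84)), (202, [np.int64(217), np.int64(307)], np.int64(90)), (206, [np.int64(214), np.int64(309)], np.int64(95)), (210, [np.int64(213), np.int64(310)], np.int64(97)), (214, [np.int64(211), np.int64(312)], np.int64(101)), (218, [np.int64(210), np.int64(313)], np.int64(103)), (222, [np.int64(210), np.int64(313)], np.int64(103)), (226, [np.int64(208), np.int64(315)], np.int64(107)), (230, [np.int64(209), np.int64(314)], np.int64(105)), (234, [np.int64(210), np.int64(314)], np.int64(104)), (238, [np.int64(209), np.int64(314)], np.int64(105))] top 176
w11.png [(190, [np.int64(229), np.int64(294)], np.int64(65)), (194, [np.int64(224), np.int64(299)], np.int64(75)), (198, [np.int64(221), np.int64(302)], np.int64(81)), (202, [np.int64(218), np.int64(305)], np.int64(87)), (206, [np.int64(216), np.int64(307)], np.int64(91)), (210, [np.int64(215), np.int64(308)], np.int64(93)), (214, [np.int64(213), np.int64(310)], np.int64(97)), (218, [np.int64(213), np.int64(310)], np.int64(97)), (222, [np.int64(212), np.int64(311)], np.int64(99)), (226, [np.int64(211), np.int64(312)], np.int64(101)), (230, [np.int64(213), np.int64(310)], np.int64(97)), (234, [np.int64(212), np.int64(312)], np.int64(100)), (238, [np.int64(215), np.int64(308)], np.int64(93))] top 177
{'center': array([ 0.556 , -0.0025]), 'size': array([37.6, 38.5]), 'ang': np.float64(54.7978), 'hole': array([ 0.5539, -0.0057]), 'kw': np.float64(-125.3422), 'nfar': np.int64(113), 'rmax': np.float64(0.016)}
```

servo_tool(
  motion=[
    {"fingers":65,"xyz":[0,0,0.3],"angular":[0,0,0]},
    {"fingers":35,"xyz":[0,0,0],"angular":[0,0,0]},
    {"fingers":35,"xyz":[0,0,0],"angular":[0,0,0]},
    {"fingers":35,"xyz":[0,0,0],"angular":[0,0,0]},
    {"fingers":35,"xyz":[0,0,0],"angular":[0,0,0]},
    {"fingers":35,"xyz":[0,0,0],"angular":[0,0,0]},
  ],
)

```text
time: 14.2
ee_pos: [0.5547, -0.0036, 0.0299]
tool_rot: [0.888, 0.46, -0.0, -0.0]
wrist_force: [-0.7, 0.5, 0.5]
grip_width: 0.0385
```

```bash
python3 - <<'E'
from h import *
d=load('top'); d['img']=np.ascontiguousarray(cv2.imread('pics/top0.png')[:,:,::-1])
im=d['img']; g=cv2.cvtColor(im,cv2.COLOR_RGB2GRAY)
print(g[165:180,150],g[200,95:115],g[200,195:215],g[225:250,150])
cv2.imwrite('pics/tray0.png',cv2.resize(im[155:255,95:215,::-1],None,fx=6,fy=6,interpolation=cv2.INTER_CUBIC))
E
```

```text
[ 42  48  50  60  69  68 127 116 111 182 245 250 247 247 246] [ 31  26  23  19  21  25  27  23  21  28  33  36  28  30 112 206 200 215
 207 195] [246 246 246 247 252 250 154  24  14  32  35  26  30  27  29  32  25  32
  31  31] [ 63  63  60  63  60  62  57  83 158 106 214 248 255 255 218 176   0  10
  32   9  25  22  25  29  28]
```

View pics/tray0.png

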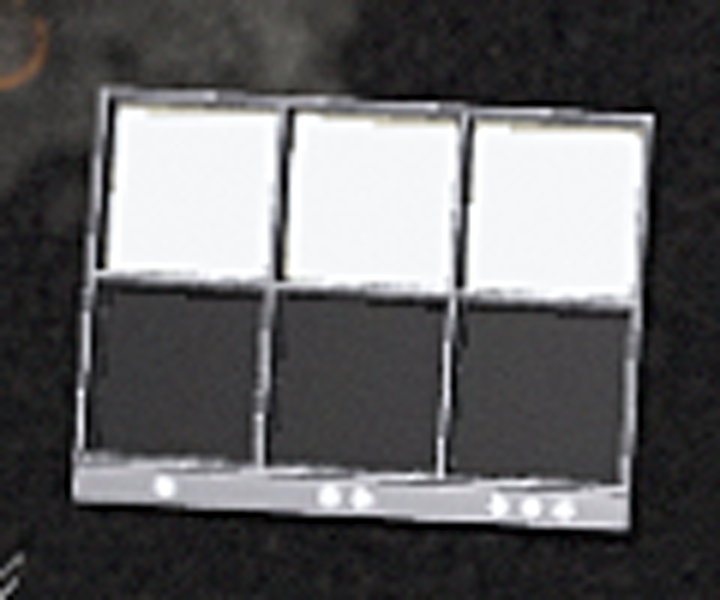

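```bash
cat >> h.py <<'E'
def fit2d(A,B):
    A,B=np.array(A),np.array(B); a,b=A-A.mean(0),B-B.mean(0)
    th=np.arctan2((a[:,0]*b[:,1]-a[:,1]*b[:,0]).sum(),(a*b).sum()); c,s=np.cos(th),np.sin(th); M=np.array([[c,-s],[s,c]])
    t=B.mean(0)-M@A.mean(0); return th,t,np.linalg.norm(A@M.T+t-B,axis=1)
def pocket(th,t,row,n):
    p=np.array([.042 if row=='inline' else -.042,.084*(2-n)]); c,s=np.cos(th),np.sin(th); return np.array([[c,-s],[s,c]])@p+t
E
python3 - <<'E'
from h import *
d=load('top')
px=np.array([(103,90),(654,116),(73,500),(630,530)])/6-.42+[95,155]
P=onplane(d,px,.02)[:,:2]; print(P.round(4))
th,t,r=fit2d([(.086,.128),(.086,-.128),(-.103,.128),(-.103,-.128)],P); print(np.degrees(th),t,r)
for row in('inline','quarter'): print(row,[pocket(th,t,row,n).round(4) for n in(1,2,3)])
s=get_state(); print(s['grip_width']); go(s,.53,.30,.08,0)
E
```

```text
[[0.6153 0.4133]
 [0.6004 0.1583]
 [0.4274 0.4251]
 [0.4132 0.1695]]
-3.3450987460240666 [0.5225762  0.29108026] [0.00079902 0.00053461 0.00032819 0.00094803]
inline [array([0.5694, 0.3725]), array([0.5645, 0.2886]), array([0.5596, 0.2048])]
quarter [array([0.4855, 0.3774]), array([0.4806, 0.2935]), array([0.4757, 0.2097])]
0.03848818447311028
turn 0.957 then shift [ -2.47 -30.36  -5.01] | now [ 0.5547 -0.0036  0.0299] yaw 54.84
```

servo_tool(
  motion=[
    {"fingers":35,"xyz":[0,0,-1.5],"angular":[0,0,0]},
    {"fingers":35,"xyz":[0,0,-1.8],"angular":[0,0,0]},
    {"fingers":35,"xyz":[0,0,-1.8],"angular":[0,0,0]},
    {"fingers":35,"xyz":[0,0,0],"angular":[0,0,0]},
    {"fingers":35,"xyz":[3.95,-2.56,0],"angular":[0,0,0]},
    {"fingers":35,"xyz":[3.95,-2.56,0],"angular":[0,0,0]},
    {"fingers":35,"xyz":[3.95,-2.56,0],"angular":[0,0,0]},
    {"fingers":35,"xyz":[3.95,-2.56,0],"angular":[0,0,0]},
  ],
)

```text
time: 15.0
ee_pos: [0.5615, 0.186, 0.0796]
tool_rot: [0.888, 0.46, -0.001, -0.0]
wrist_force: [1.7, -1.0, -1.6]
grip_width: 0.0383
```

servo_tool(
  motion=[
    {"fingers":35,"xyz":[3.95,-2.56,0],"angular":[0,0,0]},
    {"fingers":35,"xyz":[3.95,-2.56,0],"angular":[0,0,0]},
    {"fingers":35,"xyz":[3.95,-2.56,0],"angular":[0,0,0]},
    {"fingers":35,"xyz":[3.95,-2.56,0],"angular":[0,0,0]},
    {"fingers":35,"xyz":[0,0,0],"angular":[0,0,0]},
    {"fingers":35,"xyz":[0,0,0],"angular":[0,0,0]},
  ],
)

```text
time: 15.6
ee_pos: [0.5683, 0.3732, 0.0787]
tool_rot: [0.887, 0.461, -0.002, 0.0]
wrist_force: [0.4, -0.7, -1.4]
grip_width: 0.0384
```

```bash
python3 - <<'E'
from h import *
d=snap('wrist','w12.png'); s=d['s']; print(s['time'],s['grip_width'],s['wrist_force']); go(s,.5694,.3725,.008,54.8)
print(proj(d,[(.5694,.3725,.004)]))
E
```

```text
15.6 0.038354042157468786 [ 0.35573878 -0.68109534 -1.40105936]
turn 0.002 then shift [0.   0.13 7.07] | now [0.5683 0.3732 0.0787] yaw 54.93
[[262.7950172  193.16170717]]
```

View pics/w12.png

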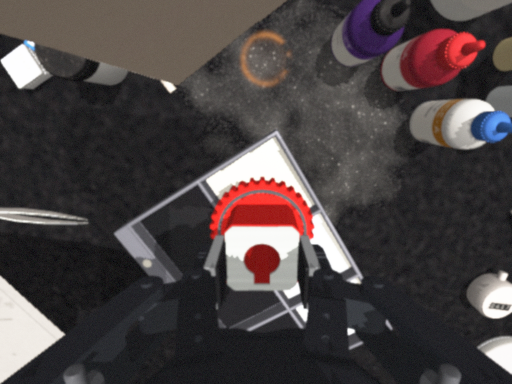

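```bash
python3 - <<'E'
from h import *
d=load('wrist'); print(onplane(d,[(277,131),(115,233)],.02).round(4))
E
```

```text
[[0.6145 0.4155 0.02  ]
 [0.4296 0.4266 0.02  ]]
```

servo_tool(
  motion=[
    {"fingers":35,"xyz":[0,0.1,2.2],"angular":[0,0,0]},
    {"fingers":35,"xyz":[0,0,2.2],"angular":[0,0,0]},
    {"fingers":35,"xyz":[0,0,1.5],"angular":[0,0,0]},
    {"fingers":35,"xyz":[0,0,0.8],"angular":[0,0,0]},
    {"fingers":35,"xyz":[0,0,0.4],"angular":[0,0,0]},
    {"fingers":35,"xyz":[0,0,0],"angular":[0,0,0]},
    {"fingers":35,"xyz":[0,0,0],"angular":[0,0,0]},
  ],
)

```text
time: 16.35
ee_pos: [0.5709, 0.3725, 0.0109]
tool_rot: [0.888, 0.461, 0.001, -0.0]
wrist_force: [0.0, 0.5, -1.1]
grip_width: 0.0384
```

servo_tool(
  motion=[
    {"fingers":35,"xyz":[0,0,0.5],"angular":[0,0,0]},
    {"fingers":35,"xyz":[0,0,0.4],"angular":[0,0,0]},
    {"fingers":35,"xyz":[0,0,0],"angular":[0,0,0]},
    {"fingers":35,"xyz":[0,0,0],"angular":[0,0,0]},
  ],
)

```text
time: 16.75
ee_pos: [0.5705, 0.3724, 0.0012]
tool_rot: [0.888, 0.461, 0.0, -0.0]
wrist_force: [1.1, 0.2, 0.2]
grip_width: 0.0386
```

servo_tool(
  motion=[
    {"fingers":65,"xyz":[0,0,0],"angular":[0,0,0]},
    {"fingers":65,"xyz":[0,0,0],"angular":[0,0,0]},
    {"fingers":65,"xyz":[0,0,0],"angular":[0,0,0]},
    {"fingers":65,"xyz":[0,0,0],"angular":[0,0,0]},
    {"fingers":65,"xyz":[0,0,-2],"angular":[0,0,0]},
    {"fingers":65,"xyz":[0,0,-3],"angular":[0,0,0]},
    {"fingers":65,"xyz":[0,0,-3],"angular":[0,0,0]},
    {"fingers":65,"xyz":[0,0,-2],"angular":[0,0,0]},
    {"fingers":65,"xyz":[0,0,0],"angular":[0,0,0]},
  ],
)

```text
time: 17.65
ee_pos: [0.5722, 0.3736, 0.1052]
tool_rot: [0.888, 0.461, 0.004, -0.001]
wrist_force: [0.8, 0.7, 0.2]
grip_width: 0.0556
```

```bash
python3 - <<'E'
from h import *
d=snap('wrist','w13.png'); s=d['s']; print(s['time'],s['grip_width'],s['wrist_force']); go(s,.434,-.151,.1,36.2)
print({a:np.round(b,4) for a,b in wheel(d,(.5694,.3725),ztop=.054,wv=170,win=.03).items()})
d=snap('side','s13.png')
E
```

```text
17.65 0.05558832106484617 [0.75666429 0.68354915 0.22714495]
turn 0.326 then shift [-42.14  34.17   0.52] | now [0.5722 0.3736 0.1052] yaw 54.87
{'center': array([0.5653, 0.3702]), 'size': array([49.3, 55.1]), 'ang': np.float64(54.8126), 'hole': array([0.5695, 0.3701]), 'kw': np.float64(8.6511), 'nfar': np.int64(48), 'rmax': np.float64(0.0154)}
```

View pics/w13.png

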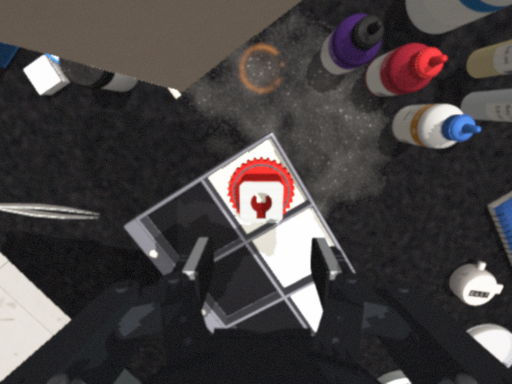

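View pics/s13.png

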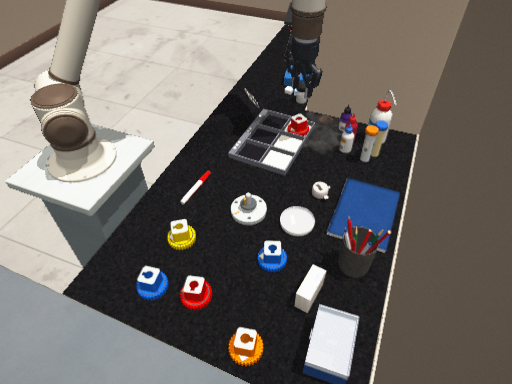

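servo_tool(
  motion=[
    {"fingers":65,"xyz":[0,0,-1],"angular":[0,0,0.11]},
    {"fingers":65,"xyz":[0,0,-1],"angular":[0,0,0.11]},
    {"fingers":65,"xyz":[0,0,0],"angular":[0,0,0.106]},
    {"fingers":65,"xyz":[-3.83,3.1,0],"angular":[0,0,0]},
    {"fingers":65,"xyz":[-3.83,3.1,0],"angular":[0,0,0]},
    {"fingers":65,"xyz":[-3.83,3.1,0],"angular":[0,0,0]},
    {"fingers":65,"xyz":[-3.83,3.1,0],"angular":[0,0,0]},
    {"fingers":65,"xyz":[-3.83,3.1,0],"angular":[0,0,0]},
    {"fingers":65,"xyz":[-3.83,3.1,0],"angular":[0,0,0]},
  ],
)

```text
time: 18.65
ee_pos: [0.4926, 0.0842, 0.1194]
tool_rot: [0.951, 0.311, -0.002, 0.0]
wrist_force: [1.1, 0.2, 0.3]
grip_width: 0.0558
```

servo_tool(
  motion=[
    {"fingers":65,"xyz":[-3.83,3.1,0],"angular":[0,0,0]},
    {"fingers":65,"xyz":[-3.83,3.1,0],"angular":[0,0,0]},
    {"fingers":65,"xyz":[-3.83,3.1,0],"angular":[0,0,0]},
    {"fingers":65,"xyz":[-3.83,3.1,0],"angular":[0,0,0]},
    {"fingers":65,"xyz":[-3.83,3.1,0],"angular":[0,0,0]},
    {"fingers":65,"xyz":[0,0,0],"angular":[0,0,0]},
    {"fingers":65,"xyz":[0,0,0],"angular":[0,0,0]},
    {"fingers":65,"xyz":[0,0,0],"angular":[0,0,0]},
  ],
)

```text
time: 19.45
ee_pos: [0.4311, -0.1513, 0.1202]
tool_rot: [0.951, 0.311, -0.001, -0.0]
wrist_force: [-0.5, 1.3, -0.6]
grip_width: 0.0553
```

```bash
python3 - <<'E'
from h import *
d=snap('wrist','w14.png'); s=d['s']; print(s['time'],s['ee_pos'],yawof(s))
for wv in(150,190): print({a:np.round(b,4) for a,b in wheel(d,(.434,-.151),wv=wv).items()})
E
```

```text
19.45 [ 0.4311034  -0.15126827  0.12016889] 36.19217118887477
{'center': array([ 0.4331, -0.1501]), 'size': array([38.4, 39.4]), 'ang': np.float64(36.1859), 'hole': array([ 0.4324, -0.1507]), 'kw': np.float64(-142.3892), 'nfar': np.int64(25), 'rmax': np.float64(0.0143)}
{'center': array([ 0.4337, -0.1499]), 'size': array([37.4, 38.9]), 'ang': np.float64(36.1951), 'hole': array([ 0.4327, -0.1507]), 'kw': np.float64(-143.0512), 'nfar': np.int64(30), 'rmax': np.float64(0.015)}
```

View pics/w14.png

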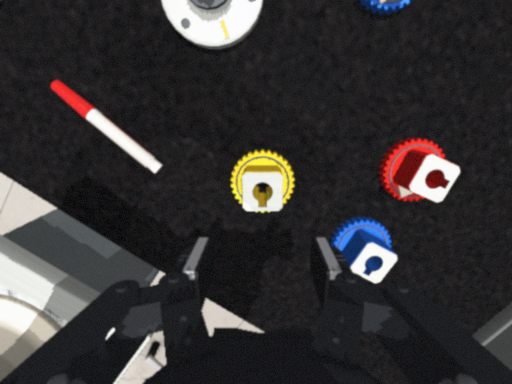

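```bash
python3 - <<'E'
from h import *
go(get_state(),.4333,-.1509,-.0038,36.2)
E
```

```text
turn 0.001 then shift [ 0.15  0.11 12.42] | now [ 0.4314 -0.1509  0.1204] yaw 36.25
```

servo_tool(
  motion=[
    {"fingers":65,"xyz":[0.15,0.1,3],"angular":[0,0,0]},
    {"fingers":65,"xyz":[0,0,4],"angular":[0,0,0]},
    {"fingers":65,"xyz":[0,0,3],"angular":[0,0,0]},
    {"fingers":65,"xyz":[0,0,1.5],"angular":[0,0,0]},
    {"fingers":65,"xyz":[0,0,0.9],"angular":[0,0,0]},
    {"fingers":65,"xyz":[0,0,0],"angular":[0,0,0]},
    {"fingers":65,"xyz":[0,0,0],"angular":[0,0,0]},
  ],
)

```text
time: 20.2
ee_pos: [0.4341, -0.1512, -0.0026]
tool_rot: [0.95, 0.311, 0.001, 0.0]
wrist_force: [-1.5, -0.1, 0.5]
grip_width: 0.0556
```

servo_tool(
  motion=[
    {"fingers":35,"xyz":[0,0,0],"angular":[0,0,0]},
    {"fingers":35,"xyz":[0,0,0],"angular":[0,0,0]},
    {"fingers":35,"xyz":[0,0,0],"angular":[0,0,0]},
    {"fingers":35,"xyz":[0,0,0],"angular":[0,0,0]},
    {"fingers":35,"xyz":[0,0,0],"angular":[0,0,0]},
  ],
)

```text
time: 20.7
ee_pos: [0.4345, -0.1516, -0.0017]
tool_rot: [0.951, 0.311, 0.002, 0.001]
wrist_force: [-1.2, 2.3, 7.5]
grip_width: 0.0381
```

```bash
python3 - <<'E'
from h import *
d=snap('wrist','w15.png'); s=d['s']; print(s['time'],s['ee_pos'],yawof(s),s['grip_width'],s['wrist_force'])
r=wheel(d,(.434,-.151),wv=130); print({a:np.round(b,4) for a,b in r.items()})
a=np.radians(yawof(s)); v=r['center']-s['ee_pos'][:2]; print('tool off',v@[np.cos(a),np.sin(a)],v@[np.sin(a),-np.cos(a)])
E
```

```text
20.7 [ 0.43449314 -0.15162625 -0.00172614] 36.18933505600618 0.038078408670317004 [-1.17883289  2.26732336  7.48774771]
{'center': array([ 0.442, -0.151]), 'size': array([61.3, 59.9]), 'ang': np.float64(14.9549), 'hole': array([ 0.4334, -0.1522]), 'kw': np.float64(-169.2435), 'nfar': np.int64(408), 'rmax': np.float64(0.0222)}
tool off 0.006393002055912625 0.003953428018023769
```

View pics/w15.png

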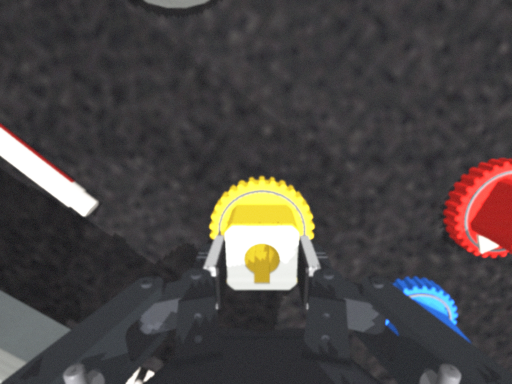

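servo_tool(
  motion=[
    {"fingers":35,"xyz":[0,0,-2.5],"angular":[0,0,0]},
    {"fingers":35,"xyz":[0,0,-3.8],"angular":[0,0,0]},
    {"fingers":35,"xyz":[0,0,-3.7],"angular":[0,0,-0.108]},
    {"fingers":35,"xyz":[0,0,0],"angular":[0,0,-0.108]},
    {"fingers":35,"xyz":[0,0,0],"angular":[0,0,-0.107]},
    {"fingers":35,"xyz":[4.5,0.32,0],"angular":[0,0,0]},
    {"fingers":35,"xyz":[4.5,0.32,0],"angular":[0,0,0]},
    {"fingers":35,"xyz":[0,0,0],"angular":[0,0,0]},
    {"fingers":35,"xyz":[0,0,0],"angular":[0,0,0]},
  ],
)

```text
time: 21.65
ee_pos: [0.4903, -0.0813, 0.0967]
tool_rot: [0.888, 0.46, -0.0, -0.0]
wrist_force: [-1.2, 0.8, -1.7]
grip_width: 0.0385
```

```bash
python3 - <<'E'
from h import *
d=snap('wrist','w16.png'); s=d['s']; print(s['time'],s['grip_width'],s['wrist_force']); go(s,.5548,-.0038,.072,54.7)
g=gauge(d,(.555,-.003)); print(g)
E
```

```text
21.65 0.03848368587270989 [-1.22028115  0.78971799 -1.74127994]
turn 0.001 then shift [10.05  0.78  2.47] | now [ 0.4903 -0.0813  0.0967] yaw 54.73
{'foot': array([ 0.55427209, -0.00328942]), 'diam': (94.692138671875, 94.89852142333984), 'brass1': (np.int32(74), array([270.08108108,  95.72972973]), np.float64(0.009175846571821208), np.float64(-119.99742854346451)), 'brass2': (np.int32(49), array([269., 126.]), np.float64(0.03614574703855056), np.float64(-125.20307685268922))}
```

View pics/w16.png

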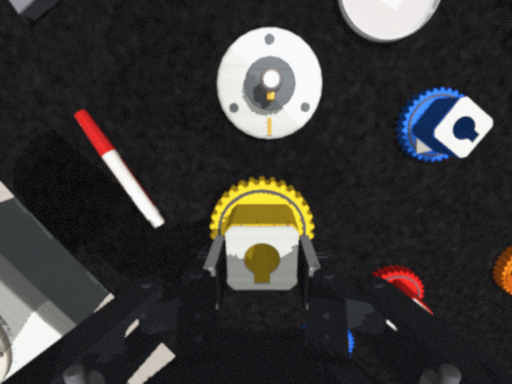

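servo_tool(
  motion=[
    {"fingers":35,"xyz":[3.4,0.26,0],"angular":[0,0,0]},
    {"fingers":35,"xyz":[3.4,0.26,0],"angular":[0,0,0]},
    {"fingers":35,"xyz":[3.25,0.26,0],"angular":[0,0,0]},
    {"fingers":35,"xyz":[0,0,0.6],"angular":[0,0,0]},
    {"fingers":35,"xyz":[0,0,1],"angular":[0,0,0]},
    {"fingers":35,"xyz":[0,0,0.8],"angular":[0,0,0]},
    {"fingers":35,"xyz":[0,0,0],"angular":[0,0,0]},
    {"fingers":35,"xyz":[0,0,0],"angular":[0,0,0]},
  ],
)

```text
time: 22.5
ee_pos: [0.5542, -0.0054, 0.0727]
tool_rot: [0.889, 0.459, -0.0, -0.0]
wrist_force: [-0.2, -0.2, -0.5]
grip_width: 0.0386
```

```bash
python3 - <<'E'
from h import *
go(get_state(),.5548,-.0038,.060,54.7)
E
```

```text
turn -0.002 then shift [ 0.16 -0.05  1.27] | now [ 0.5542 -0.0054  0.0727] yaw 54.61
```

servo_tool(
  motion=[
    {"fingers":35,"xyz":[0.15,-0.05,0.4],"angular":[0,0,0]},
    {"fingers":35,"xyz":[0,0,0.3],"angular":[0,0,0]},
    {"fingers":35,"xyz":[0,0,0.3],"angular":[0,0,0]},
    {"fingers":35,"xyz":[0,0,0.2],"angular":[0,0,0]},
    {"fingers":35,"xyz":[0,0,0.2],"angular":[0,0,0]},
    {"fingers":35,"xyz":[0,0,0],"angular":[0,0,0]},
  ],
)

```text
time: 23.1
ee_pos: [0.5552, -0.003, 0.0586]
tool_rot: [0.888, 0.459, -0.0, -0.0]
wrist_force: [0.3, 0.0, -0.7]
grip_width: 0.0381
```

servo_tool(
  motion=[
    {"fingers":35,"xyz":[0,0,0.2],"angular":[0,0,0]},
    {"fingers":35,"xyz":[0,0,0.2],"angular":[0,0,0]},
    {"fingers":35,"xyz":[0,0,0.2],"angular":[0,0,0]},
    {"fingers":35,"xyz":[0,0,0],"angular":[0,0,0]},
  ],
)

```text
time: 23.5
ee_pos: [0.5551, -0.0031, 0.0525]
tool_rot: [0.888, 0.459, -0.0, -0.0]
wrist_force: [-0.6, -0.5, -0.9]
grip_width: 0.0385
```

servo_tool(
  motion=[
    {"fingers":35,"xyz":[0,0,0.2],"angular":[0,0,0]},
    {"fingers":35,"xyz":[0,0,0.2],"angular":[0,0,0]},
    {"fingers":35,"xyz":[0,0,0.2],"angular":[0,0,0]},
    {"fingers":35,"xyz":[0,0,0],"angular":[0,0,0]},
  ],
)

```text
time: 23.9
ee_pos: [0.5551, -0.003, 0.0465]
tool_rot: [0.888, 0.459, -0.0, -0.0]
wrist_force: [-0.3, -0.6, -1.6]
grip_width: 0.0383
```

servo_tool(
  motion=[
    {"fingers":35,"xyz":[0,0,0.4],"angular":[0,0,0]},
    {"fingers":35,"xyz":[0,0,0.4],"angular":[0,0,0]},
    {"fingers":35,"xyz":[0,0,0.4],"angular":[0,0,0]},
    {"fingers":35,"xyz":[0,0,0],"angular":[0,0,0]},
    {"fingers":35,"xyz":[0,0,0],"angular":[0,0,0]},
  ],
)

```text
time: 24.4
ee_pos: [0.5554, -0.003, 0.0347]
tool_rot: [0.888, 0.459, -0.0, -0.0]
wrist_force: [0.1, -0.0, -0.4]
grip_width: 0.0384
```

servo_tool(
  motion=[
    {"fingers":65,"xyz":[0,0,0],"angular":[0,0,0]},
    {"fingers":65,"xyz":[0,0,0],"angular":[0,0,0]},
    {"fingers":65,"xyz":[0,0,0],"angular":[0,0,0]},
    {"fingers":65,"xyz":[0,0,0],"angular":[0,0,0]},
    {"fingers":65,"xyz":[0,0,0],"angular":[0,0,0]},
    {"fingers":65,"xyz":[0,0,0],"angular":[0,0,0]},
    {"fingers":65,"xyz":[0,0,0.4],"angular":[0,0,0]},
    {"fingers":65,"xyz":[0,0,0],"angular":[0,0,0]},
    {"fingers":65,"xyz":[0,0,0],"angular":[0,0,0]},
  ],
)

```text
time: 25.3
ee_pos: [0.5552, -0.0031, 0.0307]
tool_rot: [0.888, 0.459, -0.0, -0.0]
wrist_force: [1.1, 0.4, -0.4]
grip_width: 0.0555
```

```bash
python3 - <<'E'
from h import *
d=snap('wrist','w17.png'); s=d['s']; print(s['time'],s['ee_pos'],yawof(s),s['grip_width'],s['wrist_force'])
m=cmask(d,'yellow')
print([ (r,np.ptp(np.flatnonzero(m[r,190:335]))) for r in range(210,240,4)])
for zt in(.084,.116): print(zt,{a:np.round(b,4) for a,b in wheel(d,(.555,-.0036),ztop=zt,wv=120).items()})
d=snap('side')
cv2.imwrite('pics/s17c.png',cv2.resize(d['img'][150:250,200:310,::-1],None,fx=6,fy=6,interpolation=cv2.INTER_CUBIC))
E
```

```text
25.3 [ 0.55522185 -0.00307634  0.03066456] 54.6670755250847 0.05547166438647025 [ 1.13704134  0.35749767 -0.40523613]
[(210, np.int64(93)), (214, np.int64(97)), (218, np.int64(99)), (222, np.int64(99)), (226, np.int64(103)), (230, np.int64(98)), (234, np.int64(101)), (238, np.int64(102))]
0.084 {'center': array([ 0.5561, -0.0022]), 'size': array([37.8, 38.6]), 'ang': np.float64(54.6406), 'hole': array([ 0.554 , -0.0053]), 'kw': np.float64(-125.475), 'nfar': np.int64(114), 'rmax': np.float64(0.016)}
0.116 {'center': array([0.567 , 0.0131]), 'size': array([28.4, 29. ]), 'ang': np.float64(54.6407), 'hole': array([0.5654, 0.0107]), 'kw': np.float64(-125.4613), 'nfar': np.int64(18), 'rmax': np.float64(0.012)}
```

View pics/s17c.png

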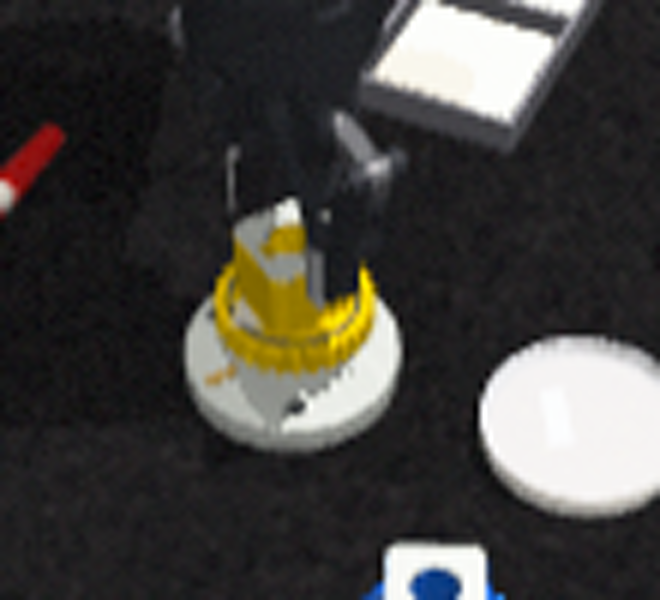

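servo_tool(
  motion=[
    {"fingers":35,"xyz":[0,0,0],"angular":[0,0,0]},
    {"fingers":35,"xyz":[0,0,0],"angular":[0,0,0]},
    {"fingers":35,"xyz":[0,0,0],"angular":[0,0,0]},
    {"fingers":35,"xyz":[0,0,0],"angular":[0,0,0]},
    {"fingers":35,"xyz":[0,0,0],"angular":[0,0,0]},
    {"fingers":35,"xyz":[0,0,-1.5],"angular":[0,0,0]},
    {"fingers":35,"xyz":[0,0,-1.8],"angular":[0,0,0]},
    {"fingers":35,"xyz":[0,0,-1.8],"angular":[0,0,0]},
    {"fingers":35,"xyz":[0,0,0],"angular":[0,0,0]},
  ],
)

```text
time: 26.3
ee_pos: [0.5572, -0.0027, 0.0841]
tool_rot: [0.888, 0.459, 0.003, 0.001]
wrist_force: [0.9, -0.3, -1.5]
grip_width: 0.0383
```

servo_tool(
  motion=[
    {"fingers":35,"xyz":[4.06,-2.68,0],"angular":[0,0,0]},
    {"fingers":35,"xyz":[4.06,-2.68,0],"angular":[0,0,0]},
    {"fingers":35,"xyz":[4.06,-2.68,0],"angular":[0,0,0]},
    {"fingers":35,"xyz":[4.06,-2.68,0],"angular":[0,0,0]},
    {"fingers":35,"xyz":[4.06,-2.68,0],"angular":[0,0,0]},
    {"fingers":35,"xyz":[4.06,-2.68,0],"angular":[0,0,0]},
    {"fingers":35,"xyz":[0,0,0],"angular":[0,0,0]},
    {"fingers":35,"xyz":[0,0,0],"angular":[0,0,0]},
  ],
)

```text
time: 27.1
ee_pos: [0.5639, 0.2895, 0.0799]
tool_rot: [0.888, 0.46, -0.002, 0.0]
wrist_force: [0.7, -0.6, -0.8]
grip_width: 0.0379
```

```bash
python3 - <<'E'
from h import *
d=snap('wrist','w18.png'); s=d['s']; print(s['time'],s['grip_width'],s['wrist_force']); go(s,.5645,.2886,.001,54.7)
E
```

```text
27.1 0.03787587747969726 [ 0.73705085 -0.61821503 -0.75085305]
turn 0.001 then shift [-0.04  0.1   7.89] | now [0.5639 0.2895 0.0799] yaw 54.77
```

View pics/w18.png

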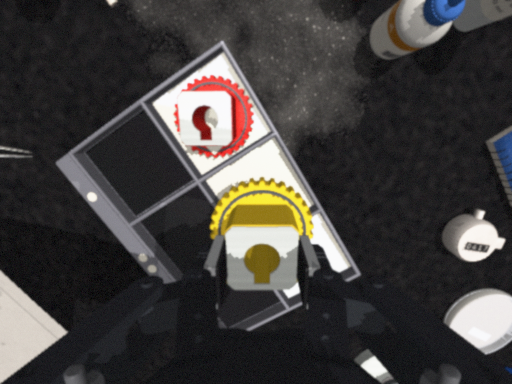

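servo_tool(
  motion=[
    {"fingers":35,"xyz":[0,0.1,2.5],"angular":[0,0,0]},
    {"fingers":35,"xyz":[0,0,2.5],"angular":[0,0,0]},
    {"fingers":35,"xyz":[0,0,1.4],"angular":[0,0,0]},
    {"fingers":35,"xyz":[0,0,0.8],"angular":[0,0,0]},
    {"fingers":35,"xyz":[0,0,0.5],"angular":[0,0,0]},
    {"fingers":35,"xyz":[0,0,0],"angular":[0,0,0]},
    {"fingers":35,"xyz":[0,0,0],"angular":[0,0,0]},
  ],
)

```text
time: 27.85
ee_pos: [0.566, 0.288, 0.0049]
tool_rot: [0.888, 0.459, 0.0, -0.0]
wrist_force: [-0.3, 1.6, -1.6]
grip_width: 0.0389
```

servo_tool(
  motion=[
    {"fingers":65,"xyz":[0,0,0],"angular":[0,0,0]},
    {"fingers":65,"xyz":[0,0,0],"angular":[0,0,0]},
    {"fingers":65,"xyz":[0,0,0],"angular":[0,0,0]},
    {"fingers":65,"xyz":[0,0,0],"angular":[0,0,0]},
    {"fingers":65,"xyz":[0,0,-2],"angular":[0,0,0]},
    {"fingers":65,"xyz":[0,0,-3],"angular":[0,0,0]},
    {"fingers":65,"xyz":[0,0,-3],"angular":[0,0,0]},
    {"fingers":65,"xyz":[0,0,-3.5],"angular":[0,0,0]},
    {"fingers":65,"xyz":[0,0,0],"angular":[0,0,0]},
  ],
)

```text
time: 28.75
ee_pos: [0.5691, 0.29, 0.1262]
tool_rot: [0.888, 0.46, 0.006, -0.0]
wrist_force: [-0.0, -0.1, -0.2]
grip_width: 0.0552
```

```bash
python3 - <<'E'
from h import *
d=snap('wrist','w19.png'); s=d['s']; print(s['time'],s['grip_width'],s['wrist_force']); go(s,.4396,-.2925,.12,7.5)
d=snap('side','s19.png'); 
for k,n in {'blue_b':(.4396,-.2918),'red_b':(.5425,-.278),'blue_a':(.667,-.126)}.items(): print(k,{a:np.round(b,4) for a,b in wheel(d,n,wv=170,win=.05).items()})
E
```

```text
28.75 0.05520248627383124 [-0.0155173  -0.1305103  -0.19895576]
turn 0.824 then shift [-20.44  56.07   0.62] | now [0.5691 0.29   0.1262] yaw 54.74
blue_b {'center': array([ 0.4405, -0.2944]), 'size': array([38.7, 39.6]), 'ang': np.float64(7.9367), 'hole': array([ 0.4384, -0.2942]), 'kw': np.float64(-174.6711), 'nfar': np.int64(6), 'rmax': np.float64(0.0148)}
red_b {'center': array([ 0.5438, -0.2785]), 'size': array([38.4, 39.3]), 'ang': np.float64(13.1525), 'hole': array([ 0.5445, -0.2805]), 'kw': np.float64(-76.3039), 'nfar': np.int64(9), 'rmax': np.float64(0.0151)}
blue_a {'center': array([ 0.6672, -0.1268]), 'size': array([37.6, 36.4]), 'ang': np.float64(21.7763), 'hole': array([ 0.668 , -0.1286]), 'kw': np.float64(-65.2813), 'nfar': np.int64(4), 'rmax': np.float64(0.0134)}
```

View pics/w19.png

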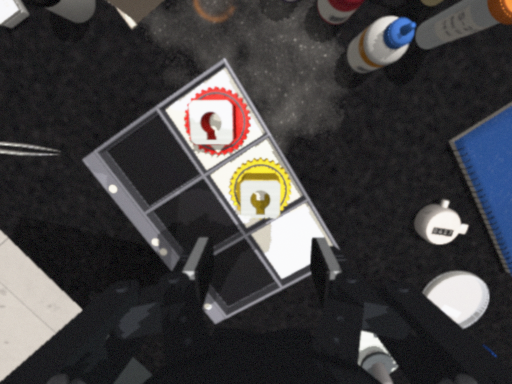

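View pics/s19.png

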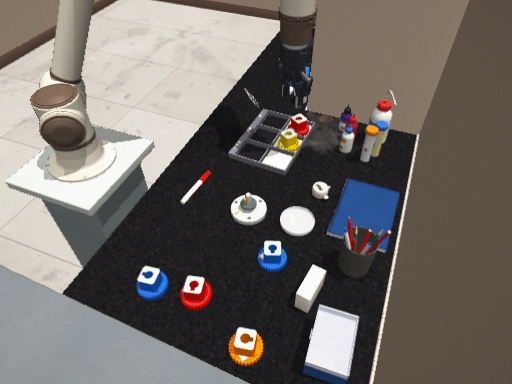

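servo_tool(
  motion=[
    {"fingers":65,"xyz":[0,0,0],"angular":[0,0,0.137]},
    {"fingers":65,"xyz":[0,0,0],"angular":[0,0,0.137]},
    {"fingers":65,"xyz":[0,0,0],"angular":[0,0,0.137]},
    {"fingers":65,"xyz":[0,0,0],"angular":[0,0,0.137]},
    {"fingers":65,"xyz":[0,0,0],"angular":[0,0,0.137]},
    {"fingers":65,"xyz":[0,0,0],"angular":[0,0,0.137]},
    {"fingers":65,"xyz":[-1.7,4.67,0],"angular":[0,0,0]},
    {"fingers":65,"xyz":[-1.7,4.67,0],"angular":[0,0,0]},
    {"fingers":65,"xyz":[-1.7,4.67,0],"angular":[0,0,0]},
    {"fingers":65,"xyz":[-1.7,4.67,0],"angular":[0,0,0]},
    {"fingers":65,"xyz":[-1.7,4.67,0],"angular":[0,0,0]},
    {"fingers":65,"xyz":[-1.7,4.67,0],"angular":[0,0,0]},
  ],
)

```text
time: 30.05
ee_pos: [0.4997, -0.0051, 0.1186]
tool_rot: [0.998, 0.066, -0.001, 0.0]
wrist_force: [1.4, -0.4, -0.2]
grip_width: 0.0557
```

servo_tool(
  motion=[
    {"fingers":65,"xyz":[-1.7,4.67,0],"angular":[0,0,0]},
    {"fingers":65,"xyz":[-1.7,4.67,0],"angular":[0,0,0]},
    {"fingers":65,"xyz":[-1.7,4.67,0],"angular":[0,0,0]},
    {"fingers":65,"xyz":[-1.7,4.67,0],"angular":[0,0,0]},
    {"fingers":65,"xyz":[-1.7,4.67,0],"angular":[0,0,0]},
    {"fingers":65,"xyz":[-1.7,4.67,0],"angular":[0,0,0]},
    {"fingers":65,"xyz":[0,0,0],"angular":[0,0,0]},
    {"fingers":65,"xyz":[0,0,0],"angular":[0,0,0]},
    {"fingers":65,"xyz":[0,0,0],"angular":[0,0,0]},
  ],
)

```text
time: 30.95
ee_pos: [0.437, -0.2934, 0.119]
tool_rot: [0.998, 0.066, -0.001, -0.0]
wrist_force: [0.8, -0.1, 0.1]
grip_width: 0.0556
```

```bash
cat >> h.py <<'E'
B=np.array([.0005,-.0007])  # wrist bias in tool x,y
def wc(d,near,**k):
    r=wheel(d,near,**k); a=np.radians(yawof(d['s'])); X=np.array([np.cos(a),np.sin(a)]);Y=np.array([np.sin(a),-np.cos(a)])
    r['true']=r['center']-X*B[0]-Y*B[1]; return r
E
python3 - <<'E'
from h import *
d=snap('wrist','w20.png'); s=d['s']; print(s['time'],s['ee_pos'],yawof(s))
for wv in(150,190): r=wc(d,(.440,-.293),wv=wv); print({a:np.round(b,4) for a,b in r.items()})
go(s,*r['true'],-.0035,r['ang'])
E
```

```text
30.95 [ 0.43700365 -0.29339714  0.11900908] 7.604571352279155
{'center': array([ 0.4399, -0.2927]), 'size': array([39.2, 39.3]), 'ang': np.float64(7.6283), 'hole': array([ 0.4382, -0.2928]), 'kw': np.float64(-173.4919), 'nfar': np.int64(29), 'rmax': np.float64(0.0149), 'true': array([ 0.4395, -0.2935])}
{'center': array([ 0.4399, -0.2927]), 'size': array([39.2, 39.2]), 'ang': np.float64(7.6316), 'hole': array([ 0.4383, -0.2928]), 'kw': np.float64(-173.3913), 'nfar': np.int64(29), 'rmax': np.float64(0.0149), 'true': array([ 0.4395, -0.2935])}
turn -0.000 then shift [ 0.25  0.04 12.25] | now [ 0.437  -0.2934  0.119 ] yaw 7.60
```

View pics/w20.png

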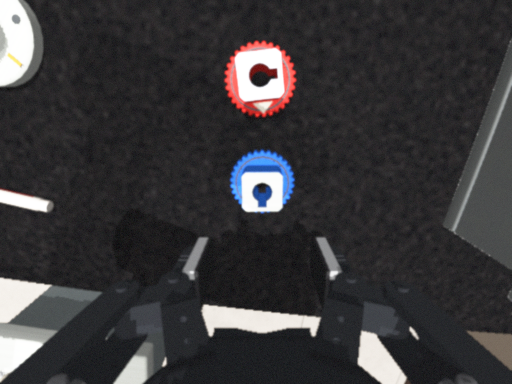

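servo_tool(
  motion=[
    {"fingers":65,"xyz":[0.25,0,3],"angular":[0,0,0]},
    {"fingers":65,"xyz":[0,0,4],"angular":[0,0,0]},
    {"fingers":65,"xyz":[0,0,3],"angular":[0,0,0]},
    {"fingers":65,"xyz":[0,0,1.5],"angular":[0,0,0]},
    {"fingers":65,"xyz":[0,0,0.7],"angular":[0,0,0]},
    {"fingers":65,"xyz":[0,0,0],"angular":[0,0,0]},
    {"fingers":65,"xyz":[0,0,0],"angular":[0,0,0]},
  ],
)

```text
time: 31.7
ee_pos: [0.4411, -0.2936, -0.0012]
tool_rot: [0.998, 0.067, 0.001, 0.0]
wrist_force: [0.7, -0.6, 0.8]
grip_width: 0.0555
```

servo_tool(
  motion=[
    {"fingers":35,"xyz":[0,0,0],"angular":[0,0,0]},
    {"fingers":35,"xyz":[0,0,0],"angular":[0,0,0]},
    {"fingers":35,"xyz":[0,0,0],"angular":[0,0,0]},
    {"fingers":35,"xyz":[0,0,0],"angular":[0,0,0]},
    {"fingers":35,"xyz":[0,0,0],"angular":[0,0,0]},
  ],
)

```text
time: 32.2
ee_pos: [0.4413, -0.2942, -0.0005]
tool_rot: [0.998, 0.066, 0.001, 0.001]
wrist_force: [-0.1, 2.0, 5.9]
grip_width: 0.0382
```

```bash
python3 - <<'E'
from h import *
d=snap('wrist','w21.png'); s=d['s']; print(s['time'],s['ee_pos'],yawof(s),s['grip_width'],s['wrist_force'])
go(s,.5548-.11*.578,-.0036-.11*.816,.1,54.7)
E
```

```text
32.2 [ 0.44126452 -0.29420152 -0.00050983] 7.601746604984748 0.03819381526906925 [-0.13183059  2.01627586  5.93665055]
turn -0.822 then shift [ 19.28  -7.53 -10.05] | now [ 0.4413 -0.2942 -0.0005] yaw 7.60
```

View pics/w21.png

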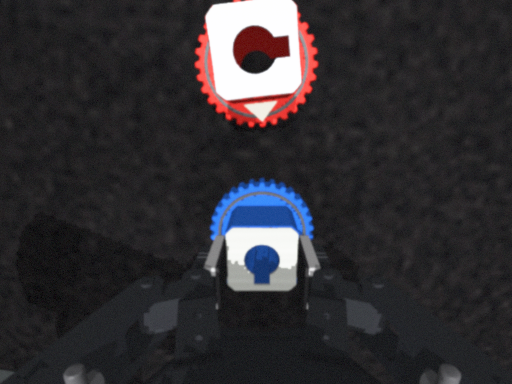

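servo_tool(
  motion=[
    {"fingers":35,"xyz":[0,0,-2.6],"angular":[0,0,0]},
    {"fingers":35,"xyz":[0,0,-3.7],"angular":[0,0,0]},
    {"fingers":35,"xyz":[0,0,-3.7],"angular":[0,0,-0.137]},
    {"fingers":35,"xyz":[0,0,0],"angular":[0,0,-0.137]},
    {"fingers":35,"xyz":[0,0,0],"angular":[0,0,-0.137]},
    {"fingers":35,"xyz":[0,0,0],"angular":[0,0,-0.137]},
    {"fingers":35,"xyz":[0,0,0],"angular":[0,0,-0.137]},
    {"fingers":35,"xyz":[0,0,0],"angular":[0,0,-0.137]},
    {"fingers":35,"xyz":[4.4,-1.7,0],"angular":[0,0,0]},
    {"fingers":35,"xyz":[4.4,-1.7,0],"angular":[0,0,0]},
    {"fingers":35,"xyz":[4.4,-1.7,0],"angular":[0,0,0]},
    {"fingers":35,"xyz":[4.4,-1.7,0],"angular":[0,0,0]},
  ],
)

```text
time: 33.45
ee_pos: [0.4861, -0.1095, 0.098]
tool_rot: [0.889, 0.459, 0.0, -0.0]
wrist_force: [0.9, -0.6, -0.8]
grip_width: 0.0382
```

servo_tool(
  motion=[
    {"fingers":35,"xyz":[1.7,-0.7,0],"angular":[0,0,0]},
    {"fingers":35,"xyz":[0,0,0],"angular":[0,0,0]},
    {"fingers":35,"xyz":[0,0,0],"angular":[0,0,0]},
    {"fingers":35,"xyz":[0,0,0],"angular":[0,0,0]},
  ],
)

```text
time: 33.85
ee_pos: [0.4899, -0.0939, 0.0978]
tool_rot: [0.889, 0.459, -0.0, -0.0]
wrist_force: [0.0, -0.3, -1.2]
grip_width: 0.0382
```

```bash
python3 - <<'E'
from h import *
d=snap('wrist','w22.png'); s=d['s']; print(s['time'],s['grip_width'],s['wrist_force']); go(s,.5548,-.0036,.073,54.7)
g=gauge(d,(.555,-.003)); print(g['foot'],[v for k,v in g.items() if 'brass' in k])
for f,c in(('w10.png','red'),('w16.png','yellow'),('w22.png','blue')):
    im=cv2.imread('pics/'+f)
    cv2.imwrite('pics/z_'+f,cv2.resize(im[165:305,200:325],None,fx=2,fy=4,interpolation=cv2.INTER_CUBIC))
a=np.hstack([cv2.imread('pics/z_'+f) for f in('w10.png','w16.png','w22.png')]); cv2.imwrite('pics/z.png',a); print(a.shape)
E
```

```text
33.85 0.03817746214940962 [ 0.01041987 -0.27928002 -1.24268448]
turn -0.002 then shift [11.12  0.08  2.48] | now [ 0.4899 -0.0939  0.0978] yaw 54.60
[ 0.55422089 -0.00344616] [(np.int32(80), array([261.1125,  81.45  ]), np.float64(0.007189286305812946), np.float64(-127.3975449907914)), (np.int32(44), array([261.22727273, 114.27272727]), np.float64(0.03591365782910795), np.float64(-125.67316680492762))]
(560, 750, 3)
```

View pics/z.png

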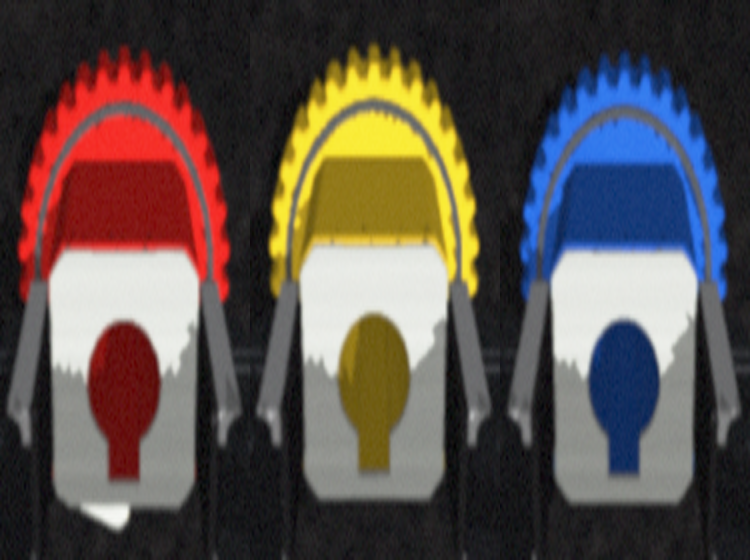

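View pics/w22.png

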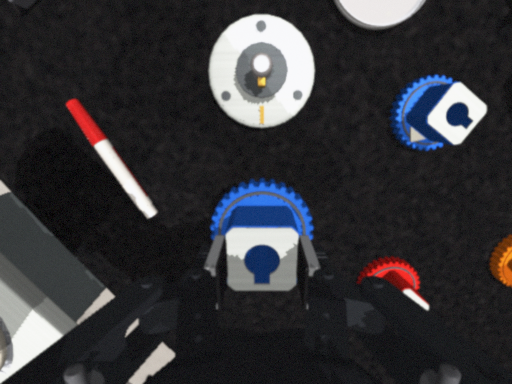

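```bash
python3 - <<'E'
from h import *
s=get_state(); go(s,.5555,-.0026,.073,54.7)
E
```

```text
turn -0.002 then shift [11.26  0.07  2.48] | now [ 0.4899 -0.0941  0.0978] yaw 54.57
```

servo_tool(
  motion=[
    {"fingers":35,"xyz":[3.8,0.03,0],"angular":[0,0,-0.002]},
    {"fingers":35,"xyz":[3.8,0.02,0],"angular":[0,0,0]},
    {"fingers":35,"xyz":[3.66,0.02,0],"angular":[0,0,0]},
    {"fingers":35,"xyz":[0,0,0.6],"angular":[0,0,0]},
    {"fingers":35,"xyz":[0,0,1],"angular":[0,0,0]},
    {"fingers":35,"xyz":[0,0,0.8],"angular":[0,0,0]},
    {"fingers":35,"xyz":[0,0,0],"angular":[0,0,0]},
    {"fingers":35,"xyz":[0,0,0],"angular":[0,0,0]},
  ],
)

```text
time: 34.7
ee_pos: [0.5554, -0.0026, 0.0737]
tool_rot: [0.888, 0.46, -0.0, -0.0]
wrist_force: [-0.7, 0.6, -0.7]
grip_width: 0.0381
```

```bash
python3 - <<'E'
from h import *
go(get_state(),.5555,-.0026,.060,54.7)
E
```

```text
turn 0.000 then shift [0.   0.01 1.37] | now [ 0.5554 -0.0026  0.0737] yaw 54.72
```

servo_tool(
  motion=[
    {"fingers":35,"xyz":[0,0,0.4],"angular":[0,0,0]},
    {"fingers":35,"xyz":[0,0,0.3],"angular":[0,0,0]},
    {"fingers":35,"xyz":[0,0,0.2],"angular":[0,0,0]},
    {"fingers":35,"xyz":[0,0,0.2],"angular":[0,0,0]},
    {"fingers":35,"xyz":[0,0,0],"angular":[0,0,0]},
  ],
)

```text
time: 35.2
ee_pos: [0.5558, -0.0015, 0.0626]
tool_rot: [0.888, 0.46, -0.0, -0.0]
wrist_force: [0.1, -0.9, -1.3]
grip_width: 0.0381
```

servo_tool(
  motion=[
    {"fingers":35,"xyz":[0,0,0.2],"angular":[0,0,0]},
    {"fingers":35,"xyz":[0,0,0.2],"angular":[0,0,0]},
    {"fingers":35,"xyz":[0,0,0.2],"angular":[0,0,0]},
    {"fingers":35,"xyz":[0,0,0],"angular":[0,0,0]},
  ],
)

```text
time: 35.6
ee_pos: [0.5557, -0.0016, 0.0565]
tool_rot: [0.888, 0.46, -0.0, -0.0]
wrist_force: [-0.4, -0.1, -1.5]
grip_width: 0.0381
```

servo_tool(
  motion=[
    {"fingers":35,"xyz":[0,0,0.2],"angular":[0,0,0]},
    {"fingers":35,"xyz":[0,0,0.2],"angular":[0,0,0]},
    {"fingers":35,"xyz":[0,0,0.2],"angular":[0,0,0]},
    {"fingers":35,"xyz":[0,0,0],"angular":[0,0,0]},
  ],
)

```text
time: 36.0
ee_pos: [0.5557, -0.0016, 0.0505]
tool_rot: [0.888, 0.46, -0.0, -0.0]
wrist_force: [-0.4, 0.6, -0.6]
grip_width: 0.0382
```

servo_tool(
  motion=[
    {"fingers":35,"xyz":[-0.04,0.03,0.4],"angular":[0,0,0]},
    {"fingers":35,"xyz":[-0.03,0,0.4],"angular":[0,0,0]},
    {"fingers":35,"xyz":[0,0,0.4],"angular":[0,0,0]},
    {"fingers":35,"xyz":[0,0,0.2],"angular":[0,0,0]},
    {"fingers":35,"xyz":[0,0,0],"angular":[0,0,0]},
    {"fingers":35,"xyz":[0,0,0],"angular":[0,0,0]},
  ],
)

```text
time: 36.6
ee_pos: [0.5559, -0.0023, 0.0369]
tool_rot: [0.888, 0.46, 0.0, 0.0]
wrist_force: [-0.0, 0.4, -0.4]
grip_width: 0.0381
```

servo_tool(
  motion=[
    {"fingers":65,"xyz":[0,0,0],"angular":[0,0,0]},
    {"fingers":65,"xyz":[0,0,0],"angular":[0,0,0]},
    {"fingers":65,"xyz":[0,0,0],"angular":[0,0,0]},
    {"fingers":65,"xyz":[0,0,0],"angular":[0,0,0]},
    {"fingers":65,"xyz":[0,0,0],"angular":[0,0,0]},
    {"fingers":65,"xyz":[0,0,0],"angular":[0,0,0]},
    {"fingers":65,"xyz":[0,0,0.5],"angular":[0,0,0]},
    {"fingers":65,"xyz":[0,0,0],"angular":[0,0,0]},
    {"fingers":65,"xyz":[0,0,0],"angular":[0,0,0]},
  ],
)

```text
time: 37.5
ee_pos: [0.5556, -0.0023, 0.0316]
tool_rot: [0.888, 0.46, -0.0, -0.0]
wrist_force: [0.0, 0.1, -0.2]
grip_width: 0.0553
```

```bash
python3 - <<'E'
from h import *
d=snap('wrist','w23.png'); s=d['s']; print(s['time'],s['ee_pos'],yawof(s),s['grip_width'],s['wrist_force'])
m=cmask(d,'blue')
print([ (r,np.ptp(np.flatnonzero(m[r,190:335]))) for r in range(210,240,4)])
for zt in(.084,): print(zt,{a:np.round(b,4) for a,b in wheel(d,(.555,-.0036),ztop=zt,wv=120).items()})
d=snap('side')
cv2.imwrite('pics/s23c.png',cv2.resize(d['img'][150:250,200:310,::-1],None,fx=6,fy=6,interpolation=cv2.INTER_CUBIC))
go(s,.5596,.2048,.08,54.7)
E
```

```text
37.5 [ 0.55560896 -0.00234847  0.03157107] 54.78634050765718 0.05525237801501008 [ 0.01048816  0.09867354 -0.18784739]
[(210, np.int64(92)), (214, np.int64(95)), (218, np.int64(98)), (222, np.int64(97)), (226, np.int64(101)), (230, np.int64(98)), (234, np.int64(99)), (238, np.int64(101))]
0.084 {'center': array([ 0.556 , -0.0025]), 'size': array([38.1, 38.6]), 'ang': np.float64(54.6321), 'hole': array([ 0.5539, -0.0055]), 'kw': np.float64(-126.076), 'nfar': np.int64(115), 'rmax': np.float64(0.0161)}
turn 0.002 then shift [ 17.14 -11.64  -4.84] | now [ 0.5556 -0.0023  0.0316] yaw 54.79
```

View pics/s23c.png

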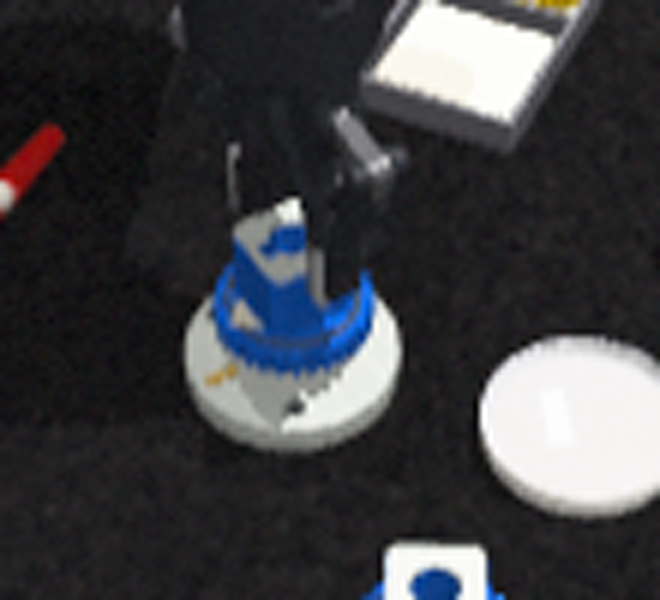

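Blue is home, arrow toward the key. Take it to white pocket 3.

servo_tool(
  motion=[
    {"fingers":35,"xyz":[0,0,0.1],"angular":[0,0,0]},
    {"fingers":35,"xyz":[0,0,0],"angular":[0,0,0]},
    {"fingers":35,"xyz":[0,0,0],"angular":[0,0,0]},
    {"fingers":35,"xyz":[0,0,0],"angular":[0,0,0]},
    {"fingers":35,"xyz":[0,0,0],"angular":[0,0,0]},
    {"fingers":35,"xyz":[0,0,-1.5],"angular":[0,0,0]},
    {"fingers":35,"xyz":[0,0,-1.8],"angular":[0,0,0]},
    {"fingers":35,"xyz":[0,0,-1.8],"angular":[0,0,0]},
    {"fingers":35,"xyz":[0,0,0],"angular":[0,0,0]},
  ],
)

```text
time: 38.5
ee_pos: [0.5575, -0.002, 0.084]
tool_rot: [0.888, 0.46, 0.002, 0.001]
wrist_force: [0.2, 0.6, -0.2]
grip_width: 0.0381
```

servo_tool(
  motion=[
    {"fingers":35,"xyz":[3.43,-2.33,0],"angular":[0,0,0]},
    {"fingers":35,"xyz":[3.43,-2.33,0],"angular":[0,0,0]},
    {"fingers":35,"xyz":[3.43,-2.33,0],"angular":[0,0,0]},
    {"fingers":35,"xyz":[3.43,-2.33,0],"angular":[0,0,0]},
    {"fingers":35,"xyz":[3.43,-2.33,0],"angular":[0,0,0]},
    {"fingers":35,"xyz":[0,0,0],"angular":[0,0,0]},
    {"fingers":35,"xyz":[0,0,0],"angular":[0,0,0]},
  ],
)

```text
time: 39.2
ee_pos: [0.5584, 0.2054, 0.0803]
tool_rot: [0.888, 0.461, -0.001, -0.0]
wrist_force: [-0.5, -0.5, -2.0]
grip_width: 0.0382
```

```bash
python3 - <<'E'
from h import *
d=snap('wrist','w24.png'); s=d['s']; print(s['time'],s['grip_width'],s['wrist_force']); go(s,.5596,.2048,.002,54.7)
E
```

```text
39.2 0.03816045077458828 [-0.53302055 -0.48913865 -1.9672936 ]
turn 0.003 then shift [0.02 0.13 7.83] | now [0.5584 0.2054 0.0803] yaw 54.87
```

View pics/w24.png

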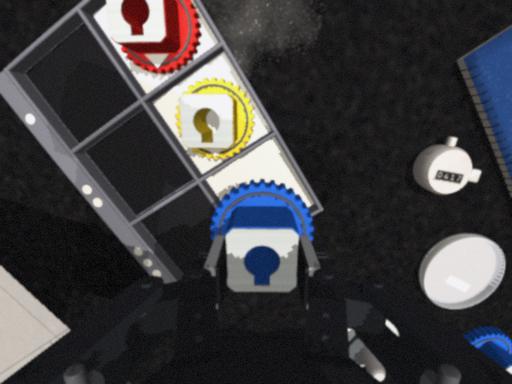

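servo_tool(
  motion=[
    {"fingers":35,"xyz":[0,0.1,2.5],"angular":[0,0,0]},
    {"fingers":35,"xyz":[0,0,2.5],"angular":[0,0,0]},
    {"fingers":35,"xyz":[0,0,1.4],"angular":[0,0,0]},
    {"fingers":35,"xyz":[0,0,0.8],"angular":[0,0,0]},
    {"fingers":35,"xyz":[0,0,0.5],"angular":[0,0,0]},
    {"fingers":35,"xyz":[0,0,0],"angular":[0,0,0]},
    {"fingers":35,"xyz":[0,0,0],"angular":[0,0,0]},
  ],
)

```text
time: 39.95
ee_pos: [0.5645, 0.2076, 0.0094]
tool_rot: [0.888, 0.46, 0.006, -0.001]
wrist_force: [-2.8, 8.3, 14.3]
grip_width: 0.0383
```

servo_tool(
  motion=[
    {"fingers":65,"xyz":[0,0,0],"angular":[0,0,0]},
    {"fingers":65,"xyz":[0,0,0],"angular":[0,0,0]},
    {"fingers":65,"xyz":[0,0,0],"angular":[0,0,0]},
    {"fingers":65,"xyz":[0,0,0],"angular":[0,0,0]},
    {"fingers":65,"xyz":[0,0,-2],"angular":[0,0,0]},
    {"fingers":65,"xyz":[0,0,-3],"angular":[0,0,0]},
    {"fingers":65,"xyz":[0,0,-3],"angular":[0,0,0]},
    {"fingers":65,"xyz":[0,0,-3.5],"angular":[0,0,0]},
    {"fingers":65,"xyz":[0,0,0],"angular":[0,0,0]},
  ],
)

```text
time: 40.85
ee_pos: [0.5636, 0.2056, 0.1251]
tool_rot: [0.888, 0.46, 0.005, 0.0]
wrist_force: [0.7, 0.0, 0.2]
grip_width: 0.0555
```

```bash
python3 - <<'E'
from h import *
d=snap('wrist','w25.png'); s=d['s']; print(s['time'],s['grip_width'],s['wrist_force']); go(s,.541,-.2795,.12,-76.7)
d=snap('side','s25.png'); 
for k,n in {'red_b':(.5425,-.278),'blue_a':(.667,-.126)}.items(): print(k,{a:np.round(b,4) for a,b in wheel(d,n,wv=170,win=.05).items()})
E
```

```text
40.85 0.05552501193161723 [0.72955331 0.01441251 0.21210492]
turn 2.296 then shift [46.69 13.35  0.51] | now [0.5636 0.2056 0.1251] yaw 54.82
red_b {'center': array([ 0.5438, -0.2785]), 'size': array([38.4, 39.3]), 'ang': np.float64(13.1525), 'hole': array([ 0.5445, -0.2805]), 'kw': np.float64(-76.3039), 'nfar': np.int64(9), 'rmax': np.float64(0.0151)}
blue_a {'center': array([ 0.6672, -0.1268]), 'size': array([37.6, 36.4]), 'ang': np.float64(21.7763), 'hole': array([ 0.668 , -0.1286]), 'kw': np.float64(-65.2813), 'nfar': np.int64(4), 'rmax': np.float64(0.0134)}
```

View pics/w25.png

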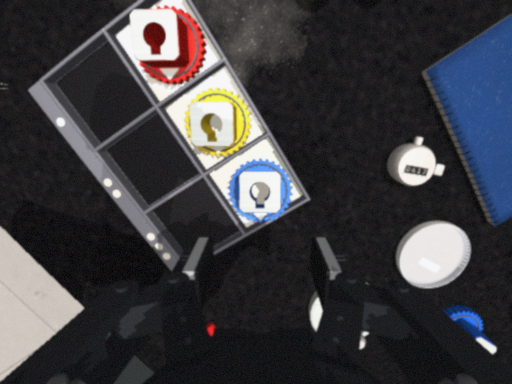

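View pics/s25.png

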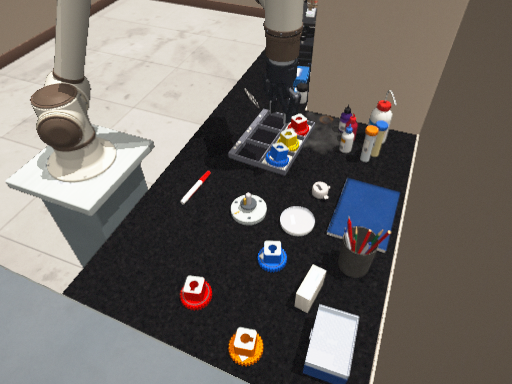

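```bash
python3 - <<'E'
from h import *
d=load('wrist'); s=d['s']
for n,p,c in(('red',(.5694,.3725),'red'),('yel',(.5645,.2886),'yellow'),('blue',(.5596,.2048),'blue')):
    r=wheel(d,p,ztop=.054,wv=120,win=.028); print(n,{a:np.round(b,4) for a,b in r.items() if a in('center','size','hole')})
    yy,xx=np.mgrid[:384,:512]; v=onplane(d,np.c_[xx.ravel(),yy.ravel()],.018); dist=np.hypot(v[:,0]-p[0],v[:,1]-p[1]).reshape(384,512)
    m=cmask(d,c)&(255*(dist<.06).astype(np.uint8)); cs,_=cv2.findContours(m,cv2.RETR_EXTERNAL,cv2.CHAIN_APPROX_NONE); k=max(cs,key=cv2.contourArea)
    P=onplane(d,k[:,0,:],.018)[:,:2]*1000; print('  rim',np.round(cv2.minEnclosingCircle(P.astype(np.float32)),1) if 0 else cv2.minEnclosingCircle(P.astype(np.float32)))
px=proj(d,[.5596,.2048,.02])[0].astype(int); print(px)
cv2.imwrite('pics/w25c.png',cv2.resize(d['img'][130:250,190:330,::-1],None,fx=5,fy=5,interpolation=cv2.INTER_CUBIC))
sd=load('side')
cv2.imwrite('pics/s25c.png',cv2.resize(sd['img'][105:180,225:320,::-1],None,fx=8,fy=8,interpolation=cv2.INTER_CUBIC))
E
```

```text
red {'center': array([0.5669, 0.3749]), 'size': array([51.6, 49.1]), 'hole': array([0.5704, 0.3716])}
  rim ((572.0537109375, 370.9041442871094), 34.64249038696289)
yel {'center': array([0.562 , 0.2908]), 'size': array([53.8, 48.4]), 'hole': array([0.5613, 0.2857])}
  rim ((565.931884765625, 286.0421447753906), 34.382659912109375)
blue {'center': array([0.5614, 0.2058]), 'size': array([48. , 41.5]), 'hole': array([0.5561, 0.1977])}
  rim ((559.66845703125, 199.78945922851562), 36.70724105834961)
[258 188]
```

View pics/w25c.png

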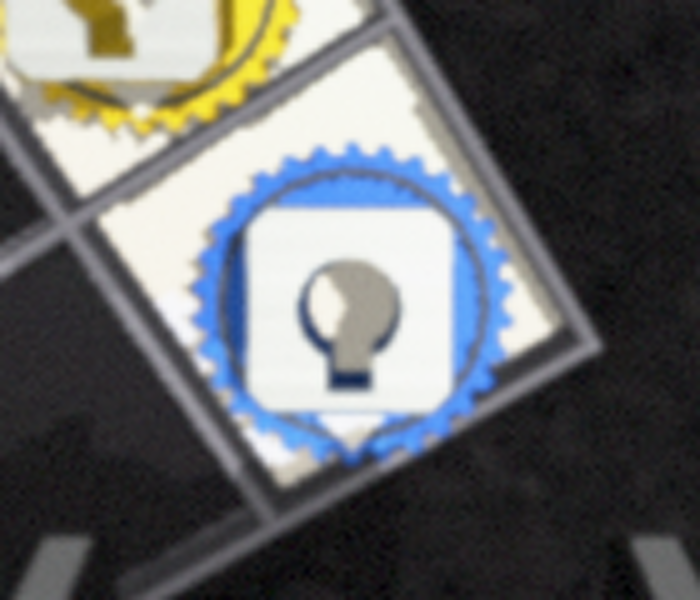

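View pics/s25c.png

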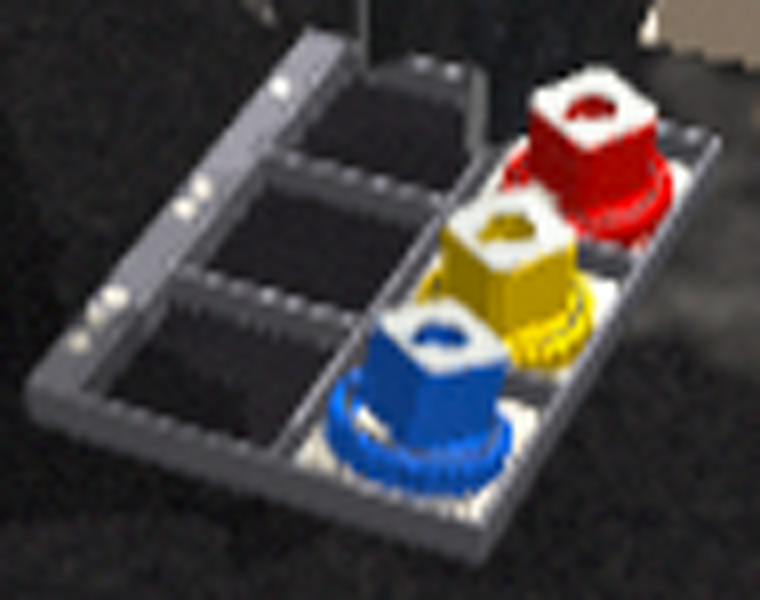

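```bash
python3 - <<'E'
from h import *
d=load('wrist'); s=d['s']
q=np.array([(598,345),(72,222),(388,17),(268,522)])/5-.4+[190,130]
P=onplane(d,q,.02)[:,:2]; a=np.radians(yawof(s)); X=np.array([np.cos(a),np.sin(a)]);Y=np.array([np.sin(a),-np.cos(a)])
P=P-X*B[0]-Y*B[1]
th,t,r=fit2d([(.084,-.127),(0,-.042),(.084,-.042),(0,-.127)],P); print(P.round(4),np.degrees(th),t,r)
for row in('inline','quarter'): print(row,[pocket(th,t,row,n).round(4) for n in(1,2,3)])
# hub outline of blue: corners
q=np.array([(246,212),(452,212),(452,412),(246,412),(351,310)])/5-.4+[190,130]
for z in(.054,.06): 
    H=onplane(d,q,z)[:,:2]-X*B[0]-Y*B[1]; print(z,H.round(4).tolist(),H[:4].mean(0),np.linalg.norm(np.diff(H[:4],axis=0),axis=1))
print(np.array(s['ee_pos']))
E
```

```text
[[0.5996 0.1621]
 [0.5215 0.2516]
 [0.6022 0.2477]
 [0.5142 0.17  ]] -3.7225295086526415 [0.52293238 0.29487808] [0.00127473 0.0018502  0.00184349 0.00190331]
inline [array([0.5703, 0.376 ]), array([0.5648, 0.2922]), array([0.5594, 0.2083])]
quarter [array([0.4865, 0.3814]), array([0.481 , 0.2976]), array([0.4756, 0.2138])]
0.054 [[0.5598, 0.2357], [0.5919, 0.213], [0.5691, 0.1794], [0.5357, 0.2032], [0.5649, 0.2083]] [0.56411707 0.20781482] [0.03927651 0.0405443  0.04104336]
0.06 [[0.5609, 0.2364], [0.5922, 0.2143], [0.57, 0.1815], [0.5373, 0.2046], [0.5659, 0.2097]] [0.56511809 0.20920062] [0.0383487  0.03958655 0.04007382]
[0.56355739 0.20555844 0.12514692]
```

servo_tool(
  motion=[
    {"fingers":80,"xyz":[0,0,3],"angular":[0,0,0]},
    {"fingers":80,"xyz":[0,0,3],"angular":[0,0,0]},
    {"fingers":80,"xyz":[0,0,2],"angular":[0,0,0]},
    {"fingers":80,"xyz":[0,0,1],"angular":[0,0,0]},
    {"fingers":80,"xyz":[0,0,1],"angular":[0,0,0]},
    {"fingers":80,"xyz":[0,0,0.5],"angular":[0,0,0]},
    {"fingers":80,"xyz":[0,0,0],"angular":[0,0,0]},
    {"fingers":80,"xyz":[0,0,0],"angular":[0,0,0]},
  ],
)

```text
time: 41.75
ee_pos: [0.5609, 0.2047, 0.0156]
tool_rot: [0.888, 0.46, 0.001, -0.0]
wrist_force: [-0.2, -0.4, -0.3]
grip_width: 0.0683
```

```bash
python3 - <<'E'
from h import *
d=snap('wrist','w26.png'); s=d['s']; print(s['time'],s['grip_width'],s['wrist_force']); go(s,.563,.206,.014,54.7)
E
```

```text
41.75 0.06831516799076659 [-0.23935602 -0.43443247 -0.25184491]
turn 0.002 then shift [0.23 0.1  0.16] | now [0.5609 0.2047 0.0156] yaw 54.80
```

View pics/w26.png

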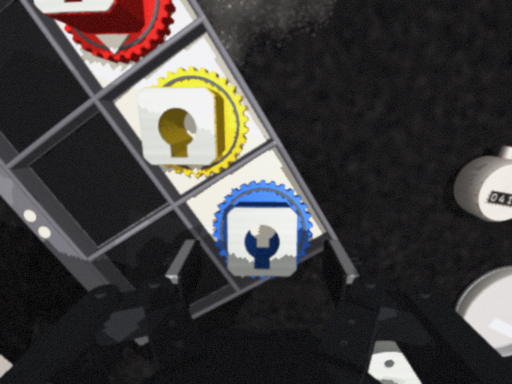

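servo_tool(
  motion=[
    {"fingers":80,"xyz":[0.2,0.1,0.1],"angular":[0,0,0]},
    {"fingers":35,"xyz":[0,0,0],"angular":[0,0,0]},
    {"fingers":35,"xyz":[0,0,0],"angular":[0,0,0]},
    {"fingers":35,"xyz":[0,0,0],"angular":[0,0,0]},
    {"fingers":35,"xyz":[0,0,0],"angular":[0,0,0]},
    {"fingers":35,"xyz":[0,0,0],"angular":[0,0,0]},
    {"fingers":35,"xyz":[0,0,0],"angular":[0,0,0]},
    {"fingers":35,"xyz":[0,0,-2],"angular":[0,0,0]},
    {"fingers":35,"xyz":[0,0,-2],"angular":[0,0,0]},
    {"fingers":35,"xyz":[0,0,0],"angular":[0,0,0]},
    {"fingers":35,"xyz":[0,0,0],"angular":[0,0,0]},
  ],
)

```text
time: 42.9
ee_pos: [0.5617, 0.2054, 0.0531]
tool_rot: [0.888, 0.46, -0.0, -0.0]
wrist_force: [0.3, 0.9, -1.2]
grip_width: 0.038
```

```bash
python3 - <<'E'
from h import *
d=snap('wrist','w27.png'); s=d['s']; print(s['time'],s['grip_width'],s['wrist_force']); go(s,.5605,.2095,.014,54.7)
d=snap('side')
cv2.imwrite('pics/s27c.png',cv2.resize(d['img'][95:180,225:320,::-1],None,fx=7,fy=7,interpolation=cv2.INTER_CUBIC))
E
```

```text
42.9 0.03804291396815379 [ 0.28526127  0.90442579 -1.16028594]
turn 0.001 then shift [ 0.26 -0.34  3.91] | now [0.5617 0.2054 0.0531] yaw 54.75
```

View pics/w27.png

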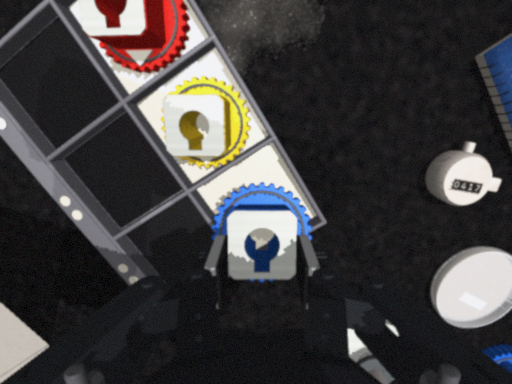

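View pics/s27c.png

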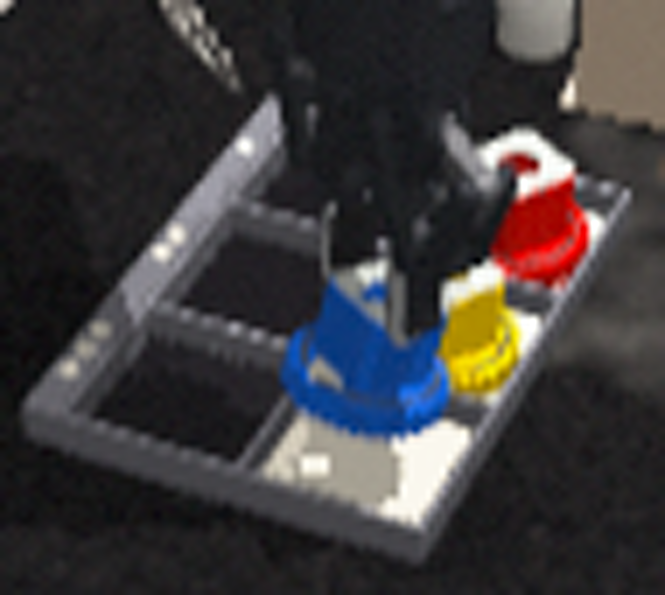

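servo_tool(
  motion=[
    {"fingers":35,"xyz":[0,0,0],"angular":[0,0.1,0]},
    {"fingers":35,"xyz":[0,0,0],"angular":[0,0.08,0]},
    {"fingers":35,"xyz":[0,0,0],"angular":[0,0,0]},
    {"fingers":35,"xyz":[0,0,0],"angular":[0,0,0]},
    {"fingers":35,"xyz":[0,0,0],"angular":[0,0,0]},
  ],
)

```text
time: 43.5
ee_pos: [0.5627, 0.2058, 0.0535]
tool_rot: [0.884, 0.458, 0.079, -0.041]
wrist_force: [0.1, -0.3, -1.2]
grip_width: 0.0378
```

```bash
python3 - <<'E'
from h import *
d=snap('wrist','w28.png'); s=d['s']; print(s['time'],s['ee_pos'],s['grip_width'],s['wrist_force'])
print(R.from_quat(s['tool_rot']).as_matrix().round(3))
# rim estimate: project colored blob to z
for z in(.06,.066,.072):
    m=cmask(d,'blue'); m[:,:190]=0; m[:,335:]=0; m[300:]=0
    cs,_=cv2.findContours(m,cv2.RETR_EXTERNAL,cv2.CHAIN_APPROX_NONE); k=max(cs,key=cv2.contourArea)[:,0,:]
    k=k[k[:,1]<235]; P=onplane(d,k,z)[:,:2]*1000; A=np.c_[2*P,np.ones(len(P))]; x=np.linalg.lstsq(A,(P**2).sum(1),rcond=None)[0]
    print(z,x[:2].round(1),np.sqrt(x[2]+x[0]**2+x[1]**2).round(1))
d=snap('side')
cv2.imwrite('pics/s28c.png',cv2.resize(d['img'][95:180,225:320,::-1],None,fx=7,fy=7,interpolation=cv2.INTER_CUBIC))
E
```

```text
43.5 [0.56267501 0.20578227 0.05351057] 0.0378156583012524 [ 0.12751641 -0.30676528 -1.217214  ]
[[ 0.567  0.817  0.103]
 [ 0.804 -0.576  0.145]
 [ 0.178  0.    -0.984]]
0.06 [560.1 201.6] 32.1
0.066 [560.9 202.8] 31.1
0.072 [561.8 204.1] 30.1
```

View pics/w28.png

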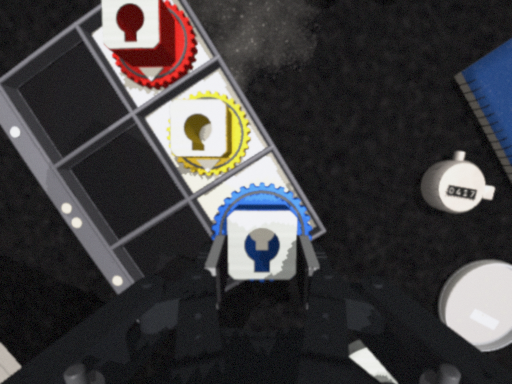

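View pics/s28c.png

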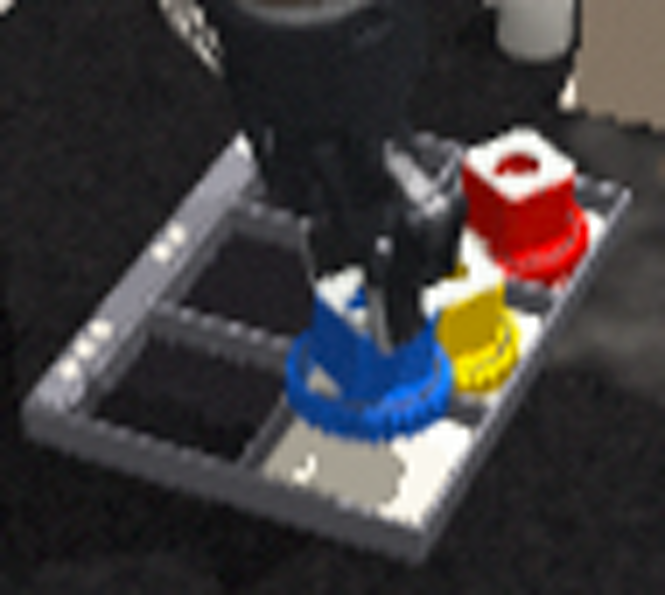

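servo_tool(
  motion=[
    {"fingers":35,"xyz":[0.55,-0.39,0.1],"angular":[0,0,0]},
    {"fingers":35,"xyz":[0,0,0],"angular":[0,0,0]},
    {"fingers":35,"xyz":[-0.18,0,0.98],"angular":[0,0,0]},
    {"fingers":35,"xyz":[-0.18,0,0.98],"angular":[0,0,0]},
    {"fingers":35,"xyz":[-0.09,0,0.49],"angular":[0,0,0]},
    {"fingers":35,"xyz":[0,0,0],"angular":[0,0,0]},
    {"fingers":35,"xyz":[0,0,0],"angular":[0,0,0]},
  ],
)

```text
time: 44.3
ee_pos: [0.5623, 0.2121, 0.0287]
tool_rot: [0.884, 0.458, 0.08, -0.041]
wrist_force: [-0.4, -0.3, -0.8]
grip_width: 0.0378
```

```bash
python3 - <<'E'
from h import *
d=snap('wrist','w29.png'); s=d['s']; print(s['time'],s['ee_pos'],s['grip_width'],s['wrist_force'])
cv2.imwrite('pics/w29c.png',cv2.resize(d['img'][130:300,160:360,::-1],None,fx=4,fy=3.5,interpolation=cv2.INTER_CUBIC))
d=snap('side')
cv2.imwrite('pics/s29c.png',cv2.resize(d['img'][95:180,225:320,::-1],None,fx=7,fy=7,interpolation=cv2.INTER_CUBIC))
E
```

```text
44.3 [0.56234952 0.21213486 0.02868464] 0.03775182575309755 [-0.37289761 -0.25597983 -0.76263032]
```

View pics/w29c.png

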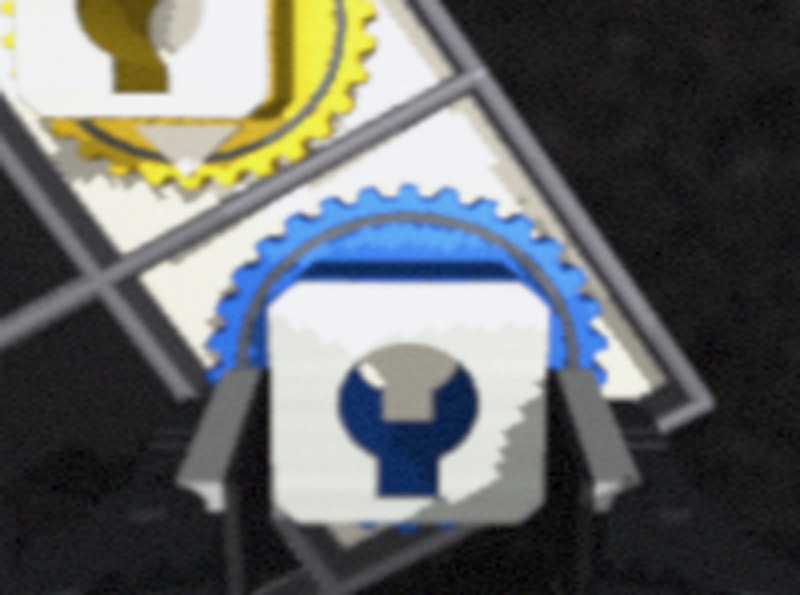

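View pics/s29c.png

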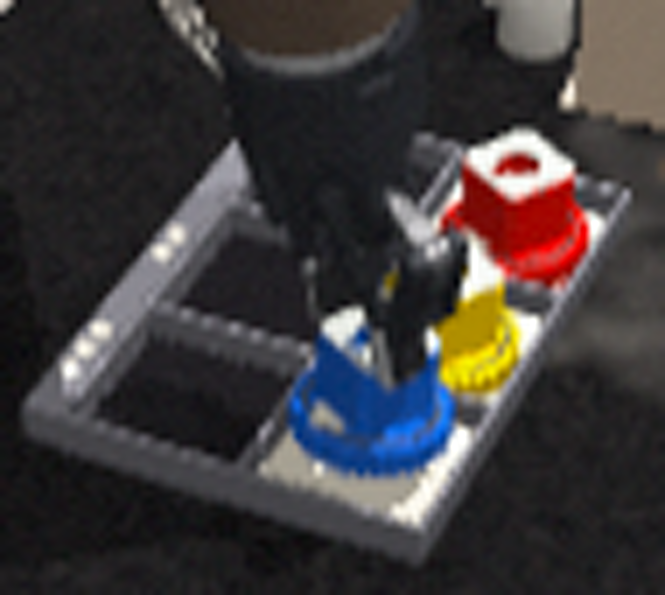

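servo_tool(
  motion=[
    {"fingers":35,"xyz":[-0.14,0,0.78],"angular":[0,0,0]},
    {"fingers":35,"xyz":[-0.07,0,0.39],"angular":[0,0,0]},
    {"fingers":35,"xyz":[-0.07,0,0.39],"angular":[0,0,0]},
    {"fingers":35,"xyz":[0,0,0],"angular":[0,0,0]},
    {"fingers":35,"xyz":[0,0,0],"angular":[0,0,0]},
  ],
)

```text
time: 44.9
ee_pos: [0.5624, 0.2123, 0.013]
tool_rot: [0.884, 0.458, 0.08, -0.041]
wrist_force: [-0.9, -0.1, -1.3]
grip_width: 0.0382
```

```bash
python3 - <<'E'
from h import *
d=snap('wrist','w30.png'); s=d['s']; print(s['time'],s['ee_pos'],s['grip_width'],s['wrist_force'])
cv2.imwrite('pics/w30c.png',cv2.resize(d['img'][130:300,160:360,::-1],None,fx=4,fy=3.5,interpolation=cv2.INTER_CUBIC))
d=snap('side')
cv2.imwrite('pics/s30c.png',cv2.resize(d['img'][95:180,225:320,::-1],None,fx=7,fy=7,interpolation=cv2.INTER_CUBIC))
E
```

```text
44.9 [0.56235423 0.21229374 0.01296337] 0.03820913792370391 [-0.8944847  -0.13327743 -1.28532043]
```

View pics/w30c.png

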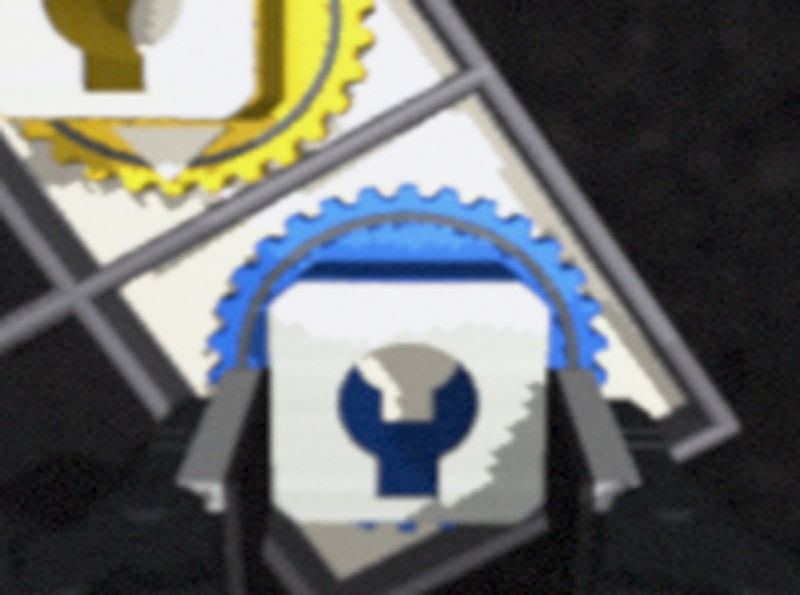

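View pics/s30c.png

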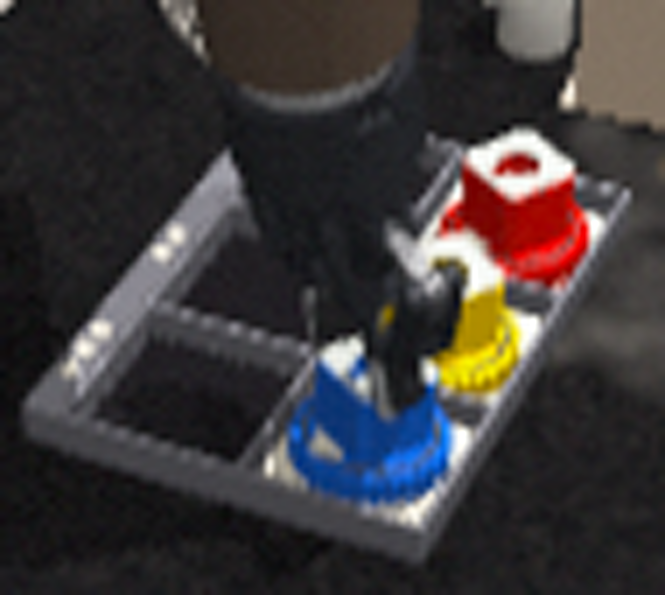

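servo_tool(
  motion=[
    {"fingers":35,"xyz":[-0.05,0,0.3],"angular":[0,0,0]},
    {"fingers":35,"xyz":[-0.03,0,0.2],"angular":[0,0,0]},
    {"fingers":35,"xyz":[0,0,0],"angular":[0,0,0]},
    {"fingers":35,"xyz":[0,0,0],"angular":[0,0,0]},
  ],
)

```text
time: 45.4
ee_pos: [0.5625, 0.2121, 0.0094]
tool_rot: [0.884, 0.458, 0.08, -0.041]
wrist_force: [-3.0, -2.8, 7.3]
grip_width: 0.0378
```

servo_tool(
  motion=[
    {"fingers":65,"xyz":[0,0,0],"angular":[0,0,0]},
    {"fingers":65,"xyz":[0,0,0],"angular":[0,0,0]},
    {"fingers":65,"xyz":[0,0,0],"angular":[0,0,0]},
    {"fingers":65,"xyz":[0,0,0],"angular":[0,0,0]},
    {"fingers":65,"xyz":[0.36,0,-1.97],"angular":[0,0,0]},
    {"fingers":65,"xyz":[0.5,0,-2.95],"angular":[0,0,0]},
    {"fingers":65,"xyz":[0.5,0,-2.95],"angular":[0,0,0]},
    {"fingers":65,"xyz":[0.5,0,-2.95],"angular":[0,-0.1,0]},
    {"fingers":65,"xyz":[0,0,-1],"angular":[0,-0.08,0]},
    {"fingers":65,"xyz":[0,0,0],"angular":[0,0,0]},
    {"fingers":65,"xyz":[0,0,0],"angular":[0,0,0]},
  ],
)

```text
time: 46.5
ee_pos: [0.5606, 0.211, 0.1267]
tool_rot: [0.888, 0.46, -0.0, -0.001]
wrist_force: [-0.2, -0.5, -0.2]
grip_width: 0.0555
```

```bash
python3 - <<'E'
from h import *
d=snap('wrist','w31.png'); s=d['s']; print(s['time'],s['ee_pos'],s['tool_rot'],s['grip_width'],s['wrist_force'])
d=snap('side','s31.png')
cv2.imwrite('pics/s31c.png',cv2.resize(d['img'][95:180,225:320,::-1],None,fx=7,fy=7,interpolation=cv2.INTER_CUBIC))
for k,n in {'red_b':(.5425,-.278),'blue_a':(.667,-.126)}.items(): print(k,{a:np.round(b,4) for a,b in wheel(d,n,wv=170,win=.05).items()})
E
```

```text
46.5 [0.56059186 0.21098051 0.12670434] [ 8.87889376e-01  4.60056369e-01 -4.83078818e-04 -5.99294662e-04] 0.0554854367828783 [-0.15358273 -0.51212321 -0.24520036]
red_b {'center': array([ 0.5438, -0.2785]), 'size': array([38.4, 39.3]), 'ang': np.float64(13.1525), 'hole': array([ 0.5445, -0.2805]), 'kw': np.float64(-76.3039), 'nfar': np.int64(9), 'rmax': np.float64(0.0151)}
blue_a {'center': array([ 0.7043, -0.1283]), 'size': array([27.8, 39.1]), 'ang': np.float64(19.6087)}
```

View pics/w31.png

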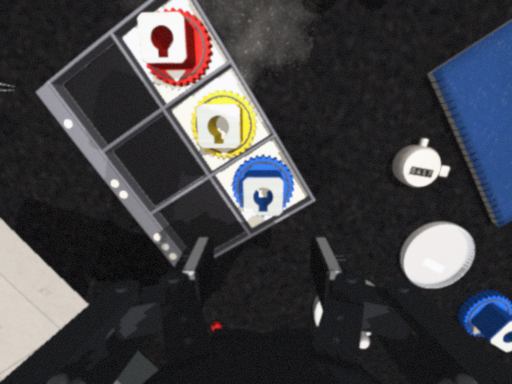

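View pics/s31c.png

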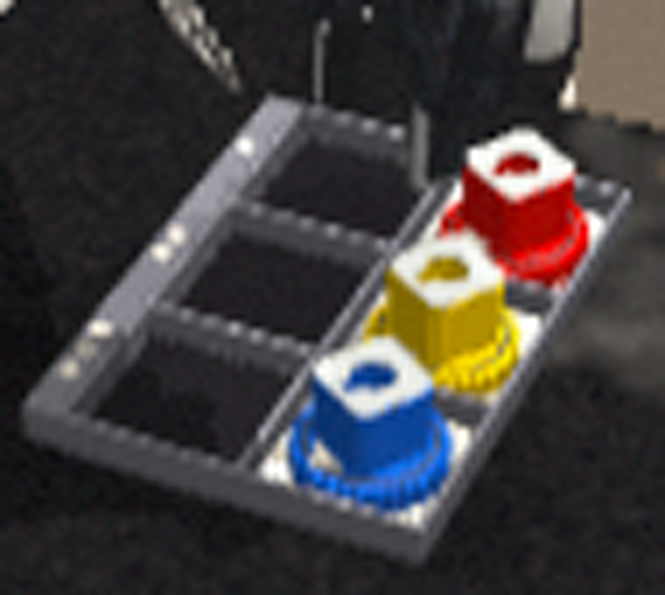

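servo_tool(
  motion=[
    {"fingers":65,"xyz":[0,0,0],"angular":[0,0,0.145]},
    {"fingers":65,"xyz":[0,0,0],"angular":[0,0,0.145]},
    {"fingers":65,"xyz":[0,0,0],"angular":[0,0,0.145]},
    {"fingers":65,"xyz":[0,0,0],"angular":[0,0,0.145]},
    {"fingers":65,"xyz":[0,0,0],"angular":[0,0,0.146]},
    {"fingers":65,"xyz":[-1.29,4.71,0],"angular":[0,0,0]},
    {"fingers":65,"xyz":[-1.29,4.71,0],"angular":[0,0,0]},
    {"fingers":65,"xyz":[-1.29,4.71,0],"angular":[0,0,0]},
    {"fingers":65,"xyz":[-1.29,4.71,0],"angular":[0,0,0]},
    {"fingers":65,"xyz":[-1.29,4.71,0],"angular":[0,0,0]},
  ],
)

```text
time: 47.6
ee_pos: [0.5507, -0.0354, 0.1271]
tool_rot: [0.993, 0.115, -0.001, -0.0]
wrist_force: [1.0, -0.0, -0.3]
grip_width: 0.0556
```

servo_tool(
  motion=[
    {"fingers":65,"xyz":[-1.29,4.71,0],"angular":[0,0,0]},
    {"fingers":65,"xyz":[-1.29,4.71,0],"angular":[0,0,0]},
    {"fingers":65,"xyz":[-1.29,4.71,0],"angular":[0,0,0]},
    {"fingers":65,"xyz":[-1.29,4.71,0],"angular":[0,0,0]},
    {"fingers":65,"xyz":[-1.29,4.71,0],"angular":[0,0,0]},
    {"fingers":65,"xyz":[0,0,0],"angular":[0,0,0]},
    {"fingers":65,"xyz":[0,0,0],"angular":[0,0,0]},
    {"fingers":65,"xyz":[0,0,0],"angular":[0,0,0]},
  ],
)

```text
time: 48.4
ee_pos: [0.5424, -0.2766, 0.1272]
tool_rot: [0.993, 0.115, -0.001, -0.0]
wrist_force: [-0.2, -0.8, -0.0]
grip_width: 0.0554
```

```bash
python3 - <<'E'
from h import *
d=snap('wrist','w32.png'); s=d['s']; print(s['time'],s['ee_pos'],yawof(s))
for wv in(150,190): r=wc(d,(.5426,-.2774),wv=wv); print({a:np.round(b,4) for a,b in r.items()})
go(s,*r['true'],-.0035,r['ang'])
E
```

```text
48.4 [ 0.54239437 -0.27661826  0.12719399] 13.186876876896191
{'center': array([ 0.5432, -0.2768]), 'size': array([38.4, 39.5]), 'ang': np.float64(13.2024), 'hole': array([ 0.5437, -0.2784]), 'kw': np.float64(-77.5164), 'nfar': np.int64(26), 'rmax': np.float64(0.0149), 'true': array([ 0.5429, -0.2776])}
{'center': array([ 0.5432, -0.2768]), 'size': array([38.4, 39.5]), 'ang': np.float64(13.1899), 'hole': array([ 0.5439, -0.2783]), 'kw': np.float64(-75.0562), 'nfar': np.int64(30), 'rmax': np.float64(0.015), 'true': array([ 0.5429, -0.2776])}
turn -0.000 then shift [ 0.02  0.1  13.07] | now [ 0.5424 -0.2766  0.1272] yaw 13.19
```

View pics/w32.png

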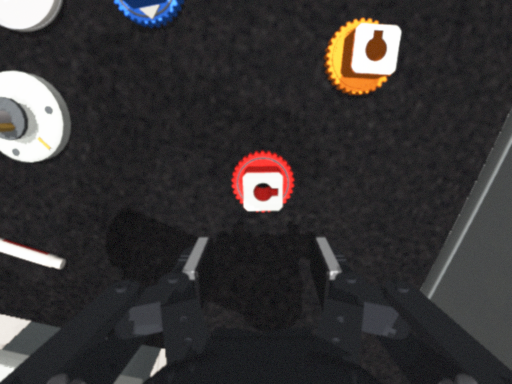

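servo_tool(
  motion=[
    {"fingers":65,"xyz":[0,0.1,4],"angular":[0,0,0]},
    {"fingers":65,"xyz":[0,0,4],"angular":[0,0,0]},
    {"fingers":65,"xyz":[0,0,3],"angular":[0,0,0]},
    {"fingers":65,"xyz":[0,0,1.3],"angular":[0,0,0]},
    {"fingers":65,"xyz":[0,0,0.8],"angular":[0,0,0]},
    {"fingers":65,"xyz":[0,0,0],"angular":[0,0,0]},
    {"fingers":65,"xyz":[0,0,0],"angular":[0,0,0]},
  ],
)

```text
time: 49.15
ee_pos: [0.5448, -0.2782, -0.0016]
tool_rot: [0.993, 0.115, 0.001, 0.001]
wrist_force: [-0.1, -0.5, -0.5]
grip_width: 0.0556
```

```bash
python3 - <<'E'
from h import *
s=get_state(); go(s,.5429,-.2776,-.0035,13.2)
E
```

```text
turn 0.001 then shift [-0.17 -0.1   0.19] | now [ 0.5448 -0.2782 -0.0016] yaw 13.24
```

servo_tool(
  motion=[
    {"fingers":65,"xyz":[-0.17,-0.1,0.2],"angular":[0,0,0]},
    {"fingers":65,"xyz":[0,0,0],"angular":[0,0,0]},
    {"fingers":35,"xyz":[0,0,0],"angular":[0,0,0]},
    {"fingers":35,"xyz":[0,0,0],"angular":[0,0,0]},
    {"fingers":35,"xyz":[0,0,0],"angular":[0,0,0]},
    {"fingers":35,"xyz":[0,0,0],"angular":[0,0,0]},
    {"fingers":35,"xyz":[0,0,0],"angular":[0,0,0]},
  ],
)

```text
time: 49.85
ee_pos: [0.5422, -0.2778, -0.0042]
tool_rot: [0.993, 0.115, 0.001, 0.0]
wrist_force: [-0.4, 1.2, 4.8]
grip_width: 0.0385
```

```bash
python3 - <<'E'
from h import *
d=snap('wrist','w33.png'); s=d['s']; print(s['time'],s['grip_width'],s['wrist_force']); g=np.array([.5546,-.0040]); a=np.radians(-35.2)
go(s,*(g-.11*np.array([np.cos(a),np.sin(a)])),.1,-35.2)
E
```

```text
49.85 0.038457170676468026 [-0.36347221  1.20530926  4.77578877]
turn 0.845 then shift [-25.77 -23.09 -10.42] | now [ 0.5422 -0.2778 -0.0042] yaw 13.21
```

View pics/w33.png

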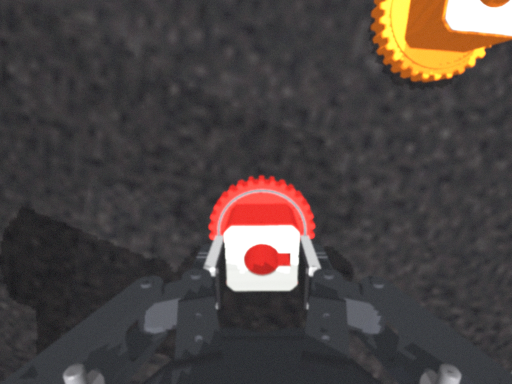

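servo_tool(
  motion=[
    {"fingers":35,"xyz":[0,0,-3],"angular":[0,0,0]},
    {"fingers":35,"xyz":[0,0,-3.7],"angular":[0,0,0]},
    {"fingers":35,"xyz":[0,0,-3.7],"angular":[0,0,0.141]},
    {"fingers":35,"xyz":[0,0,0],"angular":[0,0,0.141]},
    {"fingers":35,"xyz":[0,0,0],"angular":[0,0,0.141]},
    {"fingers":35,"xyz":[0,0,0],"angular":[0,0,0.141]},
    {"fingers":35,"xyz":[0,0,0],"angular":[0,0,0.141]},
    {"fingers":35,"xyz":[0,0,0],"angular":[0,0,0.14]},
    {"fingers":35,"xyz":[-3.68,-3.3,0],"angular":[0,0,0]},
    {"fingers":35,"xyz":[-3.68,-3.3,0],"angular":[0,0,0]},
    {"fingers":35,"xyz":[-3.68,-3.3,0],"angular":[0,0,0]},
    {"fingers":35,"xyz":[-3.68,-3.3,0],"angular":[0,0,0]},
  ],
)

```text
time: 51.1
ee_pos: [0.4962, -0.0833, 0.0981]
tool_rot: [0.953, -0.303, -0.001, 0.0]
wrist_force: [1.8, 1.4, -1.0]
grip_width: 0.0387
```

servo_tool(
  motion=[
    {"fingers":35,"xyz":[-3.68,-3.3,0],"angular":[0,0,0]},
    {"fingers":35,"xyz":[-3.68,-3.3,0],"angular":[0,0,0]},
    {"fingers":35,"xyz":[-3.68,-3.3,0],"angular":[0,0,0]},
    {"fingers":35,"xyz":[0,0,0],"angular":[0,0,0]},
    {"fingers":35,"xyz":[0,0,0],"angular":[0,0,0]},
    {"fingers":35,"xyz":[0,0,0],"angular":[0,0,0]},
  ],
)

```text
time: 51.7
ee_pos: [0.4641, 0.0591, 0.0985]
tool_rot: [0.953, -0.303, -0.0, 0.0]
wrist_force: [0.2, -0.5, -0.7]
grip_width: 0.0385
```

```bash
python3 - <<'E'
from h import *
d=snap('wrist','w34.png'); s=d['s']; print(s['time'],s['grip_width'],s['wrist_force']); go(s,.5546,-.0040,.073,-35.2)
g=gauge(d,(.555,-.003)); a=np.radians(yawof(s)); X=np.array([np.cos(a),np.sin(a)]);Y=np.array([np.sin(a),-np.cos(a)])
print(g['foot'],g['diam'],'true',g['foot']-X*B[0]-Y*B[1],[v for k,v in g.items() if 'brass' in k])
E
```

```text
51.7 0.03852176754826588 [ 0.18948074 -0.52037576 -0.72443284]
turn -0.001 then shift [11.03 -0.07  2.55] | now [0.4641 0.0591 0.0985] yaw -35.28
[ 0.55406622 -0.00302137] (94.46269226074219, 94.79096984863281) true [ 0.55325375 -0.00330401] [(np.int32(71), array([275.73239437,  67.73239437]), np.float64(0.014170462829612955), np.float64(-102.47974995382096)), (np.int32(60), array([301.66666667,  73.6       ]), np.float64(0.03655860105564149), np.float64(-124.26693211050441))]
```

View pics/w34.png

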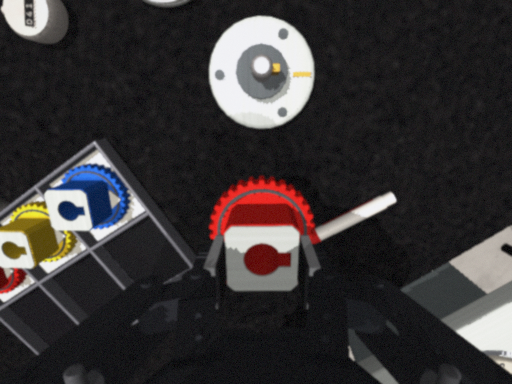

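```bash
python3 - <<'E'
import cv2,numpy as np
L=[]
for f in('w10.png','w34.png'):
    im=cv2.imread('pics/'+f); L.append(cv2.resize(im[165:305,200:325],None,fx=3,fy=4,interpolation=cv2.INTER_CUBIC))
    hsv=cv2.cvtColor(im,cv2.COLOR_BGR2HSV); W=(hsv[:,:,1]<60)&(hsv[:,:,2]>115)
    print(f,[np.flatnonzero(W[200:300,c])[[0,-1]]+200 for c in (236,240,286,290)])
    red=((hsv[:,:,0]<8)|(hsv[:,:,0]>172))&(hsv[:,:,1]>110)&(hsv[:,:,2]>50)
    print([np.flatnonzero(red[:,c])[0] for c in range(255,270)])
cv2.imwrite('pics/z2.png',np.hstack(L))
E
```

```text
w10.png [array([200, 290]), array([228, 291]), array([228, 290]), array([202, 289])]
[np.int64(179), np.int64(180), np.int64(180), np.int64(179), np.int64(177), np.int64(176), np.int64(176), np.int64(176), np.int64(176), np.int64(177), np.int64(178), np.int64(180), np.int64(180), np.int64(180), np.int64(179)]
w34.png [array([226, 289]), array([227, 289]), array([226, 289]), array([226, 289])]
[np.int64(179), np.int64(179), np.int64(178), np.int64(177), np.int64(175), np.int64(175), np.int64(175), np.int64(175), np.int64(175), np.int64(176), np.int64(178), np.int64(179), np.int64(179), np.int64(178), np.int64(177)]
```

View pics/z2.png

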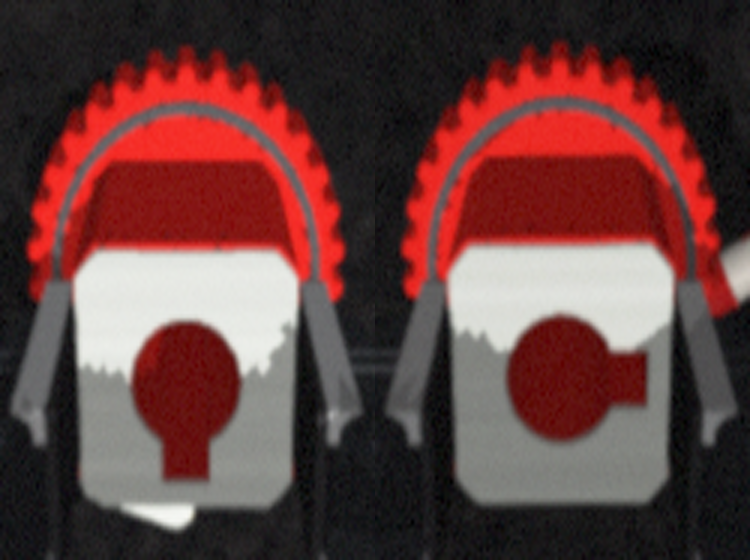

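servo_tool(
  motion=[
    {"fingers":35,"xyz":[3.7,0,0],"angular":[0,0,0]},
    {"fingers":35,"xyz":[3.7,0,0],"angular":[0,0,0]},
    {"fingers":35,"xyz":[3.4,0,0],"angular":[0,0,0]},
    {"fingers":35,"xyz":[0,0,0.6],"angular":[0,0,0]},
    {"fingers":35,"xyz":[0,0,1],"angular":[0,0,0]},
    {"fingers":35,"xyz":[0,0,0.9],"angular":[0,0,0]},
    {"fingers":35,"xyz":[0,0,0],"angular":[0,0,0]},
    {"fingers":35,"xyz":[0,0,0],"angular":[0,0,0]},
  ],
)

```text
time: 52.55
ee_pos: [0.5519, -0.0024, 0.0736]
tool_rot: [0.953, -0.302, -0.0, 0.0]
wrist_force: [0.0, 0.8, -1.1]
grip_width: 0.0385
```

```bash
python3 - <<'E'
from h import *
go(get_state(),.5532,-.0032,.058,-35.1)
E
```

```text
turn -0.001 then shift [ 0.15 -0.    1.56] | now [ 0.5519 -0.0024  0.0736] yaw -35.18
```

servo_tool(
  motion=[
    {"fingers":35,"xyz":[0.12,0,0.4],"angular":[0,0,0]},
    {"fingers":35,"xyz":[0,0,0.3],"angular":[0,0,0]},
    {"fingers":35,"xyz":[0,0,0.3],"angular":[0,0,0]},
    {"fingers":35,"xyz":[0,0,0],"angular":[0,0,0]},
    {"fingers":35,"xyz":[0,0,0],"angular":[0,0,0]},
  ],
)

```text
time: 53.05
ee_pos: [0.5536, -0.0032, 0.0638]
tool_rot: [0.953, -0.302, -0.0, 0.0]
wrist_force: [0.5, 0.2, -1.6]
grip_width: 0.0387
```

```bash
python3 - <<'E'
from h import *
go(get_state(),.5532,-.0032,.058,-35.1)
E
```

```text
turn -0.002 then shift [-0.03  0.02  0.58] | now [ 0.5536 -0.0032  0.0638] yaw -35.21
```

servo_tool(
  motion=[
    {"fingers":35,"xyz":[-0.02,0.02,0.2],"angular":[0,0,0]},
    {"fingers":35,"xyz":[0,0,0.2],"angular":[0,0,0]},
    {"fingers":35,"xyz":[0,0,0.2],"angular":[0,0,0]},
    {"fingers":35,"xyz":[0,0,0],"angular":[0,0,0]},
  ],
)

```text
time: 53.45
ee_pos: [0.553, -0.0034, 0.0575]
tool_rot: [0.953, -0.303, -0.0, 0.0]
wrist_force: [-1.4, -1.1, -0.5]
grip_width: 0.0386
```

servo_tool(
  motion=[
    {"fingers":35,"xyz":[0,0,0.2],"angular":[0,0,0]},
    {"fingers":35,"xyz":[0,0,0.2],"angular":[0,0,0]},
    {"fingers":35,"xyz":[0,0,0.2],"angular":[0,0,0]},
    {"fingers":35,"xyz":[0,0,0],"angular":[0,0,0]},
  ],
)

```text
time: 53.85
ee_pos: [0.553, -0.0033, 0.0514]
tool_rot: [0.953, -0.303, -0.0, 0.0]
wrist_force: [0.1, -0.3, -1.8]
grip_width: 0.0387
```

servo_tool(
  motion=[
    {"fingers":35,"xyz":[0,0,0.2],"angular":[0,0,0]},
    {"fingers":35,"xyz":[0,0,0.2],"angular":[0,0,0]},
    {"fingers":35,"xyz":[0,0,0.2],"angular":[0,0,0]},
    {"fingers":35,"xyz":[0,0,0],"angular":[0,0,0]},
  ],
)

```text
time: 54.25
ee_pos: [0.553, -0.0034, 0.0455]
tool_rot: [0.953, -0.303, -0.0, 0.0]
wrist_force: [0.2, 0.5, -0.4]
grip_width: 0.0382
```

servo_tool(
  motion=[
    {"fingers":35,"xyz":[0,0,0.4],"angular":[0,0,0]},
    {"fingers":35,"xyz":[0,0,0.4],"angular":[0,0,0]},
    {"fingers":35,"xyz":[0,0,0.3],"angular":[0,0,0]},
    {"fingers":35,"xyz":[0,0,0.1],"angular":[0,0,0]},
    {"fingers":35,"xyz":[0,0,0],"angular":[0,0,0]},
  ],
)

```text
time: 54.75
ee_pos: [0.5531, -0.0033, 0.0336]
tool_rot: [0.953, -0.303, -0.0, 0.0]
wrist_force: [0.2, 0.5, -1.6]
grip_width: 0.0382
```

servo_tool(
  motion=[
    {"fingers":65,"xyz":[0,0,0],"angular":[0,0,0]},
    {"fingers":65,"xyz":[0,0,0],"angular":[0,0,0]},
    {"fingers":65,"xyz":[0,0,0],"angular":[0,0,0]},
    {"fingers":65,"xyz":[0,0,0],"angular":[0,0,0]},
    {"fingers":65,"xyz":[0,0,0],"angular":[0,0,0]},
    {"fingers":65,"xyz":[0,0,0],"angular":[0,0,0]},
    {"fingers":65,"xyz":[0,0,0.2],"angular":[0,0,0]},
    {"fingers":65,"xyz":[0,0,0],"angular":[0,0,0]},
    {"fingers":65,"xyz":[0,0,0],"angular":[0,0,0]},
  ],
)

```text
time: 55.65
ee_pos: [0.5532, -0.0033, 0.0317]
tool_rot: [0.953, -0.303, -0.0, 0.0]
wrist_force: [-0.1, 0.4, 0.3]
grip_width: 0.0552
```

```bash
python3 - <<'E'
from h import *
d=snap('wrist','w35.png'); s=d['s']; print(s['time'],s['ee_pos'],yawof(s),s['grip_width'],s['wrist_force'])
m=cmask(d,'red')
print([ (r,np.ptp(np.flatnonzero(m[r,190:335]))) for r in range(210,240,4)])
print({a:np.round(b,4) for a,b in wheel(d,(.555,-.0036),ztop=.084,wv=120).items()})
d=snap('side')
cv2.imwrite('pics/s35c.png',cv2.resize(d['img'][150:250,200:310,::-1],None,fx=6,fy=6,interpolation=cv2.INTER_CUBIC))
E
```

```text
55.65 [ 0.55319033 -0.00331991  0.03170644] -35.22550937102867 0.055247606658817464 [-0.08724279  0.39127706  0.26259994]
[(210, np.int64(95)), (214, np.int64(100)), (218, np.int64(98)), (222, np.int64(101)), (226, np.int64(101)), (230, np.int64(98)), (234, np.int64(101)), (238, np.int64(92))]
{'center': array([ 0.5553, -0.0037]), 'size': array([38.6, 37.8]), 'ang': np.float64(54.8223), 'hole': array([ 0.553 , -0.0047]), 'kw': np.float64(-126.2121), 'nfar': np.int64(111), 'rmax': np.float64(0.0157)}
```

View pics/s35c.png

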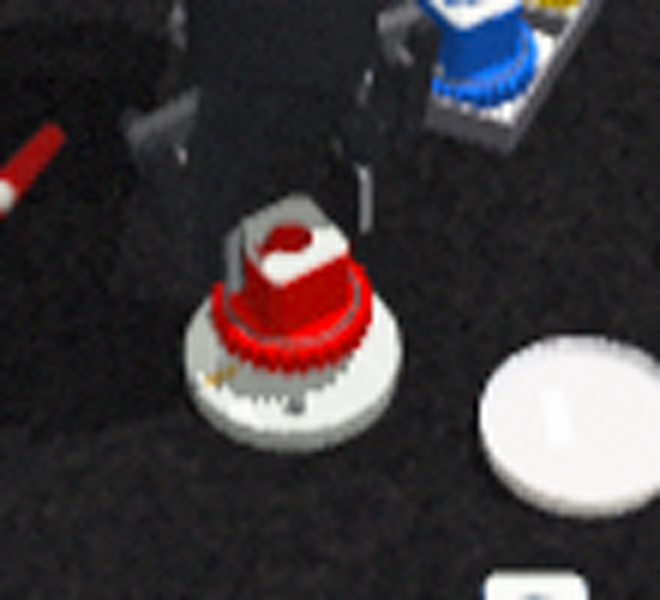

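View pics/w35.png

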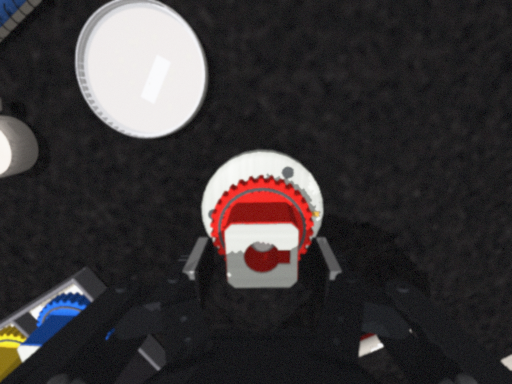

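servo_tool(
  motion=[
    {"fingers":35,"xyz":[0,0,0.1],"angular":[0,0,0]},
    {"fingers":35,"xyz":[0,0,0],"angular":[0,0,0]},
    {"fingers":35,"xyz":[0,0,0],"angular":[0,0,0]},
    {"fingers":35,"xyz":[0,0,0],"angular":[0,0,0]},
    {"fingers":35,"xyz":[0,0,0],"angular":[0,0,0]},
    {"fingers":35,"xyz":[0,0,-1.5],"angular":[0,0,0]},
    {"fingers":35,"xyz":[0,0,-2],"angular":[0,0,0]},
    {"fingers":35,"xyz":[0,0,-2.2],"angular":[0,0,0]},
    {"fingers":35,"xyz":[0,0,0],"angular":[0,0,0]},
  ],
)

```text
time: 56.65
ee_pos: [0.5554, -0.0029, 0.0905]
tool_rot: [0.953, -0.302, 0.003, -0.001]
wrist_force: [0.9, -0.3, -1.3]
grip_width: 0.0383
```

servo_tool(
  motion=[
    {"fingers":35,"xyz":[-3.44,-3.43,0],"angular":[0,0,0]},
    {"fingers":35,"xyz":[-3.44,-3.43,0],"angular":[0,0,0]},
    {"fingers":35,"xyz":[-3.44,-3.43,0],"angular":[0,0,0]},
    {"fingers":35,"xyz":[-3.44,-3.43,0],"angular":[0,0,0]},
    {"fingers":35,"xyz":[-3.44,-3.43,0],"angular":[0,0,0]},
    {"fingers":35,"xyz":[-3.44,-3.43,0],"angular":[0,0,0]},
    {"fingers":35,"xyz":[-3.44,-3.43,0],"angular":[0,0,0]},
    {"fingers":35,"xyz":[-3.44,-3.43,0],"angular":[0,0,0]},
    {"fingers":35,"xyz":[0,0,0],"angular":[0,0,0]},
    {"fingers":35,"xyz":[0,0,0],"angular":[0,0,0]},
  ],
)

```text
time: 57.65
ee_pos: [0.4854, 0.38, 0.0859]
tool_rot: [0.953, -0.302, -0.001, 0.001]
wrist_force: [0.7, -0.8, -1.5]
grip_width: 0.0382
```

```bash
python3 - <<'E'
from h import *
d=snap('wrist','w36.png'); s=d['s']; print(s['time'],s['grip_width'],s['wrist_force']); go(s,.486,.3795,.002,-35.2)
E
```

```text
57.65 0.0382153176439888 [ 0.66558948 -0.84226685 -1.53213892]
turn 0.001 then shift [0.08 0.01 8.39] | now [0.4854 0.38   0.0859] yaw -35.13
```

View pics/w36.png

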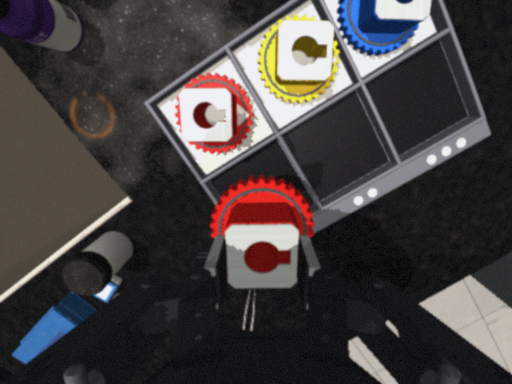

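```bash
python3 - <<'E'
from h import *
d=load('wrist'); s=d['s']; im=d['img']
cv2.imwrite('pics/w36c.png',cv2.resize(im[0:220,130:512,::-1],None,fx=2.09,fy=2.7,interpolation=cv2.INTER_CUBIC))
a=np.radians(yawof(s)); X=np.array([np.cos(a),np.sin(a)]);Y=np.array([np.sin(a),-np.cos(a)])
P=onplane(d,[(148,104),(278,138),(362,88),(490,135)],.02)[:,:2]-X*B[0]-Y*B[1]
th,t,r=fit2d([(.086,.128),(0,.042),(0,-.042),(-.103,-.128)],P); print(P.round(4),np.degrees(th),t,r)
for row in('inline','quarter'): print(row,[pocket(th,t,row,n).round(4) for n in(1,2,3)])
E
```

```text
[[0.6107 0.4135]
 [0.5207 0.3372]
 [0.5144 0.2539]
 [0.4112 0.1743]] -3.4436409264236074 [0.51850455 0.29447236] [0.0038356  0.00086711 0.00211059 0.00354684]
inline [array([0.5655, 0.3758]), array([0.5604, 0.2919]), array([0.5554, 0.2081])]
quarter [array([0.4816, 0.3808]), array([0.4766, 0.297 ]), array([0.4715, 0.2131])]
```

View pics/w36c.png

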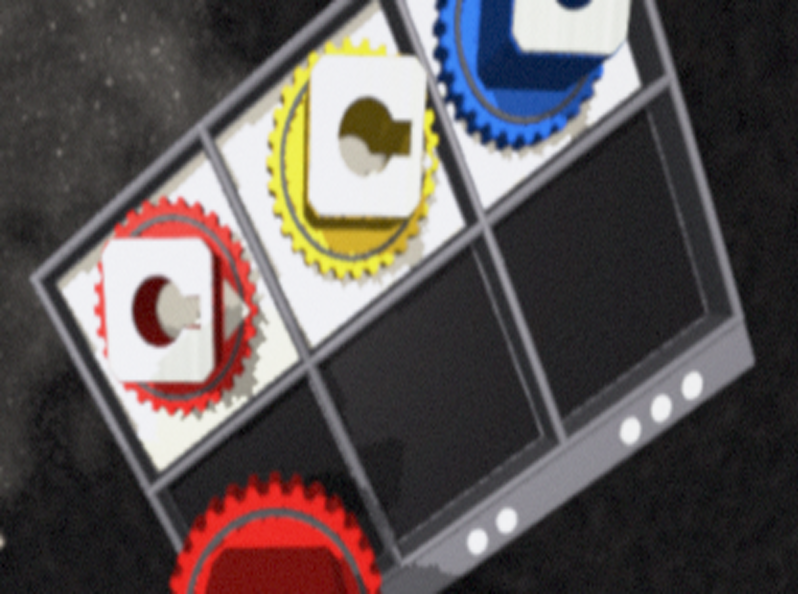

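```bash
python3 - <<'E'
from h import *
d=load('wrist'); s=d['s']
a=np.radians(yawof(s)); X=np.array([np.cos(a),np.sin(a)]);Y=np.array([np.sin(a),-np.cos(a)])
q=np.array([(38,277),(310,362),(485,217),(753,365),(668,78),(153,488),(205,130),(398,560),(560,442)])/[2.09,2.7]-[.26,.31]+[130,0]
T=[(.086,.128),(0,.042),(0,-.042),(-.103,-.128),(0,-.127),(0,.127),(.084,.042),(-.084,.042),(-.084,-.042)]
P=onplane(d,q,.02)[:,:2]-X*B[0]-Y*B[1]
th,t,r=fit2d(T,P); print(np.degrees(th),t,r.round(4))
for row in('inline','quarter'): print(row,[pocket(th,t,row,n).round(4) for n in(1,2,3)])
E
```

```text
-3.622398149862061 [0.52146642 0.29336053] [0.0047 0.0004 0.0014 0.0023 0.0032 0.003  0.0024 0.0021 0.003 ]
inline [array([0.5687, 0.3745]), array([0.5634, 0.2907]), array([0.5581, 0.2069])]
quarter [array([0.4849, 0.3798]), array([0.4796, 0.296 ]), array([0.4742, 0.2122])]
```

servo_tool(
  motion=[
    {"fingers":35,"xyz":[0,0,2.5],"angular":[0,0,0]},
    {"fingers":35,"xyz":[0,0,2.5],"angular":[0,0,0]},
    {"fingers":35,"xyz":[0,0,1],"angular":[0,0,0]},
    {"fingers":35,"xyz":[0,0,0],"angular":[0,0,0]},
    {"fingers":35,"xyz":[0,0,0],"angular":[0,0,0]},
  ],
)

```text
time: 58.2
ee_pos: [0.4876, 0.3793, 0.0286]
tool_rot: [0.953, -0.303, 0.0, -0.0]
wrist_force: [0.5, 0.3, -1.3]
grip_width: 0.0379
```

```bash
python3 - <<'E'
from h import *
s=get_state(); go(s,.485,.3796,.003,-35.2)
E
```

```text
turn -0.001 then shift [-0.22  0.13  2.56] | now [0.4876 0.3793 0.0286] yaw -35.26
```

servo_tool(
  motion=[
    {"fingers":35,"xyz":[-0.22,0.13,0.5],"angular":[0,0,0]},
    {"fingers":35,"xyz":[0,0,0.8],"angular":[0,0,0]},
    {"fingers":35,"xyz":[0,0,0.7],"angular":[0,0,0]},
    {"fingers":35,"xyz":[0,0,0.3],"angular":[0,0,0]},
    {"fingers":35,"xyz":[0,0,0],"angular":[0,0,0]},
    {"fingers":35,"xyz":[0,0,0],"angular":[0,0,0]},
  ],
)

```text
time: 58.8
ee_pos: [0.4843, 0.3799, 0.0048]
tool_rot: [0.953, -0.302, 0.0, 0.0]
wrist_force: [-0.8, -0.1, -1.2]
grip_width: 0.0384
```

Free of contact, about 4 mm above the floor; release.

servo_tool(
  motion=[
    {"fingers":35,"xyz":[0,0,0.2],"angular":[0,0,0]},
    {"fingers":65,"xyz":[0,0,0],"angular":[0,0,0]},
    {"fingers":65,"xyz":[0,0,0],"angular":[0,0,0]},
    {"fingers":65,"xyz":[0,0,0],"angular":[0,0,0]},
    {"fingers":65,"xyz":[0,0,0],"angular":[0,0,0]},
    {"fingers":65,"xyz":[0,0,-2],"angular":[0,0,0]},
    {"fingers":65,"xyz":[0,0,-3],"angular":[0,0,0]},
    {"fingers":65,"xyz":[0,0,-3.5],"angular":[0,0,0]},
    {"fingers":65,"xyz":[0,0,-3.5],"angular":[0,0,0]},
    {"fingers":65,"xyz":[0,0,0],"angular":[0,0,0]},
  ],
)

```text
time: 59.8
ee_pos: [0.4871, 0.3825, 0.1292]
tool_rot: [0.953, -0.302, 0.003, -0.005]
wrist_force: [0.4, 0.2, 0.4]
grip_width: 0.0553
```

```bash
python3 - <<'E'
from h import *
d=snap('wrist','w37.png'); s=d['s']; print(s['time'],s['ee_pos'],s['grip_width'],s['wrist_force'])
d=snap('side','s37.png')
cv2.imwrite('pics/s37c.png',cv2.resize(d['img'][95:180,225:320,::-1],None,fx=7,fy=7,interpolation=cv2.INTER_CUBIC))
for n in((.70,-.128),(.69,-.13)):
  r=wheel(d,n,wv=170,win=.045); print({a:np.round(b,4) for a,b in r.items()})
t=snap('top','t37.png')
E
```

```text
59.8 [0.48705875 0.38252602 0.12919213] 0.05534644012911494 [0.43914762 0.17930745 0.427913  ]
{'center': array([ 0.7089, -0.1265]), 'size': array([38.7, 38.2]), 'ang': np.float64(21.7989), 'hole': array([ 0.7089, -0.1273]), 'kw': np.float64(-68.386), 'nfar': np.int64(2), 'rmax': np.float64(0.0116)}
{'center': array([ 0.7089, -0.1265]), 'size': array([38.7, 38.2]), 'ang': np.float64(21.7989), 'hole': array([ 0.7089, -0.1273]), 'kw': np.float64(-68.386), 'nfar': np.int64(2), 'rmax': np.float64(0.0116)}
```

View pics/w37.png

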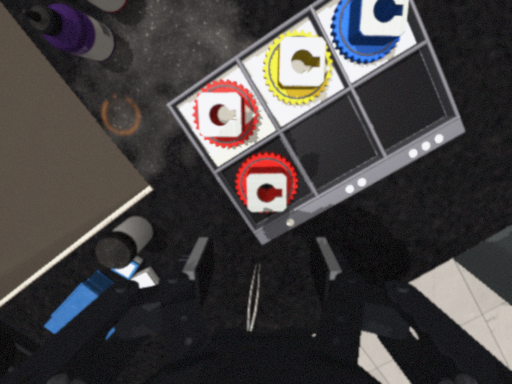

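View pics/s37.png

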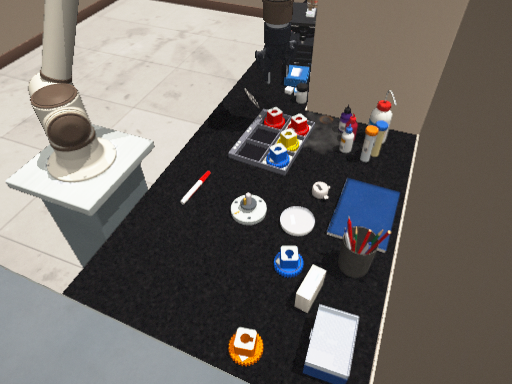

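View pics/t37.png

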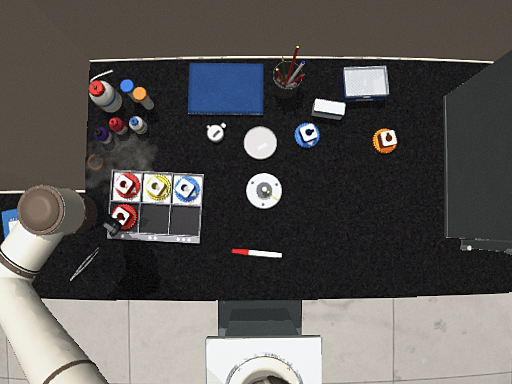

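servo_tool(
  motion=[
    {"fingers":65,"xyz":[0,0,0],"angular":[0,0,-0.142]},
    {"fingers":65,"xyz":[0,0,0],"angular":[0,0,-0.142]},
    {"fingers":65,"xyz":[0,0,0],"angular":[0,0,-0.142]},
    {"fingers":65,"xyz":[0,0,0],"angular":[0,0,-0.142]},
    {"fingers":65,"xyz":[0,0,0],"angular":[0,0,-0.142]},
    {"fingers":65,"xyz":[0,0,0],"angular":[0,0,-0.142]},
    {"fingers":65,"xyz":[0,0,0],"angular":[0,0,-0.142]},
    {"fingers":65,"xyz":[0.14,4.62,0],"angular":[0,0,0]},
    {"fingers":65,"xyz":[0.14,4.62,0],"angular":[0,0,0]},
    {"fingers":65,"xyz":[0.14,4.62,0],"angular":[0,0,0]},
    {"fingers":65,"xyz":[0.14,4.62,0],"angular":[0,0,0]},
    {"fingers":65,"xyz":[0.14,4.62,0],"angular":[0,0,0]},
  ],
)

```text
time: 61.15
ee_pos: [0.5757, 0.1657, 0.121]
tool_rot: [0.982, 0.189, -0.002, 0.001]
wrist_force: [0.8, -0.2, -0.0]
grip_width: 0.0551
```

servo_tool(
  motion=[
    {"fingers":65,"xyz":[0.14,4.62,0],"angular":[0,0,0]},
    {"fingers":65,"xyz":[0.14,4.62,0],"angular":[0,0,0]},
    {"fingers":65,"xyz":[0.14,4.62,0],"angular":[0,0,0]},
    {"fingers":65,"xyz":[0.14,4.62,0],"angular":[0,0,0]},
    {"fingers":65,"xyz":[0.14,4.62,0],"angular":[0,0,0]},
    {"fingers":65,"xyz":[0.14,4.62,0],"angular":[0,0,0]},
    {"fingers":65,"xyz":[0.14,4.62,0],"angular":[0,0,0]},
    {"fingers":65,"xyz":[0,0,0],"angular":[0,0,0]},
    {"fingers":65,"xyz":[0,0,0],"angular":[0,0,0]},
    {"fingers":65,"xyz":[0,0,0],"angular":[0,0,0]},
  ],
)

```text
time: 62.15
ee_pos: [0.7042, -0.1283, 0.1214]
tool_rot: [0.982, 0.189, -0.001, -0.0]
wrist_force: [-0.1, 1.0, -0.2]
grip_width: 0.0554
```

```bash
python3 - <<'E'
from h import *
d=snap('wrist','w38.png'); s=d['s']; print(s['time'],s['ee_pos'],yawof(s))
for wv in(150,190): r=wc(d,(.7077,-.1254),wv=wv); print({a:np.round(b,4) for a,b in r.items()})
go(s,*r['true'],-.0035,r['ang'])
E
```

```text
62.15 [ 0.70415783 -0.12826443  0.12143508] 21.755540040139824
{'center': array([ 0.7076, -0.1238]), 'size': array([38.4, 39.3]), 'ang': np.float64(21.7723), 'hole': array([ 0.7084, -0.1254]), 'kw': np.float64(-68.6791), 'nfar': np.int64(32), 'rmax': np.float64(0.015), 'true': array([ 0.7074, -0.1246])}
{'center': array([ 0.7077, -0.124 ]), 'size': array([38.4, 38.8]), 'ang': np.float64(21.7723), 'hole': array([ 0.7083, -0.1257]), 'kw': np.float64(-68.3501), 'nfar': np.int64(40), 'rmax': np.float64(0.0158), 'true': array([ 0.7075, -0.1248])}
turn -0.000 then shift [ 0.44 -0.2  12.49] | now [ 0.7042 -0.1283  0.1214] yaw 21.76
```

View pics/w38.png

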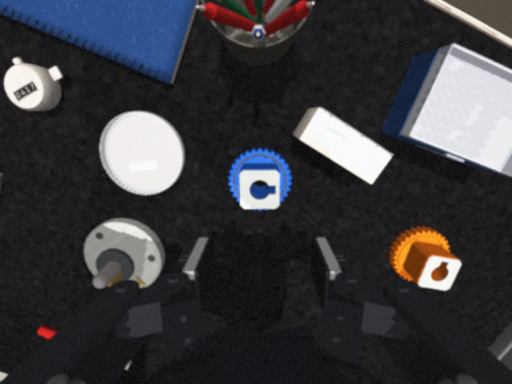

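servo_tool(
  motion=[
    {"fingers":65,"xyz":[0.3,-0.2,4],"angular":[0,0,0]},
    {"fingers":65,"xyz":[0,0,4],"angular":[0,0,0]},
    {"fingers":65,"xyz":[0,0,2.5],"angular":[0,0,0]},
    {"fingers":65,"xyz":[0,0,1.2],"angular":[0,0,0]},
    {"fingers":65,"xyz":[0,0,0.8],"angular":[0,0,0]},
    {"fingers":65,"xyz":[0,0,0],"angular":[0,0,0]},
    {"fingers":65,"xyz":[0,0,0],"angular":[0,0,0]},
  ],
)

```text
time: 62.9
ee_pos: [0.7083, -0.1258, -0.0004]
tool_rot: [0.982, 0.189, 0.001, 0.0]
wrist_force: [0.1, -0.2, -0.0]
grip_width: 0.0555
```

```bash
python3 - <<'E'
from h import *
s=get_state(); go(s,.7075,-.1248,-.0035,21.8)
E
```

```text
turn -0.000 then shift [-0.04 -0.12  0.31] | now [ 7.083e-01 -1.258e-01 -4.000e-04] yaw 21.77
```

servo_tool(
  motion=[
    {"fingers":65,"xyz":[-0.04,-0.12,0.3],"angular":[0,0,0]},
    {"fingers":65,"xyz":[0,0,0],"angular":[0,0,0]},
    {"fingers":35,"xyz":[0,0,0],"angular":[0,0,0]},
    {"fingers":35,"xyz":[0,0,0],"angular":[0,0,0]},
    {"fingers":35,"xyz":[0,0,0],"angular":[0,0,0]},
    {"fingers":35,"xyz":[0,0,0],"angular":[0,0,0]},
    {"fingers":35,"xyz":[0,0,0],"angular":[0,0,0]},
  ],
)

```text
time: 63.6
ee_pos: [0.7069, -0.1251, -0.0042]
tool_rot: [0.982, 0.189, 0.001, 0.0]
wrist_force: [-0.3, 0.8, 5.0]
grip_width: 0.0386
```

```bash
python3 - <<'E'
from h import *
s=get_state(); print(s['time'],s['grip_width'],s['wrist_force'])
go(s,.4635,.0595,.1,-35.1)
a=np.radians(21.77); X=np.array([np.cos(a),np.sin(a)]); print('wheel meas off X',(np.array([.7076,-.1239])-s['ee_pos'][:2])@X)
E
```

```text
63.6 0.03860463814338857 [-0.30520437  0.83094552  5.03512219]
turn 0.992 then shift [-30.53  -1.11 -10.42] | now [ 0.7069 -0.1251 -0.0042] yaw 21.74
wheel meas off X 0.0010852827216906137
```

servo_tool(
  motion=[
    {"fingers":35,"xyz":[0,0,-3],"angular":[0,0,0]},
    {"fingers":35,"xyz":[0,0,-3.7],"angular":[0,0,0]},
    {"fingers":35,"xyz":[0,0,-3.7],"angular":[0,0,0.142]},
    {"fingers":35,"xyz":[0,0,0],"angular":[0,0,0.142]},
    {"fingers":35,"xyz":[0,0,0],"angular":[0,0,0.142]},
    {"fingers":35,"xyz":[0,0,0],"angular":[0,0,0.142]},
    {"fingers":35,"xyz":[0,0,0],"angular":[0,0,0.142]},
    {"fingers":35,"xyz":[0,0,0],"angular":[0,0,0.141]},
    {"fingers":35,"xyz":[0,0,0],"angular":[0,0,0.141]},
    {"fingers":35,"xyz":[-4.36,-0.16,0],"angular":[0,0,0]},
    {"fingers":35,"xyz":[-4.36,-0.16,0],"angular":[0,0,0]},
    {"fingers":35,"xyz":[-4.36,-0.16,0],"angular":[0,0,0]},
  ],
)

```text
time: 64.8
ee_pos: [0.5998, -0.0454, 0.0971]
tool_rot: [0.953, -0.302, -0.001, 0.0]
wrist_force: [0.8, 1.1, -0.5]
grip_width: 0.0381
```

servo_tool(
  motion=[
    {"fingers":35,"xyz":[-4.36,-0.16,0],"angular":[0,0,0]},
    {"fingers":35,"xyz":[-4.36,-0.16,0],"angular":[0,0,0]},
    {"fingers":35,"xyz":[-4.36,-0.16,0],"angular":[0,0,0]},
    {"fingers":35,"xyz":[-4.36,-0.16,0],"angular":[0,0,0]},
    {"fingers":35,"xyz":[0,0,0],"angular":[0,0,0]},
    {"fingers":35,"xyz":[0,0,0],"angular":[0,0,0]},
    {"fingers":35,"xyz":[0,0,0],"angular":[0,0,0]},
  ],
)

```text
time: 65.5
ee_pos: [0.4636, 0.0595, 0.0987]
tool_rot: [0.953, -0.302, 0.0, -0.0]
wrist_force: [0.0, -0.2, -0.6]
grip_width: 0.0382
```

```bash
python3 - <<'E'
from h import *
d=snap('wrist','w39.png'); s=d['s']; print(s['time'],s['grip_width'],s['wrist_force']); go(s,.5532,-.0033,.073,-35.1)
g=gauge(d,(.555,-.003)); print(g['foot'],g['diam'],[v for k,v in g.items() if 'brass' in k])
im=cv2.cvtColor(d['img'],cv2.COLOR_RGB2BGR); L=[cv2.resize(x[165:305,200:325],None,fx=3,fy=4,interpolation=cv2.INTER_CUBIC) for x in (cv2.imread('pics/w34.png'),im)]
cv2.imwrite('pics/z3.png',np.hstack(L))
E
```

```text
65.5 0.03820991498487245 [ 0.02458593 -0.16242317 -0.61070287]
turn -0.001 then shift [ 1.094e+01 -1.000e-02  2.570e+00] | now [0.4636 0.0595 0.0987] yaw -35.13
[ 0.55409241 -0.00303408] (94.55357360839844, 94.79605102539062) [(np.int32(67), array([276.34328358,  66.98507463]), np.float64(0.014240245251198155), np.float64(-102.19597623079108)), (np.int32(64), array([302.125  ,  73.40625]), np.float64(0.036497252824127455), np.float64(-124.75897093717506))]
```

View pics/z3.png

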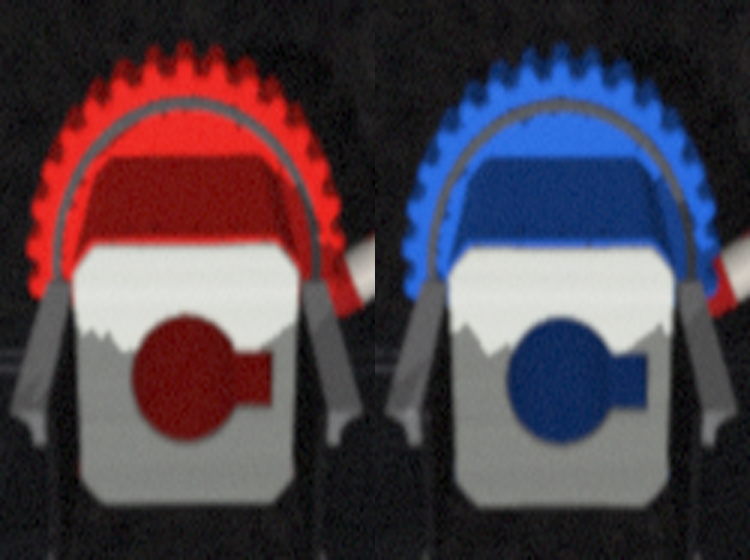

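Nearly identical to the red case (0.5 mm back); same target.

servo_tool(
  motion=[
    {"fingers":35,"xyz":[3.7,0,0],"angular":[0,0,0]},
    {"fingers":35,"xyz":[3.7,0,0],"angular":[0,0,0]},
    {"fingers":35,"xyz":[3.5,0,0],"angular":[0,0,0]},
    {"fingers":35,"xyz":[0,0,0.6],"angular":[0,0,0]},
    {"fingers":35,"xyz":[0,0,1.5],"angular":[0,0,0]},
    {"fingers":35,"xyz":[0,0,1.2],"angular":[0,0,0]},
    {"fingers":35,"xyz":[0,0,0],"angular":[0,0,0]},
    {"fingers":35,"xyz":[0,0,0],"angular":[0,0,0]},
  ],
)

```text
time: 66.35
ee_pos: [0.5521, -0.0032, 0.0656]
tool_rot: [0.953, -0.302, -0.0, 0.0]
wrist_force: [-0.1, -0.7, -0.7]
grip_width: 0.0381
```

```bash
python3 - <<'E'
from h import *
go(get_state(),.5534,-.0034,.058,-35.1)
E
```

```text
turn -0.000 then shift [ 0.12 -0.06  0.76] | now [ 0.5521 -0.0032  0.0656] yaw -35.10
```

servo_tool(
  motion=[
    {"fingers":35,"xyz":[0.1,-0.05,0.2],"angular":[0,0,0]},
    {"fingers":35,"xyz":[0,0,0],"angular":[0,0,0]},
    {"fingers":35,"xyz":[0,0,0.2],"angular":[0,0,0]},
    {"fingers":35,"xyz":[0,0,0.2],"angular":[0,0,0]},
    {"fingers":35,"xyz":[0,0,0.2],"angular":[0,0,0]},
    {"fingers":35,"xyz":[0,0,0],"angular":[0,0,0]},
  ],
)

```text
time: 66.95
ee_pos: [0.553, -0.0032, 0.0575]
tool_rot: [0.953, -0.302, -0.0, 0.0]
wrist_force: [-0.2, -0.2, -0.6]
grip_width: 0.0384
```

servo_tool(
  motion=[
    {"fingers":35,"xyz":[0,0,0.2],"angular":[0,0,0]},
    {"fingers":35,"xyz":[0,0,0.2],"angular":[0,0,0]},
    {"fingers":35,"xyz":[0,0,0.2],"angular":[0,0,0]},
    {"fingers":35,"xyz":[0,0,0],"angular":[0,0,0]},
  ],
)

```text
time: 67.35
ee_pos: [0.553, -0.0033, 0.0514]
tool_rot: [0.953, -0.302, -0.0, 0.0]
wrist_force: [0.4, 0.3, -0.7]
grip_width: 0.0384
```

servo_tool(
  motion=[
    {"fingers":35,"xyz":[0,0,0.2],"angular":[0,0,0]},
    {"fingers":35,"xyz":[0,0,0.2],"angular":[0,0,0]},
    {"fingers":35,"xyz":[0,0,0.2],"angular":[0,0,0]},
    {"fingers":35,"xyz":[0,0,0],"angular":[0,0,0]},
  ],
)

```text
time: 67.75
ee_pos: [0.5531, -0.0032, 0.0455]
tool_rot: [0.953, -0.302, -0.0, 0.0]
wrist_force: [0.5, -0.1, -0.7]
grip_width: 0.0382
```

servo_tool(
  motion=[
    {"fingers":35,"xyz":[0,0,0.4],"angular":[0,0,0]},
    {"fingers":35,"xyz":[0,0,0.4],"angular":[0,0,0]},
    {"fingers":35,"xyz":[0,0,0.3],"angular":[0,0,0]},
    {"fingers":35,"xyz":[0,0,0.1],"angular":[0,0,0]},
    {"fingers":35,"xyz":[0,0,0],"angular":[0,0,0]},
  ],
)

```text
time: 68.25
ee_pos: [0.5532, -0.0033, 0.0335]
tool_rot: [0.953, -0.302, -0.0, 0.0]
wrist_force: [-0.2, -0.4, -0.7]
grip_width: 0.0382
```

servo_tool(
  motion=[
    {"fingers":65,"xyz":[0,0,0],"angular":[0,0,0]},
    {"fingers":65,"xyz":[0,0,0],"angular":[0,0,0]},
    {"fingers":65,"xyz":[0,0,0],"angular":[0,0,0]},
    {"fingers":65,"xyz":[0,0,0],"angular":[0,0,0]},
    {"fingers":65,"xyz":[0,0,0],"angular":[0,0,0]},
    {"fingers":65,"xyz":[0,0,0],"angular":[0,0,0]},
    {"fingers":65,"xyz":[0,0,0.2],"angular":[0,0,0]},
    {"fingers":65,"xyz":[0,0,0],"angular":[0,0,0]},
    {"fingers":65,"xyz":[0,0,0],"angular":[0,0,0]},
  ],
)

```text
time: 69.15
ee_pos: [0.5532, -0.0032, 0.0317]
tool_rot: [0.953, -0.302, -0.0, 0.0]
wrist_force: [-0.2, -0.1, -0.9]
grip_width: 0.0557
```

```bash
python3 - <<'E'
from h import *
d=snap('wrist','w40.png'); s=d['s']; print(s['time'],s['ee_pos'],yawof(s),s['grip_width'],s['wrist_force'])
m=cmask(d,'blue')
print([ (r,np.ptp(np.flatnonzero(m[r,190:335]))) for r in range(210,240,4)])
print({a:np.round(b,4) for a,b in wheel(d,(.555,-.0036),ztop=.084,wv=120).items()})
d=snap('side')
cv2.imwrite('pics/s40c.png',cv2.resize(d['img'][150:250,200:310,::-1],None,fx=6,fy=6,interpolation=cv2.INTER_CUBIC))
go(s,.4800,.2950,.085,-35.2)
E
```

```text
69.15 [ 0.55322284 -0.00323787  0.03169755] -35.10801871024892 0.05565037464007611 [-0.22373603 -0.08757649 -0.85498927]
[(210, np.int64(95)), (214, np.int64(99)), (218, np.int64(98)), (222, np.int64(100)), (226, np.int64(101)), (230, np.int64(98)), (234, np.int64(101)), (238, np.int64(93))]
{'center': array([ 0.5549, -0.0035]), 'size': array([38.8, 38.5]), 'ang': np.float64(55.4742), 'hole': array([ 0.5527, -0.0044]), 'kw': np.float64(-126.3583), 'nfar': np.int64(111), 'rmax': np.float64(0.0156)}
turn 0.002 then shift [-23.17 -20.15  -5.33] | now [ 0.5532 -0.0032  0.0317] yaw -35.11
```

View pics/s40c.png

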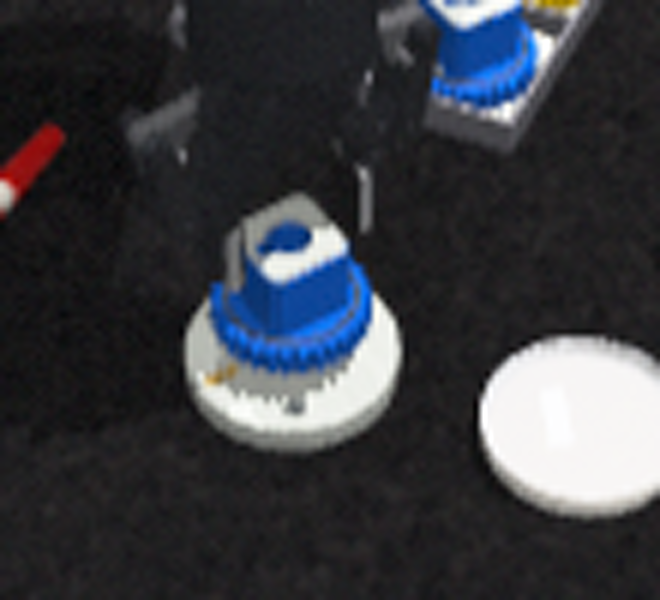

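servo_tool(
  motion=[
    {"fingers":35,"xyz":[0,0,0.1],"angular":[0,0,0]},
    {"fingers":35,"xyz":[0,0,0],"angular":[0,0,0]},
    {"fingers":35,"xyz":[0,0,0],"angular":[0,0,0]},
    {"fingers":35,"xyz":[0,0,0],"angular":[0,0,0]},
    {"fingers":35,"xyz":[0,0,0],"angular":[0,0,0]},
    {"fingers":35,"xyz":[0,0,-1.5],"angular":[0,0,0]},
    {"fingers":35,"xyz":[0,0,-2],"angular":[0,0,0]},
    {"fingers":35,"xyz":[0,0,-2.2],"angular":[0,0,0]},
    {"fingers":35,"xyz":[0,0,0],"angular":[0,0,0]},
  ],
)

```text
time: 70.15
ee_pos: [0.5555, -0.0028, 0.0906]
tool_rot: [0.954, -0.301, 0.003, -0.001]
wrist_force: [1.0, -0.2, 0.5]
grip_width: 0.0384
```

servo_tool(
  motion=[
    {"fingers":35,"xyz":[-3.31,-2.88,0],"angular":[0,0,0]},
    {"fingers":35,"xyz":[-3.31,-2.88,0],"angular":[0,0,0]},
    {"fingers":35,"xyz":[-3.31,-2.88,0],"angular":[0,0,0]},
    {"fingers":35,"xyz":[-3.31,-2.88,0],"angular":[0,0,0]},
    {"fingers":35,"xyz":[-3.31,-2.88,0],"angular":[0,0,0]},
    {"fingers":35,"xyz":[-3.31,-2.88,0],"angular":[0,0,0]},
    {"fingers":35,"xyz":[-3.31,-2.88,0],"angular":[0,0,0]},
    {"fingers":35,"xyz":[0,0,2],"angular":[0,0,0]},
    {"fingers":35,"xyz":[0,0,1.8],"angular":[0,0,0]},
    {"fingers":35,"xyz":[0,0,0],"angular":[0,0,0]},
    {"fingers":35,"xyz":[0,0,0],"angular":[0,0,0]},
  ],
)

```text
time: 71.25
ee_pos: [0.4795, 0.2945, 0.0492]
tool_rot: [0.953, -0.302, -0.0, 0.001]
wrist_force: [-0.8, 0.5, -1.3]
grip_width: 0.0383
```

```bash
python3 - <<'E'
from h import *
d=snap('wrist','w41.png'); s=d['s']; print(s['time'],s['grip_width'],s['wrist_force']); go(s,.480,.2955,.003,-35.2)
E
```

```text
71.25 0.038278688267339295 [-0.84134901  0.47953645 -1.31245845]
turn 0.002 then shift [-0.01 -0.11  4.62] | now [0.4795 0.2945 0.0492] yaw -35.11
```

View pics/w41.png

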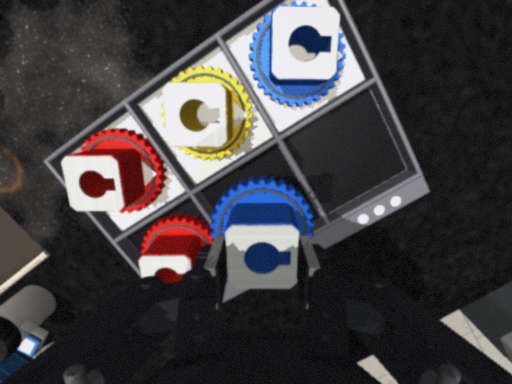

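servo_tool(
  motion=[
    {"fingers":35,"xyz":[0,-0.1,1.5],"angular":[0,0,0]},
    {"fingers":35,"xyz":[0,0,1],"angular":[0,0,0]},
    {"fingers":35,"xyz":[0,0,0],"angular":[0,0,0]},
    {"fingers":35,"xyz":[0,0,0],"angular":[0,0,0]},
  ],
)

```text
time: 71.7
ee_pos: [0.4806, 0.2957, 0.0252]
tool_rot: [0.953, -0.302, 0.0, -0.0]
wrist_force: [0.4, 1.1, -1.0]
grip_width: 0.0384
```

```bash
python3 - <<'E'
from h import *
s=get_state(); go(s,.480,.2955,.003,-35.2)
E
```

```text
turn 0.001 then shift [-0.04  0.06  2.22] | now [0.4806 0.2957 0.0252] yaw -35.12
```

servo_tool(
  motion=[
    {"fingers":35,"xyz":[-0.04,0.05,0.7],"angular":[0,0,0]},
    {"fingers":35,"xyz":[0,0,0.7],"angular":[0,0,0]},
    {"fingers":35,"xyz":[0,0,0.6],"angular":[0,0,0]},
    {"fingers":35,"xyz":[0,0,0],"angular":[0,0,0]},
    {"fingers":35,"xyz":[0,0,0],"angular":[0,0,0]},
  ],
)

```text
time: 72.2
ee_pos: [0.4796, 0.2955, 0.0046]
tool_rot: [0.953, -0.302, -0.0, 0.0]
wrist_force: [-0.6, 0.6, -0.6]
grip_width: 0.0381
```

servo_tool(
  motion=[
    {"fingers":35,"xyz":[0,0,0.2],"angular":[0,0,0]},
    {"fingers":65,"xyz":[0,0,0],"angular":[0,0,0]},
    {"fingers":65,"xyz":[0,0,0],"angular":[0,0,0]},
    {"fingers":65,"xyz":[0,0,0],"angular":[0,0,0]},
    {"fingers":65,"xyz":[0,0,0],"angular":[0,0,0]},
    {"fingers":65,"xyz":[0,0,-2],"angular":[0,0,0]},
    {"fingers":65,"xyz":[0,0,-3],"angular":[0,0,0]},
    {"fingers":65,"xyz":[0,0,-4],"angular":[0,0,0]},
    {"fingers":65,"xyz":[0,0,-4],"angular":[0,0,0]},
    {"fingers":65,"xyz":[0,0,-4],"angular":[0,0,0]},
    {"fingers":65,"xyz":[0,0,0],"angular":[0,0,0]},
    {"fingers":65,"xyz":[0,0,0],"angular":[0,0,0]},
  ],
)

```text
time: 73.4
ee_pos: [0.4798, 0.296, 0.174]
tool_rot: [0.953, -0.302, 0.0, -0.001]
wrist_force: [-1.0, -0.5, -0.9]
grip_width: 0.0557
```

```bash
python3 - <<'E'
from h import *
d=snap('wrist','w42.png'); s=d['s']; print(s['time'],s['ee_pos'],s['grip_width'],s['wrist_force'])
a=np.radians(yawof(s)); X=np.array([np.cos(a),np.sin(a)]);Y=np.array([np.sin(a),-np.cos(a)])
for n,p in(('ir',(.5694,.3745)),('iy',(.564,.2907)),('ib',(.559,.207)),('qr',(.485,.3795)),('qb',(.480,.2955))):
    r=wheel(d,p,ztop=.054,wv=120,win=.032); 
    if 'hole' in r: print(n,(r['hole']-X*B[0]-Y*B[1]).round(4),'pocket',p, r['size'])
d=snap('side','s42.png')
cv2.imwrite('pics/s42c.png',cv2.resize(d['img'][95:180,225:320,::-1],None,fx=7,fy=7,interpolation=cv2.INTER_CUBIC))
E
```

```text
73.4 [0.4798266  0.29598279 0.17401723] 0.05567106206115181 [-0.99948999 -0.52192391 -0.92043127]
ir [0.5698 0.3722] pocket (0.5694, 0.3745) [52.1 58.8]
iy [0.5779 0.3046] pocket (0.564, 0.2907) [53.3 57.6]
ib [0.5592 0.2023] pocket (0.559, 0.207) [55.4 54.1]
qr [0.4838 0.3781] pocket (0.485, 0.3795) [50.7 48.1]
qb [0.4792 0.2944] pocket (0.48, 0.2955) [39.6 39. ]
```

View pics/w42.png

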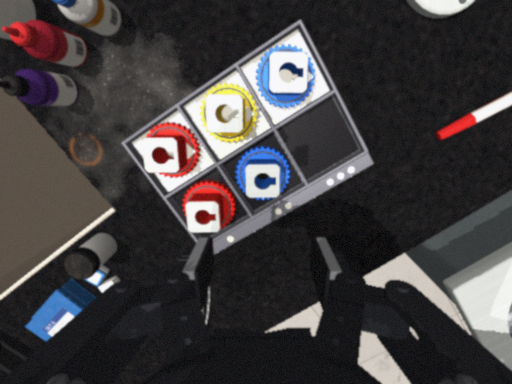

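View pics/s42c.png

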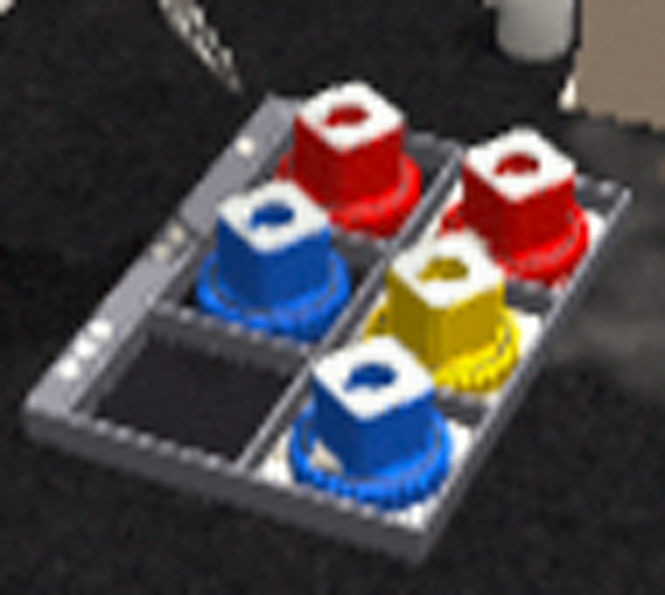

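All five wheels stand flat in their pockets; the yellow hole reading is contaminated by the white floor, but the images show it centred. The gripper is clear, so I hand in.

```bash
python3 -c "
from station import job_done
print(job_done())"
```

```text
the job is handed in; nothing more can be done
None
```

All five wheels were present. Each sat home on the gauge, let go, and was then put in its pocket in the set order. The white row holds red, yellow, blue in pockets 1 to 3; the black row holds red, blue in pockets 1 and 2. I handed in at about 73 s, and the hand-in gives no verdict.

**Last checks:**
- The final wrist and side views show all five wheels flat and upright, with the gripper about 0.17 m up and clear of everything.
- Bore centres came out within about 5 mm of the pocket middles. The yellow wheel's automatic reading was off by about 20 mm because it mixed with the white floor. By eye it is centred in its pocket.
- No upward force showed in the readings while lowering onto the gauge. By the readings taken, re-gripping pressed it with at most a few N, so the shaft stayed well under 8 mm.

**What went wrong or disagreed:**
- **Fingertips:** they sit about 30 mm behind the stated TCP, so the first grasp closed above the hub. I re-measured and gripped lower.
- **In-line blue:** it first landed tilted on the tray's end wall, with about 14 N at the wrist, because my first tray estimate was about 3 mm off along the row. I re-gripped it, straightened it and set it flat before going on.
- **Quarter-turn blue:** it had been knocked about 4 cm aside during the run, so I measured it again before picking it.
- **Gauge position:** it differed by about 1 mm between wrist turns, which stayed within the fit.

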